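# Start a batch on the bearing heating plate

### The job

Start a batch on the bearing heating plate: lay every bearing from the rubber mat flat on the steel plate, side by side, wholly on it and clear of the black measuring spot in its middle, and turn the thermostat dial to 110, the red mark on its scale. With the batch on and the dial set, take a first reading: aim the infrared thermometer slanting down at the black spot from 10 to 15 cm away and hold it steady for two seconds, then put it gently back lying flat in its red tray. Leave the wrench, the grease tin and the carton where they are.

Things in the scene. Friction and masses are not known exactly. Their poses are not given: they have to be found in the camera images.
- heater: Electric bearing heating plate, fixed: blue housing, x +-120, y -230 to +135 mm, deck 80 mm high, dial on the deck's -y side. Origin on the table under the centre of the steel plate, which is 220 (x) by 250 (y) mm, edges at x +-110, y +-125 mm, top face 92 mm above the table.
- spot (a point): Centre of the matt black measuring spot, a thin disc 44 mm across in the middle of the steel plate's top face, 92 mm above the table. It must stay uncovered.
- dial (a joint): Thermostat dial on the heater's deck, rad: 0 at the scale's start (0 degrees C), growing clockwise seen from above to a stop at 4.712 (150 degrees C). 0.3142 rad per 10 degrees: a black tick each 10, longer each 50, a broad red mark at 110 (3.456 rad). It stays where it is left; turning takes 0.05 N m.
- dial_grip (a point): On the dial's vertical axis, 28 mm above the deck (108 above the table), at x -12, y -180 mm of the heater. The dial: black disc 52 mm across, 7 mm high, with a bar grip 48 mm long, 14 thick, 7 to 34 mm above the deck. This frame's x axis lies along the bar towards the white pointer; at joint 0 it is 135 degrees anticlockwise from the heater's x.
- mat: Black rubber mat, fixed, 190 by 190 mm, 4 mm thick, on which the bearings lie at the start; origin under its centre. It is on one side of the heater and the thermometer's tray on the other; the sides swap between starts.
- ir_tray: Shallow red plastic tray for the thermometer, fixed, 200 (x) by 190 (y) mm outside, 18 mm high, walls and floor 4 mm thick; origin under its centre.
- ir: Yellow and black pistol-shaped infrared thermometer, 260 g, always measuring (no trigger), lying on its side. Origin under the barrel; x along the beam (out of the lens), z up as it lies, 42 mm thick. Barrel x -72 to +75, y +-23 mm; handle towards -y, 34 wide, 38 thick, from x -22 to -60 at the barrel, slanting back to x -79, y -118 mm. Centre of mass near x -6, y -12, z 20 mm.
- ir_lens (a point): Centre of the thermometer's lens, at the front of the barrel (x 75, y 0, z 21 mm of the body); the beam leaves it along this frame's x axis.
- ir_grip (a point): A good place to grip the thermometer across its barrel, ahead of the handle (46 mm wide, fingers closing along the body's y): x 8, y 0, z 28 mm of the body.
- ir_mid (a point): Middle of the thermometer's outline (x 0, y -45.5, z 21 mm of the body); in the middle of the tray when it is put away.
- wrench: Steel open-ended wrench, 170 mm long, lying in front of the heater; leave it alone.
- grease_tin: Green grease tin, 72 mm across, 70 mm high, beyond the left-hand side; leave it alone.
- carton: Flat cardboard carton, 85 by 85 by 34 mm, beyond the right-hand side; leave it alone.
- bearing_a: Steel ball bearing with blue seals, 62 mm outside diameter, 25 mm bore, 17 mm high, about 230 g, lying flat; origin at the centre of its underside, z along its axis. It may be absent.
- bearing_b: Steel ball bearing with blue seals, 62 mm outside diameter, 25 mm bore, 17 mm high, about 230 g, lying flat; origin at the centre of its underside, z along its axis. It may be absent.
- bearing_c: Steel ball bearing with orange seals, 52 mm outside diameter, 25 mm bore, 15 mm high, about 130 g, lying flat; origin at the centre of its underside, z along its axis. It may be absent.
- bearing_d: Steel ball bearing with orange seals, 52 mm outside diameter, 25 mm bore, 15 mm high, about 130 g, lying flat; origin at the centre of its underside, z along its axis. It may be absent.
There are look-alikes about, which are no part of the job. What is shaped like the bearing_a but pink or purple is not meant.

How it is judged:
By the outcome, as a careful person would: the job done as asked, in the order asked, and still so for the second after the job is handed in, with the robot touching nothing.
Of bearing_a, bearing_b, bearing_c, bearing_d only 3 to 4 are there at a start; the rules pass over those that are not, and their reading is None.
At some moment in a run one of bearing_a, bearing_b, bearing_c, bearing_d may be knocked a few centimetres aside while the robot is not near it.
It also fails if it takes over 210 s, if anything falls off the work surface, if the arm or the gripper's body presses on something with over 40 N, if the wrist force passes 120 N, or if a joint passes its speed limit or range.

### The arm

A 6-joint arm with a two-finger parallel gripper is mounted at the origin on the work surface. World frame = base frame: x ahead of the robot, y to its left, z up, the work surface at z = 0. Lengths are in m, angles in rad, forces in N, time in s.
With the tool pointing down it reaches from about 0.375 to 0.975 m from the base axis. Payload 3.8 kg.
Tool frame: the origin (TCP) lies between the finger pads; the fingertips stand 11 mm ahead of it and the grasp point (between the pads) lies 8 mm behind it (bot.tips_ahead is the distance from the TCP to the fingertips, in m); x points along the fingers, y is the direction in which the jaws open and shut, and the axes are right-handed (so a half turn about x gives the same grasp; the last joint's range is limited). The gripper opens to 85 mm and grips with 20 to 120 N. Pads are 22 mm wide; open, the fingers measure 114 mm over their backs; the gripper's body (76 mm by 85 mm) begins 54 mm behind the grasp point. The pads swing forward as they close: fully open they stand 13 mm farther back than shut.
Start: joints at [-1.337, 0.264, 1.604, -0, 1.274, -0.037], TCP at [0.181, -0.65, 0.209] pointing down, gripper open.
Joint ranges: [-2.63, 2.63], [-0.94, 2.18], [0.31, 2.57], [-1.31, 4.45], [0, 2.66], [-2.55, 2.55]. Speed limits (rad/s): [2.57, 2.57, 3.14, 3.14, 3.14, 3.14].

### API

Orientations are given as a unit quaternion [x, y, z, w].
In Python, from cell import readout, optics, ticket, bot gives the robot as it stands.
- The arm moves only by the tool servo_tool, never from a script. Its argument "moves" is a list of rows, each an object of numbers: "x", "y", "z": the shift along the tool's x, y, z in m; "spin": the turn about the tool's x in degrees; "fingers": the finger opening in m, from 0 to 0.0854. In form: [{"x": .., "y": .., "z": .., "spin": .., "fingers": ..}, ...]. A call has 1 to 20 rows; each row shifts and turns the commanded pose from where the row before left it, along the tool's axes as they then stand; what a row does not reach is not made up. A row lasts 1/8 s, in which the tool goes at most 62.5 mm and 10.7 degrees, less where a joint would pass 70% of its speed; a pose out of reach is approached as far as the arm can. A call is refused whole if a number of a shift passes 0.0625 or a number of a turn 10.7, either way. A call with a gripper value outside its range is refused whole. The fingers move at their own pace and stop on an object; "newtons" is the grip in N (left out, the last holds). Time passes only in rows, so rows that do not move let the fingers close. It gives the time, the measured TCP pose, the force and the opening at its end, in the units of the state.
- readout.get_obs(): the state, without advancing time (a new reading comes with each control period).
- optics.capture(name): name is "side" or "top"; returns a dict with "image" (384x512x3 uint8, red, green, blue), "fx", "fy", "cx", "cy" (pixels), "world_from_camera" (4x4, takes a point from camera to world coordinates). Camera axes: x right, y down, z forward; pixel columns grow to the right and rows downward; lengths in m; the calibration is good to about 2 mm. A picture is of the moment at which its call begins. There is no depth.
- ticket.hand_in(): hands the job in, once; it reports no verdict.
The state is a dict: "clock": time; "joint_positions": joint angles; "qd": joint speeds; "effort": joint torques, N m; "tool_pos": TCP position; "ee_rot": TCP orientation; "ft_force": force on the tool from outside, world axes, zero at the start; "torque": the same for the moment, N m; "gripper_width": finger opening in m.
Only numpy, scipy, OpenCV 4.12 (cv2) and the standard library are available. Lean on these libraries where they do the work, as an engineer would, in place of code of your own. Each camera call takes 0.05 s, during which the arm holds its last target.

## Working session

There is one attempt and no reset: what is moved stays moved. The work goes in short steps, Python scripts to look and compute and a tool call to move; the robot and the scene stay as the last step left them, time stands still between calls to the robot, and variables do not carry over. Pictures are saved under pics/ and viewed, and the job is handed in when it is done.

Besides the shell and the picture viewer there is one more tool, called after ">>>" in YAML: its name, and indented under it one key for each argument. servo_tool: Moves the arm, as the interface text tells. Its arguments: {"type":"object","properties":{"moves":{"type":"array","items":{"type":"object","properties":{"x":{"type":"number"},"y":{"type":"number"},"z":{"type":"number"},"spin":{"type":"number"},"fingers":{"type":"number"}}}},"newtons":{"type":"number"}},"required":["moves"]}

```bash
ls; mkdir -p pics
python3 - <<'E'
from cell import readout, optics, ticket, bot
import cv2
o=readout.get_obs(); print(o)
for n in("top","side"):
    c=optics.capture(n); cv2.imwrite(f"pics/{n}0.png",c["image"][:,:,::-1]); print(n,c["fx"],c["fy"],c["cx"],c["cy"],c["world_from_camera"])
E
```

```text
pics
{'clock': 0.0, 'joint_positions': array([-1.33689165e+00,  2.64767189e-01,  1.60537226e+00, -1.11099037e-05,
        1.27366064e+00, -3.69110115e-02]), 'qd': array([ 9.39517416e-06,  9.01763104e-04,  4.44025786e-04,  2.08781419e-03,
        2.29265939e-04, -1.55989183e-03]), 'effort': array([-2.05339951e-03, -5.15117562e+01, -3.67307925e+01, -3.63707804e-04,
        1.27121567e-02,  7.88904941e-07]), 'tool_pos': array([ 0.18038396, -0.6496564 ,  0.20775353]), 'ee_rot': array([-0.70055311, -0.09623286,  0.70071408, -0.09468027]), 'ft_force': array([0.00261233, 0.1348982 , 0.24979193]), 'torque': array([0.00557635, 0.03452153, 0.00450872]), 'gripper_width': 0.08522381775197227}
top 406.84239918118925 406.84239918118925 259.2714108470215 190.81548784456803 [[-0.00849284 -0.99514566  0.09804582  0.37243932]
 [-0.99985691  0.00988549  0.01372705  0.04331182]
 [-0.01462965 -0.09791521 -0.99508723  1.1817719 ]
 [ 0.          0.          0.          1.        ]]
side 386.89715427511635 386.89715427511635 256.895617686833 197.20471347557935 [[-0.68302687 -0.39888337  0.61185484 -0.15065509]
 [-0.73010024  0.39659187 -0.55647869  0.65715333]
 [-0.02068656 -0.82680527 -0.56210775  0.70988595]
 [ 0.          0.          0.          1.        ]]
```

View pics/top0.png

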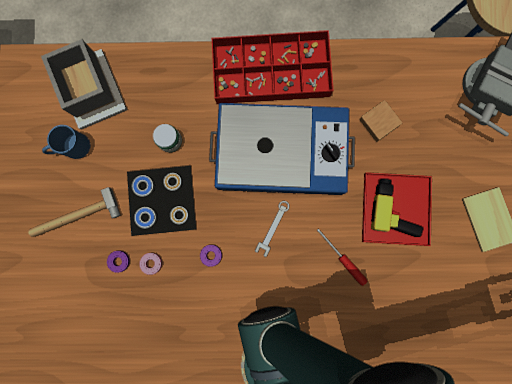

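View pics/side0.png

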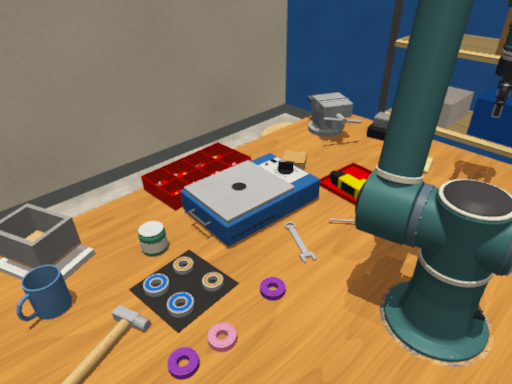

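```bash
cat > h.py <<'E'
from cell import readout, optics, ticket, bot
import cv2, numpy as np
from scipy.spatial.transform import Rotation as R
def cap(n,save=None):
    c=optics.capture(n)
    if save: cv2.imwrite(f"pics/{save}.png",c["image"][:,:,::-1])
    return c
def ray(c,u,v,z):
    T=c["world_from_camera"]; d=T[:3,:3]@np.array([(u-c["cx"])/c["fx"],(v-c["cy"])/c["fy"],1]); o=T[:3,3]
    return o+d*(z-o[2])/d[2]
def proj(c,p):
    T=c["world_from_camera"]; q=T[:3,:3].T@(np.array(p)-T[:3,3]); return np.array([c["fx"]*q[0]/q[2]+c["cx"],c["fy"]*q[1]/q[2]+c["cy"]])
def mask(c,lo,hi,roi=None):
    m=cv2.inRange(cv2.cvtColor(c["image"],cv2.COLOR_RGB2HSV),lo,hi)
    if roi:
        k=np.zeros_like(m); x0,y0,x1,y1=roi; k[y0:y1,x0:x1]=255; m&=k
    return m
def blobs(m,amin=15):
    cs,_=cv2.findContours(m,cv2.RETR_EXTERNAL,cv2.CHAIN_APPROX_NONE)
    return [k for k in cs if cv2.contourArea(k)>=amin]
def zoom(c,roi,f,name):
    x0,y0,x1,y1=roi
    cv2.imwrite(f"pics/{name}.png",cv2.resize(c["image"][y0:y1,x0:x1,::-1],None,fx=f,fy=f,interpolation=cv2.INTER_CUBIC))
def bearings(c,roi,z=0.0195):
    out=[]
    for col,lo,hi in(("blue",(98,90,90),(118,255,255)),("orange",(8,60,100),(24,255,255))):
        for k in blobs(mask(c,lo,hi,roi),40):
            (u,v),r=cv2.minEnclosingCircle(k); out.append((col,round(u,1),round(v,1),round(r,1),ray(c,u,v,z).round(4)))
    return out
def st():
    o=readout.get_obs(); r=R.from_quat(o["ee_rot"]).as_matrix()
    print("t",round(o["clock"],2),"pos",o["tool_pos"].round(4),"x",r[:,0].round(3),"y",r[:,1].round(3),"z",r[:,2].round(3),"w",round(o["gripper_width"],4),"F",o["ft_force"].round(1),"q",o["joint_positions"].round(2))
    return o,r
E
python3 - <<'E'
from h import *
c=cap("top"); 
for b in bearings(c,(125,165,200,240)): print(b)
zoom(c,(210,95,360,200),5,"zheat"); zoom(c,(310,130,356,172),12,"zdial"); zoom(c,(355,165,440,250),7,"ztray")
zoom(c,(120,160,220,275),5,"zmat")
st(); print(bot.tips_ahead)
E
```

```text
('blue', 144.4, 216.9, 9.0, array([0.4152, 0.3889, 0.0195]))
('blue', 142.1, 185.4, 9.0, array([0.5059, 0.3974, 0.0195]))
('orange', 178.5, 214.5, 7.6, array([0.4211, 0.2912, 0.0195]))
('orange', 172.0, 180.8, 7.5, array([0.5185, 0.3111, 0.0195]))
('orange', 162.0, 202.0, 52.3, array([0.4574, 0.3391, 0.0195]))
t 0.15 pos [ 0.1804 -0.6498  0.2081] x [-0.     0.002 -1.   ] y [ 0.267 -0.964 -0.002] z [-0.964 -0.267 -0.   ] w 0.0856 F [0.1 0.2 0.6] q [-1.34  0.26  1.61  0.    1.27 -0.04]
0.011
```

View pics/zheat.png

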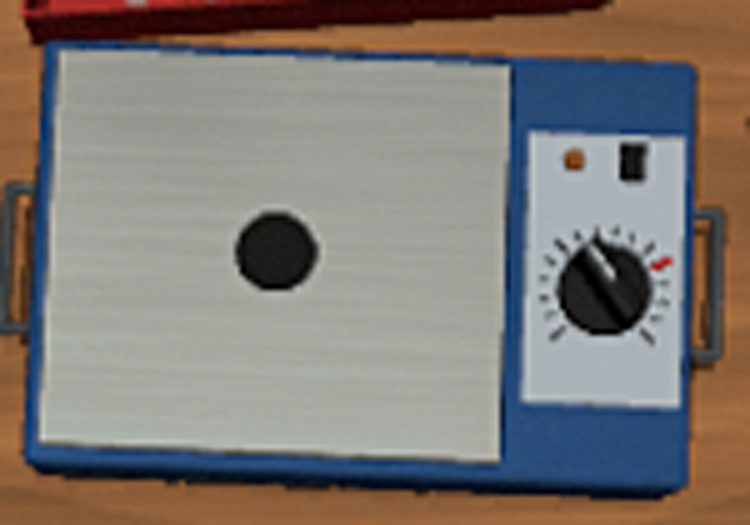

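View pics/zdial.png

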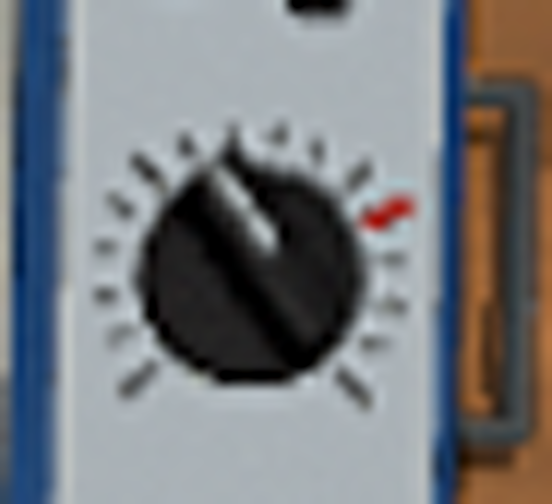

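View pics/ztray.png

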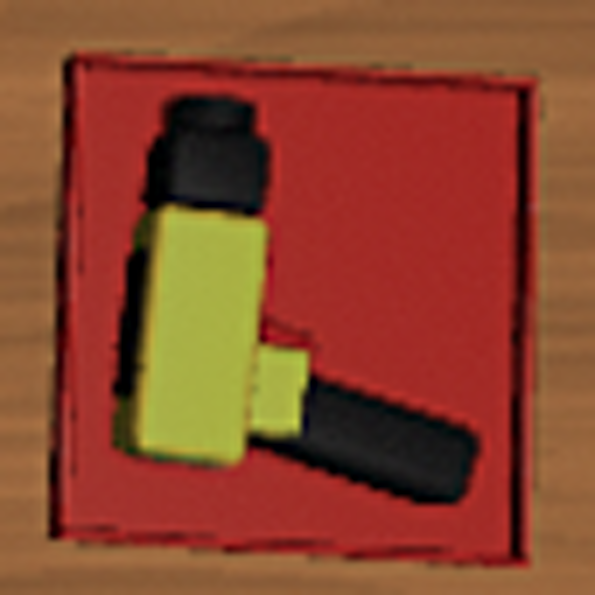

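View pics/zmat.png

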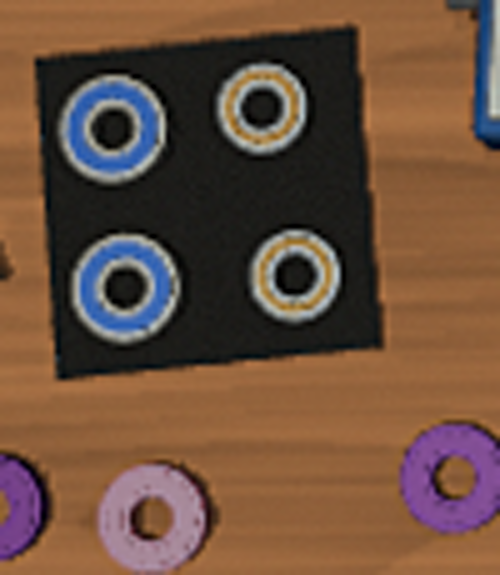

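Run:
```python
from h import *
c=cap("top")
hsv=cv2.cvtColor(c["image"],cv2.COLOR_RGB2HSV)
m=mask(c,(0,0,120),(180,60,255),(214,98,314,195))
k=max(blobs(m,500),key=cv2.contourArea); b=cv2.boxPoints(cv2.minAreaRect(k)); 
P=np.array([ray(c,u,v,.092) for u,v in b]); print(P.round(4)); print("mean",P.mean(0))
# spot
m=mask(c,(0,0,0),(180,255,70),(250,130,282,162)); k=max(blobs(m),key=cv2.contourArea); M=cv2.moments(k); s=ray(c,M['m10']/M['m00'],M['m01']/M['m00'],.092); print("spot",s, M['m00'])
e=[P[(i+1)%4]-P[i] for i in range(4)]
for x in e: print(np.linalg.norm(x),np.degrees(np.arctan2(x[1],x[0])))
# dial pointer
up=c["image"]; 
# red mark & dial
m=mask(c,(0,100,100),(8,255,255),(330,140,348,155))|mask(c,(172,100,100),(180,255,255),(330,140,348,155))
for k in blobs(m,1):
    M=cv2.moments(k); print("red",ray(c,M['m10']/M['m00'],M['m01']/M['m00'],.08))
# tray
m=mask(c,(0,120,60),(8,255,255),(350,160,445,255))|mask(c,(172,120,60),(180,255,255),(350,160,445,255))
k=max(blobs(m,200),key=cv2.contourArea); r=cv2.minAreaRect(cv2.convexHull(k)); b=cv2.boxPoints(r)
P=np.array([ray(c,u,v,.018) for u,v in b]); print("tray",P.round(4),P.mean(0).round(4))
for i in range(4):
    x=P[(i+1)%4]-P[i]; print(np.linalg.norm(x),np.degrees(np.arctan2(x[1],x[0])))
# ir yellow
m=mask(c,(24,100,80),(36,255,255),(360,165,440,250)); k=max(blobs(m,50),key=cv2.contourArea)
b=cv2.boxPoints(cv2.minAreaRect(k)); print(b)
```

```text
[[ 0.5022  0.1711  0.092 ]
 [ 0.721   0.1629  0.092 ]
 [ 0.7075 -0.0885  0.092 ]
 [ 0.4899 -0.0755  0.092 ]]
mean [0.6051594 0.0425165 0.092    ]
spot [0.60495381 0.0428238  0.092     ] 168.0
0.21895102694298482 -2.1587531168825267
0.25172117460850996 -93.06870272000435
0.21801253554865008 176.58642263509242
0.24693346642801103 87.14356477766876
red [ 0.59809952 -0.16799156  0.08      ]
tray [[ 0.3377 -0.2269  0.018 ]
 [ 0.5393 -0.2431  0.018 ]
 [ 0.5277 -0.4402  0.018 ]
 [ 0.3269 -0.4207  0.018 ]] [ 0.4329 -0.3327  0.018 ]
0.20225423035275286 -4.615318319579352
0.19737392218194863 -93.37440258861696
0.20169897598850467 174.45178330495227
0.19410444693047157 86.81834206208809
[[373.59836 229.41806]
 [376.79507 194.25412]
 [400.14755 196.37708]
 [396.95084 231.54102]]
```

```bash
cat >> h.py <<'E'
def go(*targets,a0=None,p0=None,step=.05):
    o,r=st(); p=o["tool_pos"] if p0 is None else np.array(p0)
    if a0 is not None:
        a=np.radians(a0); r=np.array([[0,np.cos(a),np.sin(a)],[0,np.sin(a),-np.cos(a)],[-1,0,0]])
    print("jaw deg",np.degrees(np.arctan2(r[1,1],r[0,1])).round(2))
    for t in targets:
        t=np.array(t); d=r.T@(t-p); n=int(np.ceil(np.linalg.norm(d)/step)); print("d_tool",d.round(4),"rows",n,"each",(d/max(n,1)).round(4)); p=t
E
python3 - <<'E'
from h import *
go((.45,-.2,.25),(.45,.2,.25),(.4135,.388,.12),a0=-45)
c=cap("side"); zoom(c,(120,240,300,384),4,"smat")
E
```

```text
t 0.2 pos [ 0.1804 -0.6499  0.2082] x [-0.     0.001 -1.   ] y [ 0.267 -0.964 -0.001] z [-0.964 -0.267 -0.   ] w 0.0854 F [ 0.1 -0.3  0.3] q [-1.34  0.26  1.6   0.    1.27 -0.04]
jaw deg -45.0
d_tool [-0.0418 -0.1275 -0.5088] rows 11 each [-0.0038 -0.0116 -0.0463]
d_tool [ 0.     -0.2828 -0.2828] rows 8 each [ 0.     -0.0354 -0.0354]
d_tool [ 0.13   -0.1587 -0.1071] rows 5 each [ 0.026  -0.0317 -0.0214]
```

>>> servo_tool:
  moves:
    - {"spin": -10}
    - {"spin": -10}
    - {"spin": -9.5}
    - {"x": -0.004, "y": -0.0116, "z": -0.0463}
    - {"x": -0.004, "y": -0.0116, "z": -0.0463}
    - {"x": -0.004, "y": -0.0116, "z": -0.0463}
    - {"x": -0.004, "y": -0.0116, "z": -0.0463}
    - {"x": -0.004, "y": -0.0116, "z": -0.0463}
    - {"x": -0.004, "y": -0.0116, "z": -0.0463}
    - {"x": -0.004, "y": -0.0116, "z": -0.0463}
    - {"x": -0.004, "y": -0.0116, "z": -0.0463}
    - {"x": -0.004, "y": -0.0116, "z": -0.0463}
    - {"x": -0.004, "y": -0.0116, "z": -0.0463}
    - {"x": -0.004, "y": -0.0116, "z": -0.0463}
  newtons: 40

```text
invalid input at $.moves[0]: expected keys x, y, z, spin, fingers
```

>>> servo_tool:
  moves:
    - {"y": -0.0354, "z": -0.0354}
    - {"y": -0.0354, "z": -0.0354}
    - {"y": -0.0354, "z": -0.0354}
    - {"y": -0.0354, "z": -0.0354}
    - {"y": -0.0354, "z": -0.0354}
    - {"y": -0.0354, "z": -0.0354}
    - {"y": -0.0354, "z": -0.0354}
    - {"y": -0.0354, "z": -0.0354}
    - {"y": -0.0317, "z": -0.0214, "x": 0.026}
    - {"y": -0.0317, "z": -0.0214, "x": 0.026}
    - {"y": -0.0317, "z": -0.0214, "x": 0.026}
    - {"y": -0.0317, "z": -0.0214, "x": 0.026}
    - {"y": -0.0317, "z": -0.0214, "x": 0.026}
    - {}

```text
invalid input at $.moves[0]: expected keys x, y, z, spin, fingers
```

Run:
```python
from h import *
go((.415,.389,.016))
c=cap("top","t1"); zoom(c,(80,120,280,270),4,"t1z"); c=cap("side","s1")
```

```text
t 0.25 pos [ 0.1805 -0.65    0.2084] x [-0.     0.001 -1.   ] y [ 0.267 -0.964 -0.001] z [-0.964 -0.267 -0.   ] w 0.0854 F [0.1 0.3 0.6] q [-1.34  0.26  1.6   0.    1.27 -0.04]
jaw deg -74.49
d_tool [ 0.1935 -0.9382 -0.5039] rows 22 each [ 0.0088 -0.0426 -0.0229]
```

View pics/t1z.png

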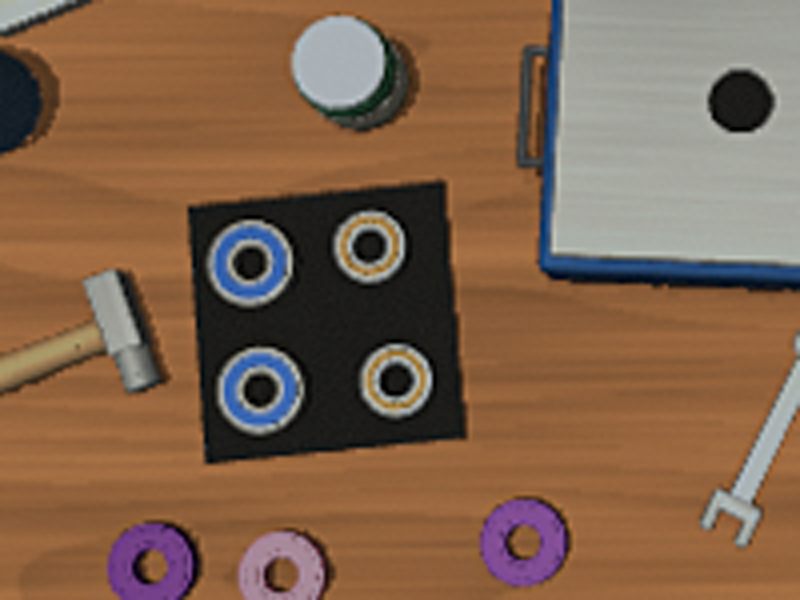

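View pics/s1.png

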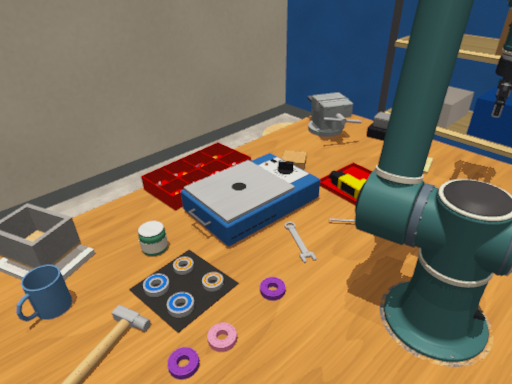

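The pictures show the scene unchanged; the call was refused because every row needs all five keys.

>>> servo_tool:
  moves:
    - {"x": 0, "y": 0, "z": 0, "spin": -10, "fingers": 0.085}
    - {"x": 0, "y": 0, "z": 0, "spin": -10, "fingers": 0.085}
    - {"x": 0, "y": 0, "z": 0, "spin": -9.5, "fingers": 0.085}
    - {"x": -0.005, "y": -0.014, "z": -0.0565, "spin": 0, "fingers": 0.085}
    - {"x": -0.005, "y": -0.014, "z": -0.0565, "spin": 0, "fingers": 0.085}
    - {"x": -0.005, "y": -0.014, "z": -0.0565, "spin": 0, "fingers": 0.085}
    - {"x": -0.005, "y": -0.014, "z": -0.0565, "spin": 0, "fingers": 0.085}
    - {"x": -0.005, "y": -0.014, "z": -0.0565, "spin": 0, "fingers": 0.085}
    - {"x": -0.005, "y": -0.014, "z": -0.0565, "spin": 0, "fingers": 0.085}
    - {"x": -0.005, "y": -0.014, "z": -0.0565, "spin": 0, "fingers": 0.085}
    - {"x": -0.005, "y": -0.014, "z": -0.0565, "spin": 0, "fingers": 0.085}
    - {"x": -0.005, "y": -0.014, "z": -0.0565, "spin": 0, "fingers": 0.085}
  newtons: 40

```text
clock: 1.85
tool_pos: [0.4517, -0.2, 0.2547]
ee_rot: [0.654, 0.27, -0.653, 0.271]
ft_force: [0.8, -1.0, 0.3]
gripper_width: 0.085
```

>>> servo_tool:
  moves:
    - {"x": 0, "y": -0.04, "z": -0.04, "spin": 0, "fingers": 0.085}
    - {"x": 0, "y": -0.04, "z": -0.04, "spin": 0, "fingers": 0.085}
    - {"x": 0, "y": -0.04, "z": -0.04, "spin": 0, "fingers": 0.085}
    - {"x": 0, "y": -0.04, "z": -0.04, "spin": 0, "fingers": 0.085}
    - {"x": 0, "y": -0.04, "z": -0.04, "spin": 0, "fingers": 0.085}
    - {"x": 0, "y": -0.04, "z": -0.04, "spin": 0, "fingers": 0.085}
    - {"x": 0, "y": -0.04, "z": -0.04, "spin": 0, "fingers": 0.085}
    - {"x": 0.03, "y": -0.04, "z": -0.027, "spin": 0, "fingers": 0.085}
    - {"x": 0.03, "y": -0.04, "z": -0.027, "spin": 0, "fingers": 0.085}
    - {"x": 0.03, "y": -0.04, "z": -0.027, "spin": 0, "fingers": 0.085}
    - {"x": 0.03, "y": -0.04, "z": -0.027, "spin": 0, "fingers": 0.085}
    - {"x": 0, "y": 0, "z": 0, "spin": 0, "fingers": 0.085}
    - {"x": 0, "y": 0, "z": 0, "spin": 0, "fingers": 0.085}

```text
clock: 3.48
tool_pos: [0.414, 0.3836, 0.1342]
ee_rot: [-0.653, -0.271, 0.653, -0.271]
ft_force: [0.4, 0.7, 0.0]
gripper_width: 0.0853
```

Run:
```python
from h import *
go((.415,.389,.016))
c=cap("top","t2"); c=cap("side","s2")
for b in bearings(c,(110,250,240,330)): print(b)
```

```text
t 3.48 pos [0.414  0.3836 0.1342] x [ 0.    -0.001 -1.   ] y [ 0.708 -0.706  0.   ] z [-0.706 -0.708  0.   ] w 0.0853 F [0.4 0.7 0. ] q [ 0.7   0.12  1.92 -0.    1.1   1.49]
jaw deg -44.94
d_tool [ 0.1182 -0.0032 -0.0046] rows 3 each [ 0.0394 -0.0011 -0.0015]
('blue', 180.0, 302.5, 11.5, array([0.4128, 0.3896, 0.0195]))
('blue', 155.5, 282.5, 11.1, array([0.5061, 0.3977, 0.0195]))
('orange', 212.0, 279.5, 9.1, array([0.4184, 0.2936, 0.0195]))
('orange', 210.5, 289.5, 48.7, array([0.3954, 0.3157, 0.0195]))
('orange', 180.5, 257.0, 12.6, array([0.539 , 0.3038, 0.0195]))
('orange', 142.0, 289.5, 50.8, array([0.5089, 0.4325, 0.0195]))
```

View pics/t2.png

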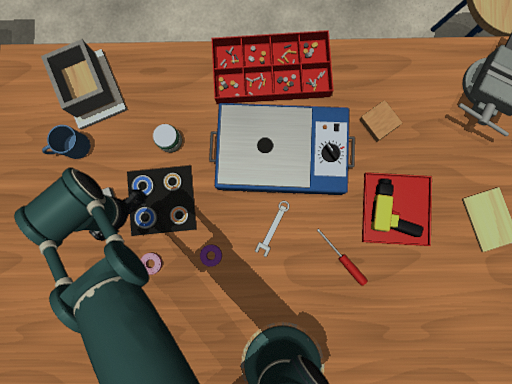

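View pics/s2.png

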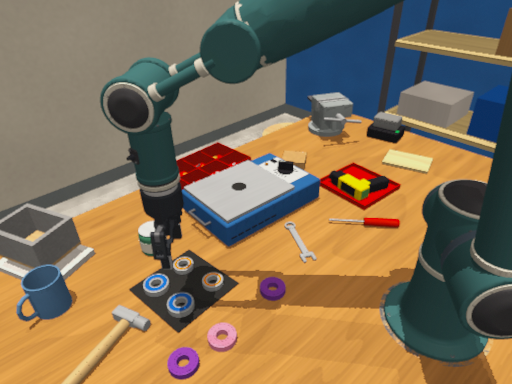

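The bearings are still in place and the gripper hangs above the near blue one; descending.

>>> servo_tool:
  moves:
    - {"x": 0.05, "y": -0.004, "z": -0.004, "spin": 0, "fingers": 0.085}
    - {"x": 0.05, "y": 0, "z": 0, "spin": 0, "fingers": 0.085}
    - {"x": 0.0185, "y": 0, "z": 0, "spin": 0, "fingers": 0.085}
    - {"x": 0, "y": 0, "z": 0, "spin": 0, "fingers": 0.085}
    - {"x": 0, "y": 0, "z": 0, "spin": 0, "fingers": 0.05}
    - {"x": 0, "y": 0, "z": 0, "spin": 0, "fingers": 0.05}
    - {"x": 0, "y": 0, "z": 0, "spin": 0, "fingers": 0.05}
    - {"x": 0, "y": 0, "z": 0, "spin": 0, "fingers": 0.05}

```text
clock: 4.58
tool_pos: [0.4142, 0.3898, 0.0162]
ee_rot: [0.654, 0.271, -0.653, 0.271]
ft_force: [0.5, -0.4, -0.8]
gripper_width: 0.0498
```

Run:
```python
from h import *
st(); cap("side","s3")
H=np.array([.605,.0427]); y=np.radians(-3); Rm=np.array([[np.cos(y),-np.sin(y)],[np.sin(y),np.cos(y)]])
for p in((52,72),(-52,72),(52,-72),(-52,-72)): print(p,(H+Rm@np.array(p)/1000).round(4))
```

```text
t 4.58 pos [0.4142 0.3898 0.0162] x [ 0.001  0.001 -1.   ] y [ 0.707 -0.707  0.   ] z [-0.707 -0.707 -0.001] w 0.0498 F [ 0.5 -0.4 -0.8] q [0.71 0.26 2.   0.   0.88 1.5 ]
(52, 72) [0.6607 0.1119]
(-52, 72) [0.5568 0.1173]
(52, -72) [ 0.6532 -0.0319]
(-52, -72) [ 0.5493 -0.0265]
```

View pics/s3.png

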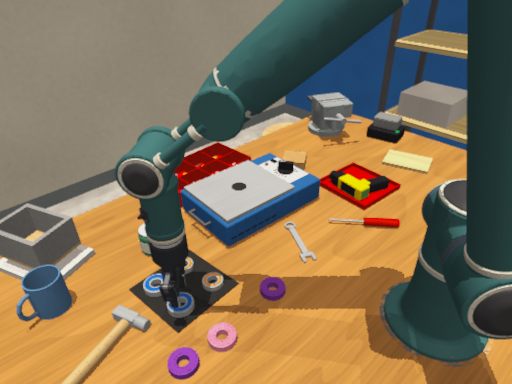

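Run:
```python
from h import *
c=cap("side"); zoom(c,(125,235,245,335),6,"s3z")
```

```text
(no output)
```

View pics/s3z.png

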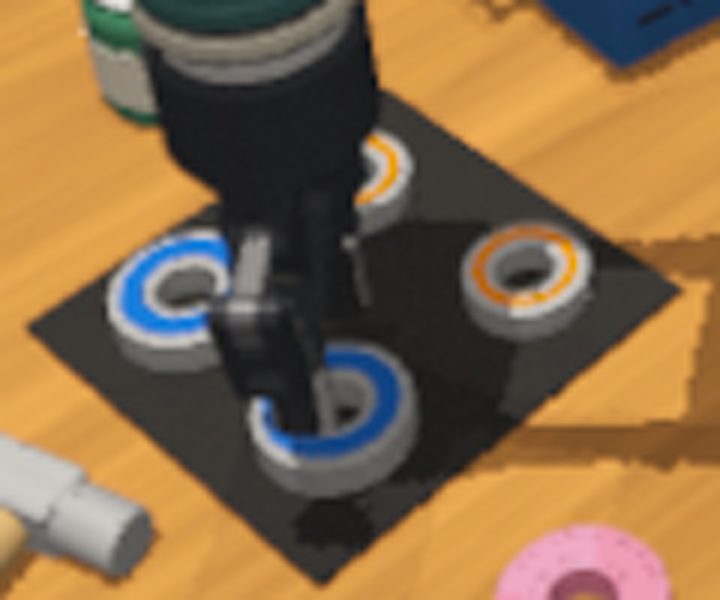

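Run:
```python
from h import *
c=cap("side")
for z in(.0,.01,.02,.03,.04): print(z,proj(c,(.4142-.0177,.3898+.0177,z)), proj(c,(.4142-.025,.3898+.025,z)))
for b in bearings(c,(110,250,240,330)): print(b)
t=cap("top")
for b in bearings(t,(125,165,200,240)): print(b)
print(np.linalg.norm([(.4142-.4128),.0008]))
```

```text
0.0 [178.53342612 316.75578017] [177.60623252 320.53533826]
0.01 [177.93314346 313.84166525] [176.99391669 317.61702014]
0.02 [177.32502736 310.8895224 ] [176.3735305  314.66023846]
0.03 [176.7089235  307.89860235] [175.74491336 311.66422772]
0.04 [176.08467344 304.86813603] [175.10790035 308.62820202]
('blue', 180.2, 302.9, 11.4, array([0.4114, 0.3899, 0.0195]))
('blue', 154.0, 281.0, 10.3, array([0.5129, 0.3978, 0.0195]))
('orange', 212.0, 279.3, 9.1, array([0.4188, 0.2933, 0.0195]))
('orange', 210.5, 289.5, 48.7, array([0.3954, 0.3157, 0.0195]))
('orange', 142.0, 289.5, 50.8, array([0.5089, 0.4325, 0.0195]))
('blue', 142.1, 185.4, 9.0, array([0.5059, 0.3974, 0.0195]))
('orange', 149.5, 237.5, 13.6, array([0.3564, 0.3734, 0.0195]))
('orange', 182.5, 230.5, 16.7, array([0.3754, 0.2792, 0.0195]))
('orange', 178.5, 214.5, 7.9, array([0.4211, 0.2912, 0.0195]))
('orange', 172.0, 180.8, 7.5, array([0.5185, 0.3111, 0.0195]))
('orange', 195.0, 191.5, 26.8, array([0.4868, 0.2443, 0.0195]))
('orange', 155.5, 182.5, 35.2, array([0.5141, 0.3588, 0.0195]))
0.0016124515496597207
```

>>> servo_tool:
  moves:
    - {"x": -0.01, "y": 0, "z": 0, "spin": 0, "fingers": 0.08}
    - {"x": 0, "y": 0, "z": 0, "spin": 0, "fingers": 0.08}
    - {"x": 0, "y": 0, "z": 0, "spin": 0, "fingers": 0.08}
    - {"x": 0.01, "y": 0, "z": 0, "spin": 0, "fingers": 0.08}
    - {"x": 0.004, "y": 0, "z": 0, "spin": 0, "fingers": 0.08}
    - {"x": 0, "y": 0, "z": 0, "spin": 0, "fingers": 0.08}

```text
clock: 5.52
tool_pos: [0.4133, 0.3888, 0.0105]
ee_rot: [-0.653, -0.27, 0.654, -0.271]
ft_force: [0.2, -0.2, -0.2]
gripper_width: 0.0802
```

Run:
```python
from h import *
st(); c=cap("side"); zoom(c,(125,235,245,335),6,"s4z")
for b in bearings(c,(150,285,210,330)): print(b)
p=readout.get_obs()["tool_pos"]
for z in(0,.01,.02,.03): print(z,proj(c,(p[0]-.04*.707,p[1]+.04*.707,z)),proj(c,(p[0]+.04*.707,p[1]-.04*.707,z)))
```

```text
t 5.53 pos [0.4133 0.3888 0.0105] x [-0.002 -0.001 -1.   ] y [ 0.707 -0.707 -0.   ] z [-0.707 -0.707  0.002] w 0.0802 F [ 0.2 -0.2 -0.2] q [0.71 0.27 2.   0.   0.87 1.5 ]
('blue', 182.5, 301.5, 8.9, array([0.4113, 0.3838, 0.0195]))
('orange', 196.0, 318.5, 16.7, array([0.3509, 0.3894, 0.0195]))
('orange', 162.0, 318.5, 15.9, array([0.4028, 0.4431, 0.0195]))
0 [177.60860073 322.24826007] [184.3757428  294.54021036]
0.01 [176.99355376 319.32811563] [183.84614162 291.66048227]
0.02 [176.37036384 316.36930976] [183.31003503 288.74538067]
0.03 [175.73886817 313.37106954] [182.76730239 285.79424976]
```

View pics/s4z.png

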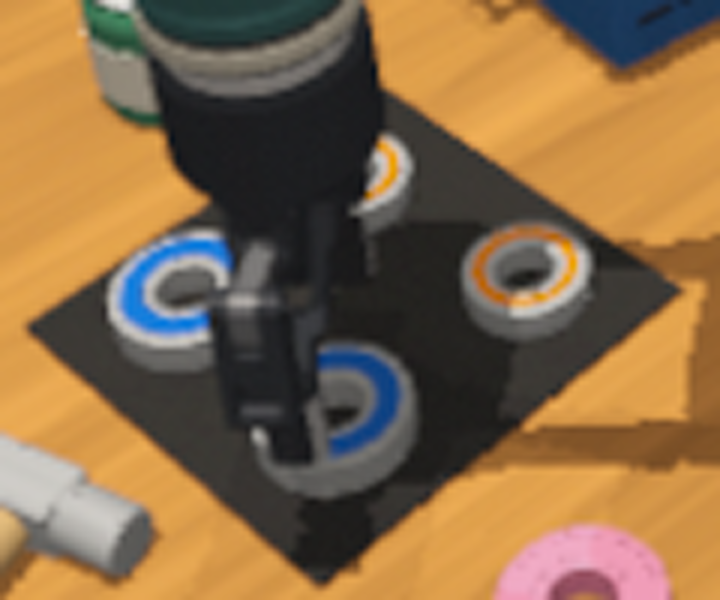

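>>> servo_tool:
  moves:
    - {"x": 0.003, "y": 0, "z": 0, "spin": 0, "fingers": 0.08}
    - {"x": 0.003, "y": 0, "z": 0, "spin": 0, "fingers": 0.08}
    - {"x": 0, "y": 0, "z": 0, "spin": 0, "fingers": 0.08}

```text
clock: 5.95
tool_pos: [0.4138, 0.3893, 0.0053]
ee_rot: [-0.653, -0.271, 0.653, -0.271]
ft_force: [1.0, -0.2, -0.2]
gripper_width: 0.08
```

Run:
```python
from h import *
st(); c=cap("side"); zoom(c,(125,235,245,335),6,"s5z")
```

```text
t 5.95 pos [0.4138 0.3893 0.0053] x [-0. -0. -1.] y [ 0.707 -0.707 -0.   ] z [-0.707 -0.707  0.001] w 0.08 F [ 1.  -0.2 -0.2] q [ 0.71  0.27  2.   -0.    0.86  1.5 ]
```

View pics/s5z.png

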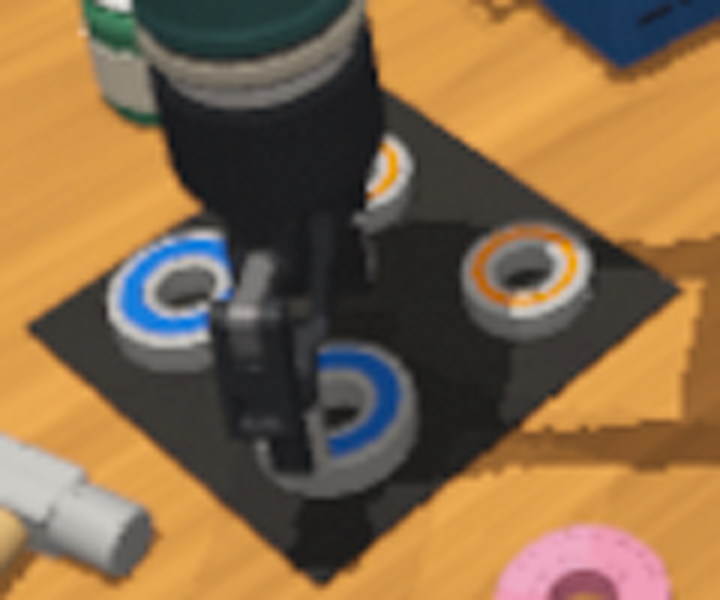

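>>> servo_tool:
  moves:
    - {"x": 0.003, "y": 0, "z": 0, "spin": 0, "fingers": 0.08}
    - {"x": 0.003, "y": 0, "z": 0, "spin": 0, "fingers": 0.08}
    - {"x": 0, "y": 0, "z": 0, "spin": 0, "fingers": 0.08}

```text
clock: 6.38
tool_pos: [0.4137, 0.3892, -0.0008]
ee_rot: [-0.653, -0.271, 0.654, -0.271]
ft_force: [-0.2, 0.3, -0.2]
gripper_width: 0.0802
```

Run:
```python
from h import *
st(); c=cap("side"); zoom(c,(125,235,245,335),6,"s6z")
```

```text
t 6.38 pos [ 0.4137  0.3892 -0.0008] x [-0.001 -0.    -1.   ] y [ 0.707 -0.707 -0.   ] z [-0.707 -0.707  0.001] w 0.0802 F [-0.2  0.3 -0.2] q [0.71 0.28 2.01 0.   0.85 1.5 ]
```

View pics/s6z.png

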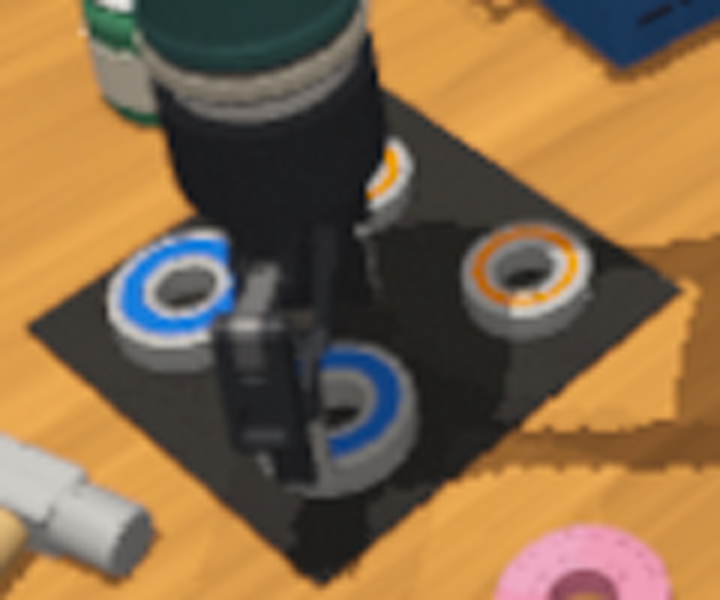

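>>> servo_tool:
  moves:
    - {"x": 0.003, "y": 0, "z": 0, "spin": 0, "fingers": 0.08}
    - {"x": 0.003, "y": 0, "z": 0, "spin": 0, "fingers": 0.08}
    - {"x": 0, "y": 0, "z": 0, "spin": 0, "fingers": 0.08}

```text
clock: 6.8
tool_pos: [0.4137, 0.3892, -0.0068]
ee_rot: [-0.653, -0.271, 0.654, -0.271]
ft_force: [-0.8, 0.8, 0.1]
gripper_width: 0.0798
```

>>> servo_tool:
  moves:
    - {"x": 0, "y": 0, "z": 0, "spin": 0, "fingers": 0.055}
    - {"x": 0, "y": 0, "z": 0, "spin": 0, "fingers": 0.055}
    - {"x": 0, "y": 0, "z": 0, "spin": 0, "fingers": 0.055}

```text
clock: 7.18
tool_pos: [0.4149, 0.3899, -0.0052]
ee_rot: [0.654, 0.271, -0.653, 0.271]
ft_force: [0.0, -2.4, 5.8]
gripper_width: 0.0548
```

Run:
```python
from h import *
st(); c=cap("side"); zoom(c,(125,235,245,335),6,"s7z")
```

```text
t 7.17 pos [ 0.4149  0.3899 -0.0052] x [ 0.002  0.001 -1.   ] y [ 0.707 -0.707  0.001] z [-0.707 -0.707 -0.002] w 0.0548 F [ 0.  -2.4  5.8] q [ 0.71  0.29  2.01 -0.    0.84  1.5 ]
```

View pics/s7z.png

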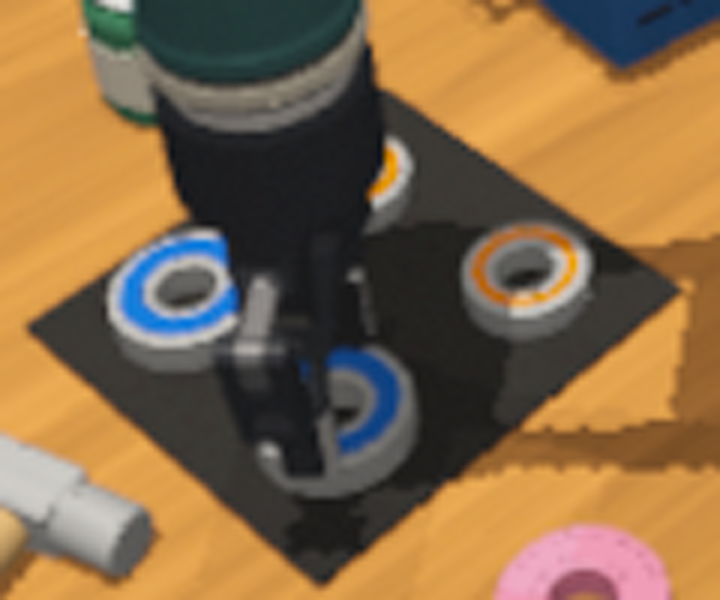

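The fingers closed over the bearing's top: tips stand about 26 mm behind where the reported TCP would put them. I'll use this empirical offset and go lower, guarded by force.

>>> servo_tool:
  moves:
    - {"x": -0.006, "y": 0, "z": 0, "spin": 0, "fingers": 0.08}
    - {"x": 0, "y": 0, "z": 0, "spin": 0, "fingers": 0.08}
    - {"x": 0, "y": 0, "z": 0, "spin": 0, "fingers": 0.08}
    - {"x": 0.006, "y": 0, "z": 0, "spin": 0, "fingers": 0.08}
    - {"x": 0.004, "y": 0, "z": 0, "spin": 0, "fingers": 0.08}
    - {"x": 0.004, "y": 0, "z": 0, "spin": 0, "fingers": 0.08}
    - {"x": 0, "y": 0, "z": 0, "spin": 0, "fingers": 0.08}

```text
clock: 8.1
tool_pos: [0.4135, 0.3891, -0.0151]
ee_rot: [-0.653, -0.271, 0.654, -0.271]
ft_force: [-0.4, -0.1, 0.3]
gripper_width: 0.0799
```

>>> servo_tool:
  moves:
    - {"x": 0, "y": 0, "z": 0, "spin": 0, "fingers": 0.05}
    - {"x": 0, "y": 0, "z": 0, "spin": 0, "fingers": 0.05}
    - {"x": 0, "y": 0, "z": 0, "spin": 0, "fingers": 0.05}

```text
clock: 8.48
tool_pos: [0.4143, 0.3895, -0.0136]
ee_rot: [0.653, 0.271, -0.653, 0.271]
ft_force: [-1.2, -2.5, 5.7]
gripper_width: 0.06
```

Run:
```python
from h import *
st(); c=cap("side"); zoom(c,(125,235,245,335),6,"s8z"); print([a for a in dir(bot) if a[0]!='_'])
```

```text
t 8.47 pos [ 0.4143  0.3895 -0.0136] x [ 0.001  0.    -1.   ] y [ 0.707 -0.707  0.   ] z [-0.707 -0.707 -0.   ] w 0.06 F [-1.2 -2.5  5.7] q [ 0.71  0.3   2.01 -0.    0.83  1.5 ]
['PlanningError', 'tips_ahead']
```

View pics/s8z.png

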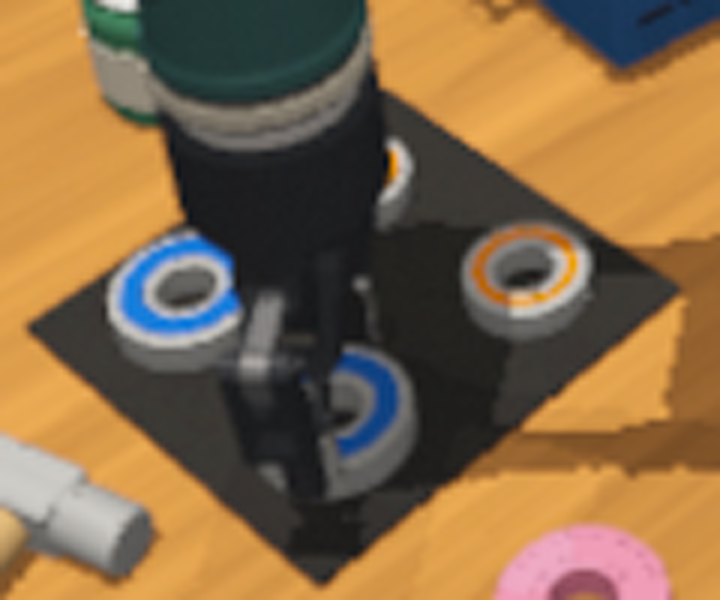

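>>> servo_tool:
  moves:
    - {"x": 0, "y": 0, "z": 0, "spin": 0, "fingers": 0.08}
    - {"x": 0, "y": 0, "z": 0, "spin": 0, "fingers": 0.08}
    - {"x": 0.004, "y": 0, "z": 0, "spin": 0, "fingers": 0.08}
    - {"x": 0.003, "y": 0, "z": 0, "spin": 0, "fingers": 0.08}
    - {"x": 0, "y": 0, "z": 0, "spin": 0, "fingers": 0.08}

```text
clock: 9.15
tool_pos: [0.4135, 0.3891, -0.0221]
ee_rot: [-0.653, -0.271, 0.654, -0.271]
ft_force: [0.2, -0.1, 0.5]
gripper_width: 0.0801
```

>>> servo_tool:
  moves:
    - {"x": 0, "y": 0, "z": 0, "spin": 0, "fingers": 0.05}
    - {"x": 0, "y": 0, "z": 0, "spin": 0, "fingers": 0.05}
    - {"x": 0, "y": 0, "z": 0, "spin": 0, "fingers": 0.05}

```text
clock: 9.52
tool_pos: [0.4143, 0.3896, -0.0209]
ee_rot: [0.653, 0.271, -0.653, 0.271]
ft_force: [-0.9, -2.1, 5.1]
gripper_width: 0.0607
```

>>> servo_tool:
  moves:
    - {"x": -0.03, "y": 0, "z": 0, "spin": 0, "fingers": 0.05}
    - {"x": -0.03, "y": 0, "z": 0, "spin": 0, "fingers": 0.05}
    - {"x": 0, "y": 0, "z": 0, "spin": 0, "fingers": 0.05}

```text
clock: 9.9
tool_pos: [0.4158, 0.3911, 0.0407]
ee_rot: [0.655, 0.271, -0.651, 0.27]
ft_force: [0.8, -0.7, -2.7]
gripper_width: 0.0602
```

Run:
```python
from h import *
st(); c=cap("side"); zoom(c,(105,195,255,335),5,"s9z")
```

```text
t 9.9 pos [0.4158 0.3911 0.0407] x [ 0.004  0.004 -1.   ] y [ 0.707 -0.707  0.   ] z [-0.707 -0.707 -0.005] w 0.0602 F [ 0.8 -0.7 -2.7] q [0.71 0.23 1.98 0.   0.92 1.5 ]
```

View pics/s9z.png

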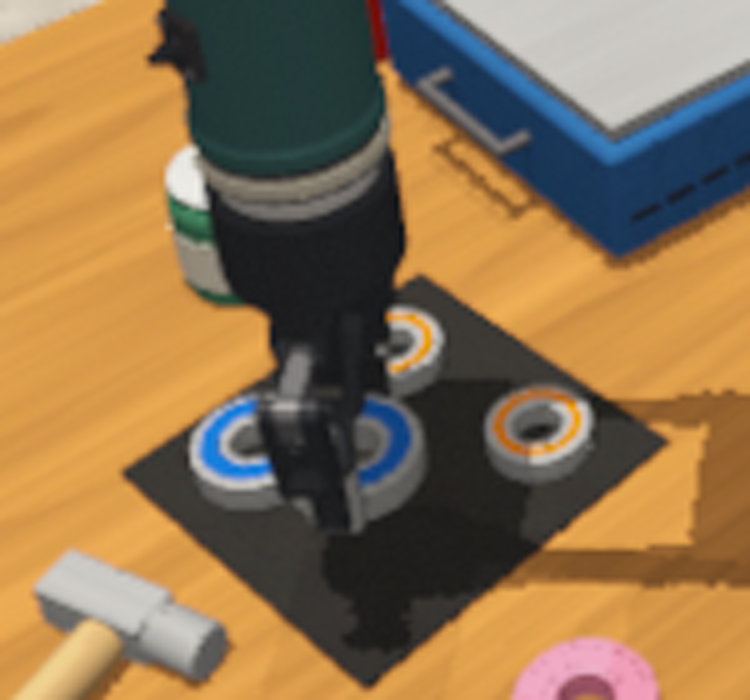

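Run:
```python
from h import *
go((.4158,.3911,.13),(.6607,.1119,.13),(.6607,.1119,.067),a0=-45,step=.06)
```

```text
t 9.95 pos [0.4145 0.39   0.0389] x [ 0.002  0.001 -1.   ] y [ 0.707 -0.707  0.   ] z [-0.707 -0.707 -0.002] w 0.0604 F [ 0.5 -0.6 -2.6] q [0.71 0.23 1.99 0.   0.92 1.5 ]
jaw deg -45.0
d_tool [-0.0911  0.0001 -0.0017] rows 2 each [-0.0455  0.0001 -0.0009]
d_tool [0.     0.3706 0.0243] rows 7 each [0.     0.0529 0.0035]
d_tool [0.063 0.    0.   ] rows 2 each [0.0315 0.     0.    ]
```

>>> servo_tool:
  moves:
    - {"x": -0.045, "y": 0, "z": 0, "spin": 0, "fingers": 0.05}
    - {"x": -0.046, "y": 0, "z": 0, "spin": 0, "fingers": 0.05}
    - {"x": 0, "y": 0.053, "z": 0.0032, "spin": 0, "fingers": 0.05}
    - {"x": 0, "y": 0.053, "z": 0.0032, "spin": 0, "fingers": 0.05}
    - {"x": 0, "y": 0.053, "z": 0.0032, "spin": 0, "fingers": 0.05}
    - {"x": 0, "y": 0.053, "z": 0.0032, "spin": 0, "fingers": 0.05}
    - {"x": 0, "y": 0.053, "z": 0.0032, "spin": 0, "fingers": 0.05}
    - {"x": 0, "y": 0.053, "z": 0.0032, "spin": 0, "fingers": 0.05}
    - {"x": 0, "y": 0.053, "z": 0.0032, "spin": 0, "fingers": 0.05}
    - {"x": 0, "y": 0, "z": 0, "spin": 0, "fingers": 0.05}
    - {"x": 0, "y": 0, "z": 0, "spin": 0, "fingers": 0.05}

```text
clock: 11.32
tool_pos: [0.6589, 0.1111, 0.1268]
ee_rot: [-0.652, -0.271, 0.655, -0.27]
ft_force: [-0.4, -0.5, -2.7]
gripper_width: 0.0601
```

Run:
```python
from h import *
go((.6607,.1119,.07)); c=cap("side","s10")
```

```text
t 11.32 pos [0.6589 0.1111 0.1268] x [-0.004 -0.    -1.   ] y [ 0.707 -0.708 -0.003] z [-0.708 -0.707  0.003] w 0.0601 F [-0.4 -0.5 -2.7] q [0.13 0.31 1.7  0.   1.14 0.92]
jaw deg -45.04
d_tool [ 0.0568  0.0009 -0.002 ] rows 2 each [ 0.0284  0.0004 -0.001 ]
```

View pics/s10.png

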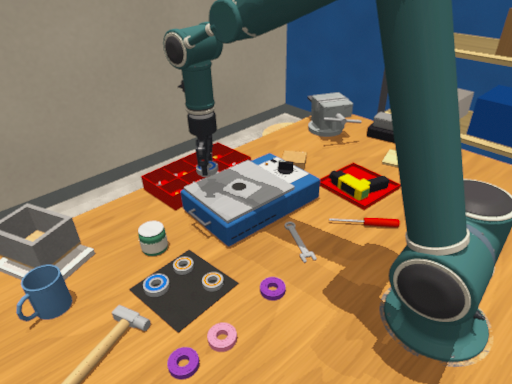

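>>> servo_tool:
  moves:
    - {"x": 0.03, "y": 0, "z": -0.001, "spin": 0, "fingers": 0.05}
    - {"x": 0.024, "y": 0, "z": 0, "spin": 0, "fingers": 0.05}
    - {"x": 0.002, "y": 0, "z": 0, "spin": 0, "fingers": 0.05}
    - {"x": 0, "y": 0, "z": 0, "spin": 0, "fingers": 0.05}

```text
clock: 11.88
tool_pos: [0.6609, 0.113, 0.0739]
ee_rot: [0.653, 0.271, -0.653, 0.271]
ft_force: [0.8, -0.2, -2.8]
gripper_width: 0.0606
```

>>> servo_tool:
  moves:
    - {"x": 0.002, "y": 0, "z": 0, "spin": 0, "fingers": 0.05}
    - {"x": 0, "y": 0, "z": 0, "spin": 0, "fingers": 0.05}

```text
clock: 12.12
tool_pos: [0.6619, 0.1123, 0.0727]
ee_rot: [0.654, 0.271, -0.653, 0.271]
ft_force: [-0.2, 0.9, -3.1]
gripper_width: 0.0604
```

Run:
```python
from h import *
st(); c=cap("side");zoom(c,(160,120,330,240),4,"s11z")
```

```text
t 12.12 pos [0.6619 0.1123 0.0727] x [ 0.002  0.    -1.   ] y [ 0.707 -0.707  0.001] z [-0.707 -0.707 -0.001] w 0.0604 F [-0.2  0.9 -3.1] q [0.13 0.36 1.74 0.   1.04 0.92]
```

View pics/s11z.png

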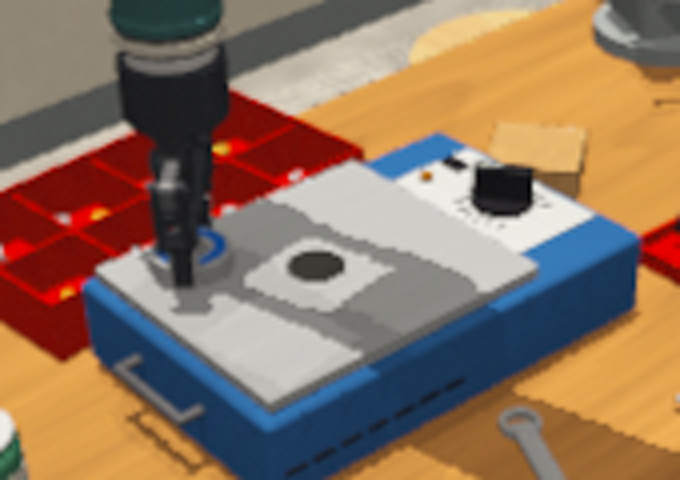

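>>> servo_tool:
  moves:
    - {"x": 0.002, "y": 0, "z": 0, "spin": 0, "fingers": 0.05}
    - {"x": 0.002, "y": 0, "z": 0, "spin": 0, "fingers": 0.05}
    - {"x": 0, "y": 0, "z": 0, "spin": 0, "fingers": 0.05}

```text
clock: 12.55
tool_pos: [0.6611, 0.112, 0.0673]
ee_rot: [-0.653, -0.271, 0.653, -0.271]
ft_force: [0.0, 0.0, -2.6]
gripper_width: 0.0605
```

>>> servo_tool:
  moves:
    - {"x": 0.002, "y": 0, "z": 0, "spin": 0, "fingers": 0.05}
    - {"x": 0, "y": 0, "z": 0, "spin": 0, "fingers": 0.05}

```text
clock: 12.8
tool_pos: [0.6613, 0.112, 0.0672]
ee_rot: [-0.653, -0.271, 0.653, -0.271]
ft_force: [-4.6, -0.6, 5.3]
gripper_width: 0.0606
```

>>> servo_tool:
  moves:
    - {"x": 0, "y": 0, "z": 0, "spin": 0, "fingers": 0.08}
    - {"x": 0, "y": 0, "z": 0, "spin": 0, "fingers": 0.08}
    - {"x": 0, "y": 0, "z": 0, "spin": 0, "fingers": 0.08}
    - {"x": -0.03, "y": 0, "z": 0, "spin": 0, "fingers": 0.08}
    - {"x": -0.03, "y": 0, "z": 0, "spin": 0, "fingers": 0.08}
    - {"x": 0, "y": -0.05, "z": 0, "spin": 0, "fingers": 0.08}
    - {"x": 0, "y": -0.05, "z": 0, "spin": 0, "fingers": 0.08}
    - {"x": 0, "y": 0, "z": 0, "spin": 0, "fingers": 0.08}

```text
clock: 13.8
tool_pos: [0.588, 0.1848, 0.1253]
ee_rot: [-0.652, -0.272, 0.653, -0.271]
ft_force: [1.5, -0.3, -0.3]
gripper_width: 0.0801
```

Run:
```python
from h import *
c=cap("side"); zoom(c,(110,120,330,330),3.5,"s12z")
for b in bearings(c,(110,250,240,330)): print(b)
c=cap("top"); zoom(c,(120,95,320,245),4,"t12z")
for b in bearings(c,(125,165,200,240)): print(b)
go((.506,.3975,.06),(.506,.3975,-.022))
```

```text
('blue', 155.5, 282.5, 11.1, array([0.5061, 0.3977, 0.0195]))
('orange', 212.0, 279.0, 9.1, array([0.4197, 0.2925, 0.0195]))
('orange', 210.5, 289.5, 48.7, array([0.3954, 0.3157, 0.0195]))
('orange', 148.5, 289.5, 55.2, array([0.4981, 0.4214, 0.0195]))
('blue', 142.1, 185.4, 9.0, array([0.5059, 0.3974, 0.0195]))
('orange', 147.5, 202.0, 43.3, array([0.4578, 0.381 , 0.0195]))
t 13.9 pos [0.5906 0.1831 0.1257] x [ 0.001 -0.    -1.   ] y [ 0.708 -0.706  0.001] z [-0.706 -0.708 -0.   ] w 0.0799 F [0.4 1.3 0. ] q [ 0.26  0.22  1.82 -0.    1.1   1.04]
jaw deg -44.91
d_tool [ 0.0656 -0.2113 -0.0921] rows 5 each [ 0.0131 -0.0423 -0.0184]
d_tool [ 0.082  -0.0001  0.    ] rows 2 each [ 0.041 -0.     0.   ]
```

View pics/s12z.png

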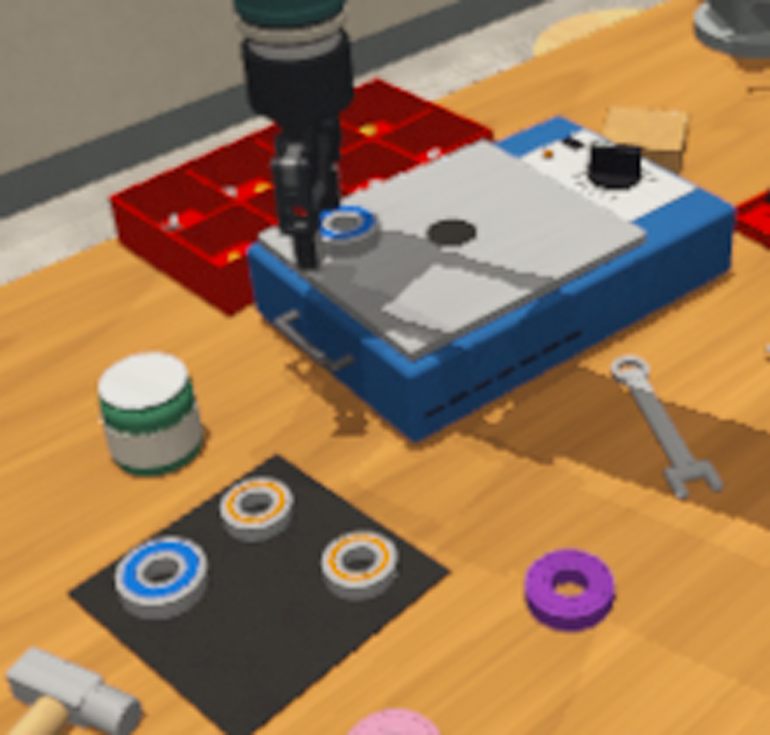

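View pics/t12z.png

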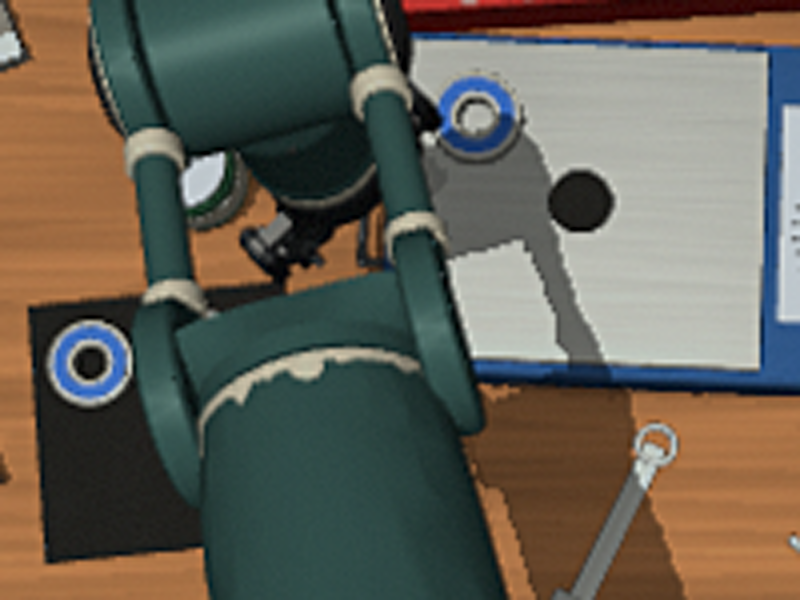

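>>> servo_tool:
  moves:
    - {"x": 0.005, "y": -0.053, "z": -0.023, "spin": 0, "fingers": 0.08}
    - {"x": 0.02, "y": -0.053, "z": -0.023, "spin": 0, "fingers": 0.08}
    - {"x": 0.02, "y": -0.053, "z": -0.023, "spin": 0, "fingers": 0.08}
    - {"x": 0.02, "y": -0.0523, "z": -0.0231, "spin": 0, "fingers": 0.08}
    - {"x": 0, "y": 0, "z": 0, "spin": 0, "fingers": 0.08}
    - {"x": 0, "y": 0, "z": 0, "spin": 0, "fingers": 0.08}

```text
clock: 14.65
tool_pos: [0.5072, 0.3967, 0.0604]
ee_rot: [0.653, 0.27, -0.653, 0.271]
ft_force: [0.5, 0.1, 0.6]
gripper_width: 0.0801
```

Run:
```python
from h import *
go((.506,.3975,-.021))
```

```text
t 14.65 pos [0.5072 0.3967 0.0604] x [ 0.    -0.001 -1.   ] y [ 0.707 -0.707  0.001] z [-0.707 -0.707  0.   ] w 0.0801 F [0.5 0.1 0.6] q [ 0.63  0.33  1.81 -0.    1.    1.41]
jaw deg -44.98
d_tool [ 0.0814 -0.0014  0.0003] rows 2 each [ 0.0407 -0.0007  0.0001]
```

>>> servo_tool:
  moves:
    - {"x": 0.04, "y": -0.001, "z": 0, "spin": 0, "fingers": 0.08}
    - {"x": 0.034, "y": 0, "z": 0, "spin": 0, "fingers": 0.08}
    - {"x": 0.0075, "y": 0, "z": 0, "spin": 0, "fingers": 0.08}
    - {"x": 0, "y": 0, "z": 0, "spin": 0, "fingers": 0.08}
    - {"x": 0, "y": 0, "z": 0, "spin": 0, "fingers": 0.05}
    - {"x": 0, "y": 0, "z": 0, "spin": 0, "fingers": 0.05}
    - {"x": 0, "y": 0, "z": 0, "spin": 0, "fingers": 0.05}
    - {"x": -0.05, "y": 0, "z": 0, "spin": 0, "fingers": 0.05}
    - {"x": -0.05, "y": 0, "z": 0, "spin": 0, "fingers": 0.05}
    - {"x": -0.05, "y": 0, "z": 0, "spin": 0, "fingers": 0.05}
    - {"x": 0, "y": 0, "z": 0, "spin": 0, "fingers": 0.05}
    - {"x": 0, "y": 0, "z": 0, "spin": 0, "fingers": 0.05}

```text
clock: 16.15
tool_pos: [0.5048, 0.3977, 0.1286]
ee_rot: [-0.653, -0.271, 0.653, -0.271]
ft_force: [-0.3, 0.7, -2.8]
gripper_width: 0.0605
```

Run:
```python
from h import *
go((.6532,-.0319,.125),(.6532,-.0319,.067),step=.06)
```

```text
t 16.15 pos [0.5048 0.3977 0.1286] x [-0.001 -0.    -1.   ] y [ 0.707 -0.707 -0.   ] z [-0.707 -0.707  0.001] w 0.0605 F [-0.3  0.7 -2.8] q [0.63 0.26 1.76 0.   1.12 1.41]
jaw deg -44.98
d_tool [0.0037 0.4086 0.199 ] rows 8 each [0.0005 0.0511 0.0249]
d_tool [ 0.058  0.    -0.   ] rows 1 each [ 0.058  0.    -0.   ]
```

>>> servo_tool:
  moves:
    - {"x": 0, "y": 0.051, "z": 0.025, "spin": 0, "fingers": 0.05}
    - {"x": 0, "y": 0.051, "z": 0.025, "spin": 0, "fingers": 0.05}
    - {"x": 0, "y": 0.051, "z": 0.025, "spin": 0, "fingers": 0.05}
    - {"x": 0, "y": 0.051, "z": 0.025, "spin": 0, "fingers": 0.05}
    - {"x": 0, "y": 0.051, "z": 0.025, "spin": 0, "fingers": 0.05}
    - {"x": 0, "y": 0.051, "z": 0.025, "spin": 0, "fingers": 0.05}
    - {"x": 0, "y": 0.051, "z": 0.025, "spin": 0, "fingers": 0.05}
    - {"x": 0, "y": 0.0515, "z": 0.0245, "spin": 0, "fingers": 0.05}
    - {"x": 0, "y": 0, "z": 0, "spin": 0, "fingers": 0.05}
    - {"x": 0.03, "y": 0, "z": 0, "spin": 0, "fingers": 0.05}
    - {"x": 0.02, "y": 0, "z": 0, "spin": 0, "fingers": 0.05}
    - {"x": 0, "y": 0, "z": 0, "spin": 0, "fingers": 0.05}
    - {"x": 0, "y": 0, "z": 0, "spin": 0, "fingers": 0.05}

```text
clock: 17.77
tool_pos: [0.6533, -0.0313, 0.079]
ee_rot: [-0.653, -0.271, 0.653, -0.271]
ft_force: [0.1, -0.5, -2.8]
gripper_width: 0.0606
```

Run:
```python
from h import *
go((.6532,-.0319,.067),step=.06)
```

```text
t 17.77 pos [ 0.6533 -0.0313  0.079 ] x [-0.  0. -1.] y [ 0.708 -0.706 -0.   ] z [-0.706 -0.708  0.   ] w 0.0606 F [ 0.1 -0.5 -2.8] q [-0.09  0.33  1.77  0.    1.04  0.7 ]
jaw deg -44.94
d_tool [0.012  0.0004 0.0005] rows 1 each [0.012  0.0004 0.0005]
```

>>> servo_tool:
  moves:
    - {"x": 0.007, "y": 0, "z": 0, "spin": 0, "fingers": 0.05}
    - {"x": 0.003, "y": 0, "z": 0, "spin": 0, "fingers": 0.05}
    - {"x": 0.002, "y": 0, "z": 0, "spin": 0, "fingers": 0.05}
    - {"x": 0, "y": 0, "z": 0, "spin": 0, "fingers": 0.05}

```text
clock: 18.27
tool_pos: [0.6539, -0.0318, 0.07]
ee_rot: [0.654, 0.271, -0.653, 0.271]
ft_force: [-5.3, 0.1, 9.0]
gripper_width: 0.0606
```

>>> servo_tool:
  moves:
    - {"x": 0, "y": 0, "z": 0, "spin": 0, "fingers": 0.08}
    - {"x": 0, "y": 0, "z": 0, "spin": 0, "fingers": 0.08}
    - {"x": 0, "y": 0, "z": 0, "spin": 0, "fingers": 0.08}
    - {"x": -0.03, "y": 0, "z": 0, "spin": 0, "fingers": 0.08}
    - {"x": -0.03, "y": 0, "z": 0, "spin": 0, "fingers": 0.08}
    - {"x": 0, "y": -0.0483, "z": -0.021, "spin": 0, "fingers": 0.08}
    - {"x": 0, "y": -0.0483, "z": -0.021, "spin": 0, "fingers": 0.08}
    - {"x": 0, "y": -0.0483, "z": -0.021, "spin": 0, "fingers": 0.08}
    - {"x": 0, "y": -0.0483, "z": -0.021, "spin": 0, "fingers": 0.08}
    - {"x": 0, "y": -0.0483, "z": -0.021, "spin": 0, "fingers": 0.08}
    - {"x": 0, "y": -0.0483, "z": -0.021, "spin": 0, "fingers": 0.08}
    - {"x": 0, "y": -0.0483, "z": -0.021, "spin": 0, "fingers": 0.08}
    - {"x": 0, "y": 0, "z": 0, "spin": 0, "fingers": 0.08}
    - {"x": 0, "y": 0, "z": 0, "spin": 0, "fingers": 0.08}

```text
clock: 20.02
tool_pos: [0.5181, 0.311, 0.1269]
ee_rot: [-0.653, -0.271, 0.653, -0.271]
ft_force: [0.4, 0.3, 0.4]
gripper_width: 0.0799
```

Run:
```python
from h import *
c=cap("side"); zoom(c,(110,120,330,330),3.5,"s13z")
for b in bearings(c,(110,250,240,330),.019): print(b)
c=cap("top","t13")
for b in bearings(c,(125,165,200,240),.019): print(b)
go((.519,.31,-.021))
```

```text
('orange', 212.0, 279.0, 9.1, array([0.4201, 0.2923, 0.019 ]))
('orange', 210.5, 289.5, 48.7, array([0.3958, 0.3155, 0.019 ]))
('orange', 148.5, 289.5, 55.2, array([0.4985, 0.4212, 0.019 ]))
('orange', 188.0, 226.6, 16.6, array([0.3865, 0.2637, 0.019 ]))
('orange', 198.0, 196.5, 8.6, array([0.4723, 0.2356, 0.019 ]))
('orange', 125.0, 198.0, 10.0, array([0.4701, 0.4464, 0.019 ]))
('orange', 171.8, 181.0, 7.5, array([0.518 , 0.3119, 0.019 ]))
t 20.12 pos [0.5186 0.31   0.1269] x [-0. -0. -1.] y [ 0.707 -0.708  0.   ] z [-0.708 -0.707  0.   ] w 0.08 F [-0.  -0.8  0.8] q [ 0.5   0.2   1.84 -0.    1.1   1.28]
jaw deg -45.05
d_tool [ 0.1479  0.0003 -0.0004] rows 3 each [ 0.0493  0.0001 -0.0001]
```

View pics/s13z.png

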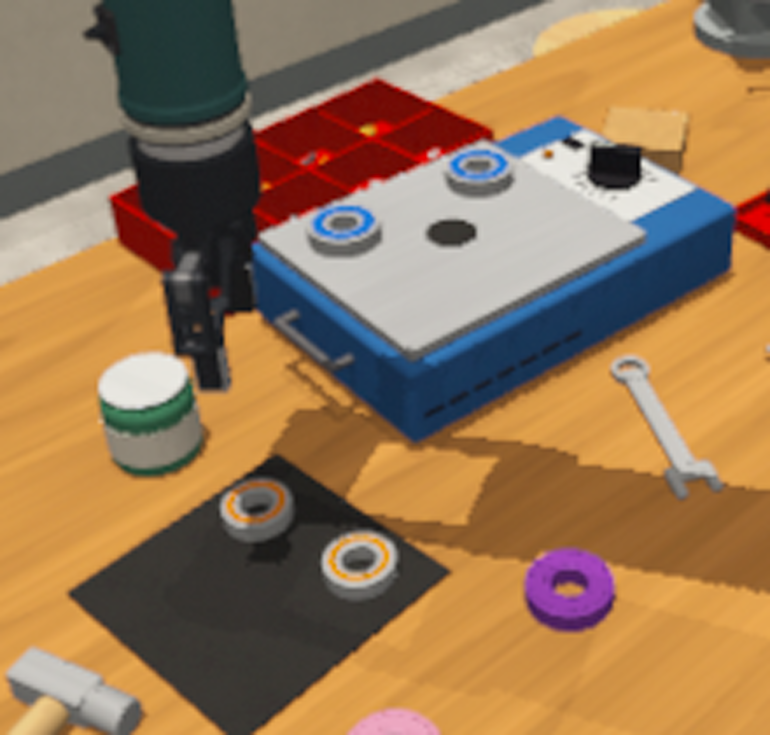

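View pics/t13.png

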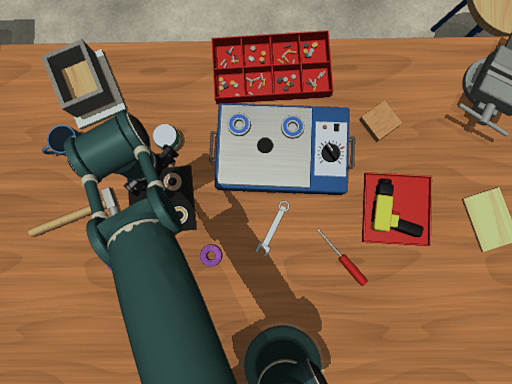

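>>> servo_tool:
  moves:
    - {"x": 0.05, "y": 0, "z": 0, "spin": 0, "fingers": 0.08}
    - {"x": 0.05, "y": 0, "z": 0, "spin": 0, "fingers": 0.08}
    - {"x": 0.036, "y": 0, "z": 0, "spin": 0, "fingers": 0.08}
    - {"x": 0.01, "y": 0, "z": 0, "spin": 0, "fingers": 0.08}
    - {"x": 0, "y": 0, "z": 0, "spin": 0, "fingers": 0.08}
    - {"x": 0, "y": 0, "z": 0, "spin": 0, "fingers": 0.04}
    - {"x": 0, "y": 0, "z": 0, "spin": 0, "fingers": 0.04}
    - {"x": 0, "y": 0, "z": 0, "spin": 0, "fingers": 0.04}
    - {"x": 0, "y": 0, "z": 0, "spin": 0, "fingers": 0.04}

```text
clock: 21.25
tool_pos: [0.52, 0.312, -0.0161]
ee_rot: [0.655, 0.271, -0.652, 0.271]
ft_force: [-0.9, -1.0, 5.3]
gripper_width: 0.0502
```

>>> servo_tool:
  moves:
    - {"x": -0.05, "y": 0, "z": 0, "spin": 0, "fingers": 0.04}
    - {"x": -0.05, "y": 0, "z": 0, "spin": 0, "fingers": 0.04}
    - {"x": -0.05, "y": 0, "z": 0, "spin": 0, "fingers": 0.04}
    - {"x": 0, "y": 0, "z": 0, "spin": 0, "fingers": 0.04}
    - {"x": 0, "y": 0, "z": 0, "spin": 0, "fingers": 0.04}

```text
clock: 21.88
tool_pos: [0.518, 0.3111, 0.1316]
ee_rot: [0.654, 0.271, -0.653, 0.271]
ft_force: [-0.7, -0.1, -2.9]
gripper_width: 0.0503
```

Run:
```python
from h import *
go((.5493,-.0265,.128),step=.06)
```

```text
t 21.88 pos [0.518  0.3111 0.1316] x [ 0.001  0.    -1.   ] y [ 0.707 -0.707  0.   ] z [-0.707 -0.707 -0.001] w 0.0503 F [-0.7 -0.1 -2.9] q [ 0.5   0.19  1.84 -0.    1.11  1.28]
jaw deg -44.97
d_tool [0.0035 0.2607 0.2167] rows 6 each [0.0006 0.0435 0.0361]
```

>>> servo_tool:
  moves:
    - {"x": 0, "y": 0.0435, "z": 0.0361, "spin": 0, "fingers": 0.04}
    - {"x": 0, "y": 0.0435, "z": 0.0361, "spin": 0, "fingers": 0.04}
    - {"x": 0, "y": 0.0435, "z": 0.0361, "spin": 0, "fingers": 0.04}
    - {"x": 0, "y": 0.0435, "z": 0.0361, "spin": 0, "fingers": 0.04}
    - {"x": 0, "y": 0.0435, "z": 0.0361, "spin": 0, "fingers": 0.04}
    - {"x": 0, "y": 0.0435, "z": 0.0361, "spin": 0, "fingers": 0.04}
    - {"x": 0, "y": 0, "z": 0, "spin": 0, "fingers": 0.04}
    - {"x": 0.03, "y": 0, "z": 0, "spin": 0, "fingers": 0.04}
    - {"x": 0.02, "y": 0, "z": 0, "spin": 0, "fingers": 0.04}
    - {"x": 0, "y": 0, "z": 0, "spin": 0, "fingers": 0.04}
    - {"x": 0, "y": 0, "z": 0, "spin": 0, "fingers": 0.04}

```text
clock: 23.25
tool_pos: [0.5494, -0.0259, 0.0809]
ee_rot: [-0.653, -0.271, 0.653, -0.271]
ft_force: [0.7, -1.0, -1.2]
gripper_width: 0.0501
```

>>> servo_tool:
  moves:
    - {"x": 0.003, "y": 0, "z": 0, "spin": 0, "fingers": 0.04}
    - {"x": 0.002, "y": 0, "z": 0, "spin": 0, "fingers": 0.04}
    - {"x": 0, "y": 0, "z": 0, "spin": 0, "fingers": 0.04}

```text
clock: 23.62
tool_pos: [0.5497, -0.0266, 0.0763]
ee_rot: [0.653, 0.271, -0.653, 0.271]
ft_force: [-0.4, 0.3, -1.2]
gripper_width: 0.0504
```

>>> servo_tool:
  moves:
    - {"x": 0.002, "y": 0, "z": 0, "spin": 0, "fingers": 0.04}
    - {"x": 0.002, "y": 0, "z": 0, "spin": 0, "fingers": 0.04}
    - {"x": 0, "y": 0, "z": 0, "spin": 0, "fingers": 0.04}

```text
clock: 24.0
tool_pos: [0.5496, -0.0267, 0.072]
ee_rot: [-0.653, -0.271, 0.653, -0.271]
ft_force: [-0.1, -0.1, -1.1]
gripper_width: 0.05
```

>>> servo_tool:
  moves:
    - {"x": 0.002, "y": 0, "z": 0, "spin": 0, "fingers": 0.04}
    - {"x": 0, "y": 0, "z": 0, "spin": 0, "fingers": 0.04}

```text
clock: 24.25
tool_pos: [0.5497, -0.0267, 0.0718]
ee_rot: [-0.653, -0.271, 0.653, -0.271]
ft_force: [-5.1, 1.3, 9.9]
gripper_width: 0.0503
```

>>> servo_tool:
  moves:
    - {"x": 0, "y": 0, "z": 0, "spin": 0, "fingers": 0.08}
    - {"x": 0, "y": 0, "z": 0, "spin": 0, "fingers": 0.08}
    - {"x": 0, "y": 0, "z": 0, "spin": 0, "fingers": 0.08}
    - {"x": -0.03, "y": 0, "z": 0, "spin": 0, "fingers": 0.08}
    - {"x": -0.03, "y": 0, "z": 0, "spin": 0, "fingers": 0.08}
    - {"x": 0, "y": -0.0528, "z": -0.0223, "spin": 0, "fingers": 0.08}
    - {"x": 0, "y": -0.0528, "z": -0.0223, "spin": 0, "fingers": 0.08}
    - {"x": 0, "y": -0.0528, "z": -0.0223, "spin": 0, "fingers": 0.08}
    - {"x": 0, "y": -0.0528, "z": -0.0223, "spin": 0, "fingers": 0.08}
    - {"x": 0, "y": -0.0528, "z": -0.0223, "spin": 0, "fingers": 0.08}
    - {"x": 0, "y": -0.0528, "z": -0.0223, "spin": 0, "fingers": 0.08}
    - {"x": 0, "y": 0, "z": 0, "spin": 0, "fingers": 0.08}
    - {"x": 0, "y": 0, "z": 0, "spin": 0, "fingers": 0.08}

```text
clock: 25.88
tool_pos: [0.42, 0.2918, 0.1298]
ee_rot: [-0.653, -0.271, 0.653, -0.271]
ft_force: [0.8, -1.1, 0.2]
gripper_width: 0.0804
```

Run:
```python
from h import *
c=cap("side"); zoom(c,(110,120,330,330),3.5,"s14z")
for b in bearings(c,(110,250,240,330),.019): print(b)
go((.4205,.2918,-.018))
```

```text
('orange', 212.0, 278.5, 9.1, array([0.4214, 0.2913, 0.019 ]))
('orange', 210.5, 289.5, 48.7, array([0.3958, 0.3155, 0.019 ]))
('orange', 149.0, 289.5, 55.5, array([0.4977, 0.4204, 0.019 ]))
t 25.93 pos [0.4203 0.2912 0.1298] x [-0.    -0.001 -1.   ] y [ 0.707 -0.707  0.   ] z [-0.707 -0.707  0.001] w 0.0799 F [0.1 0.1 0.2] q [ 0.56  0.02  2.03 -0.    1.09  1.34]
jaw deg -44.99
d_tool [ 0.1478 -0.0003 -0.0007] rows 3 each [ 0.0493 -0.0001 -0.0002]
```

View pics/s14z.png

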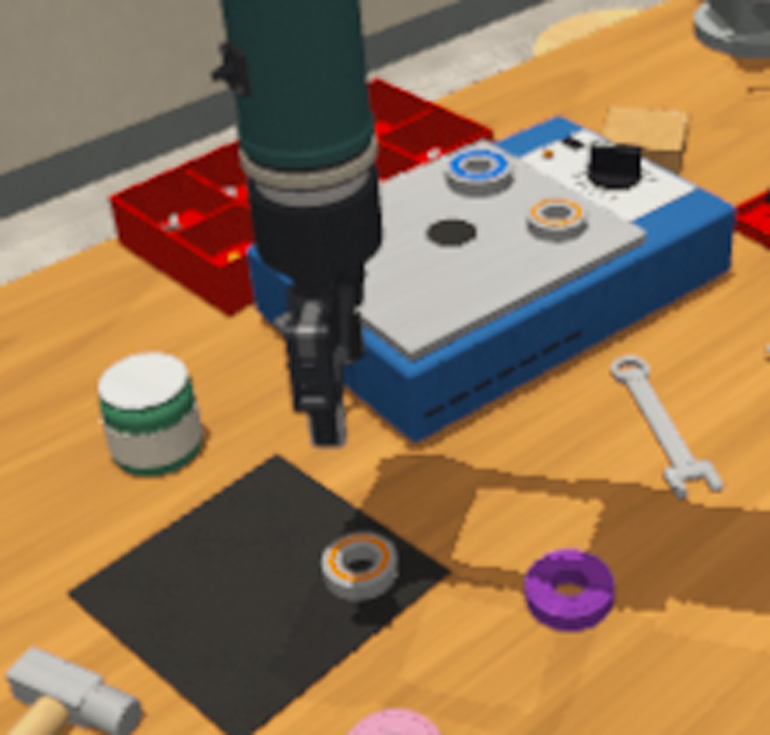

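Orange bearing on the plate at the near right; the last one is unmoved on the mat. Picking it.

>>> servo_tool:
  moves:
    - {"x": 0.05, "y": 0, "z": -0.0005, "spin": 0, "fingers": 0.08}
    - {"x": 0.05, "y": 0, "z": 0, "spin": 0, "fingers": 0.08}
    - {"x": 0.038, "y": 0, "z": 0, "spin": 0, "fingers": 0.08}
    - {"x": 0.01, "y": 0, "z": 0, "spin": 0, "fingers": 0.08}
    - {"x": 0, "y": 0, "z": 0, "spin": 0, "fingers": 0.08}
    - {"x": 0, "y": 0, "z": 0, "spin": 0, "fingers": 0.04}
    - {"x": 0, "y": 0, "z": 0, "spin": 0, "fingers": 0.04}
    - {"x": 0, "y": 0, "z": 0, "spin": 0, "fingers": 0.04}
    - {"x": 0, "y": 0, "z": 0, "spin": 0, "fingers": 0.04}

```text
clock: 27.05
tool_pos: [0.4224, 0.2932, -0.0154]
ee_rot: [0.655, 0.271, -0.652, 0.271]
ft_force: [-0.8, -3.4, 5.9]
gripper_width: 0.0504
```

>>> servo_tool:
  moves:
    - {"x": -0.05, "y": 0, "z": 0, "spin": 0, "fingers": 0.04}
    - {"x": -0.05, "y": 0, "z": 0, "spin": 0, "fingers": 0.04}
    - {"x": -0.05, "y": 0, "z": 0, "spin": 0, "fingers": 0.04}
    - {"x": 0, "y": 0, "z": 0, "spin": 0, "fingers": 0.04}
    - {"x": 0, "y": 0, "z": 0, "spin": 0, "fingers": 0.04}

```text
clock: 27.68
tool_pos: [0.4204, 0.2923, 0.1325]
ee_rot: [0.654, 0.271, -0.653, 0.271]
ft_force: [-0.2, -0.0, -2.5]
gripper_width: 0.0502
```

Run:
```python
from h import *
go((.5568,.1173,.128),step=.06)
```

```text
t 27.68 pos [0.4204 0.2923 0.1325] x [ 0.001  0.001 -1.   ] y [ 0.707 -0.707  0.   ] z [-0.707 -0.707 -0.001] w 0.0502 F [-0.2 -0.  -2.5] q [ 0.56  0.02  2.03 -0.    1.09  1.34]
jaw deg -44.97
d_tool [0.0045 0.2202 0.0274] rows 4 each [0.0011 0.0551 0.0069]
```

>>> servo_tool:
  moves:
    - {"x": 0, "y": 0.0551, "z": 0.0069, "spin": 0, "fingers": 0.04}
    - {"x": 0, "y": 0.0551, "z": 0.0069, "spin": 0, "fingers": 0.04}
    - {"x": 0, "y": 0.0551, "z": 0.0069, "spin": 0, "fingers": 0.04}
    - {"x": 0, "y": 0.0549, "z": 0.0067, "spin": 0, "fingers": 0.04}
    - {"x": 0, "y": 0, "z": 0, "spin": 0, "fingers": 0.04}
    - {"x": 0.03, "y": 0, "z": 0, "spin": 0, "fingers": 0.04}
    - {"x": 0.022, "y": 0, "z": 0, "spin": 0, "fingers": 0.04}
    - {"x": 0, "y": 0, "z": 0, "spin": 0, "fingers": 0.04}
    - {"x": 0, "y": 0, "z": 0, "spin": 0, "fingers": 0.04}

```text
clock: 28.8
tool_pos: [0.5563, 0.1179, 0.0799]
ee_rot: [-0.653, -0.271, 0.653, -0.271]
ft_force: [0.4, 0.6, -0.4]
gripper_width: 0.0501
```

>>> servo_tool:
  moves:
    - {"x": 0.003, "y": 0, "z": 0, "spin": 0, "fingers": 0.04}
    - {"x": 0.002, "y": 0, "z": 0, "spin": 0, "fingers": 0.04}
    - {"x": 0, "y": 0, "z": 0, "spin": 0, "fingers": 0.04}

```text
clock: 29.18
tool_pos: [0.557, 0.1173, 0.0754]
ee_rot: [0.653, 0.271, -0.653, 0.271]
ft_force: [-0.1, 0.9, -1.4]
gripper_width: 0.0501
```

>>> servo_tool:
  moves:
    - {"x": 0.002, "y": 0, "z": 0, "spin": 0, "fingers": 0.04}
    - {"x": 0, "y": 0, "z": 0, "spin": 0, "fingers": 0.04}

```text
clock: 29.42
tool_pos: [0.5567, 0.1172, 0.0729]
ee_rot: [-0.653, -0.271, 0.653, -0.271]
ft_force: [-0.1, -0.2, -0.9]
gripper_width: 0.0498
```

>>> servo_tool:
  moves:
    - {"x": 0.002, "y": 0, "z": 0, "spin": 0, "fingers": 0.04}
    - {"x": 0, "y": 0, "z": 0, "spin": 0, "fingers": 0.04}

```text
clock: 29.68
tool_pos: [0.5569, 0.1172, 0.0726]
ee_rot: [-0.653, -0.271, 0.653, -0.271]
ft_force: [-4.0, -0.6, 7.7]
gripper_width: 0.0498
```

Run:
```python
from h import *
st()
```

```text
t 29.68 pos [0.5569 0.1172 0.0726] x [-0. -0. -1.] y [ 0.707 -0.707 -0.   ] z [-0.707 -0.707  0.   ] w 0.0498 F [-4.  -0.6  7.7] q [ 0.16  0.19  1.96 -0.    0.99  0.95]
```

>>> servo_tool:
  moves:
    - {"x": 0, "y": 0, "z": 0, "spin": 0, "fingers": 0.08}
    - {"x": 0, "y": 0, "z": 0, "spin": 0, "fingers": 0.08}
    - {"x": 0, "y": 0, "z": 0, "spin": 0, "fingers": 0.08}
    - {"x": -0.04, "y": 0, "z": 0, "spin": 0, "fingers": 0.08}
    - {"x": -0.05, "y": 0, "z": 0, "spin": 0, "fingers": 0.08}
    - {"x": 0, "y": 0, "z": 0, "spin": -10, "fingers": 0.06}
    - {"x": 0, "y": 0, "z": 0, "spin": -10, "fingers": 0.06}
    - {"x": 0, "y": 0, "z": 0, "spin": -10, "fingers": 0.06}
    - {"x": 0, "y": 0, "z": 0, "spin": -10, "fingers": 0.06}
    - {"x": 0, "y": 0, "z": 0, "spin": -10, "fingers": 0.06}
    - {"x": 0, "y": 0, "z": 0, "spin": -10, "fingers": 0.06}
    - {"x": 0, "y": 0, "z": 0, "spin": -10, "fingers": 0.06}
    - {"x": 0, "y": 0, "z": 0, "spin": -10, "fingers": 0.06}

```text
clock: 31.3
tool_pos: [0.5568, 0.1173, 0.1608]
ee_rot: [0.325, 0.628, -0.325, 0.628]
ft_force: [0.2, -0.0, -0.4]
gripper_width: 0.0601
```

Run:
```python
from h import *
st()
c=cap("top","t15"); zoom(c,(310,130,356,172),12,"zdial2")
ax=np.array([.5836,-.1364])
print("axis px top .114",proj(c,(*ax,.114)),"disc .087",proj(c,(*ax,.087)))
for a in (20,30,35,40,50):
    r=np.radians(a); print(a,proj(c,(ax[0]+.024*np.cos(r),ax[1]+.024*np.sin(r),.114)))
m=mask(c,(0,0,150),(180,80,255),(322,140,340,156)); 
s=cap("side"); zoom(s,(255,140,325,190),9,"sdial")
print(proj(s,(*ax,.114)))
```

```text
t 31.3 pos [0.5568 0.1173 0.1608] x [-0. -0. -1.] y [ 0.816  0.578 -0.   ] z [ 0.578 -0.816 -0.   ] w 0.0601 F [ 0.2 -0.  -0.4] q [ 0.16  0.1   1.89  0.    1.15 -0.45]
axis px top .114 [332.11779389 150.40047805] disc .087 [330.49587442 152.35186787]
20 [328.80661665 142.08730071]
30 [327.39587384 142.75689665]
35 [326.74154059 143.18023658]
40 [326.127934   143.65849828]
50 [325.04118368 144.76498209]
[285.36022816 160.93371508]
```

View pics/zdial2.png

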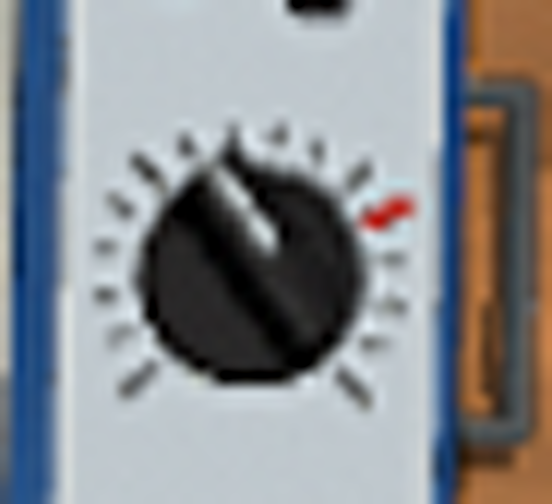

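View pics/sdial.png

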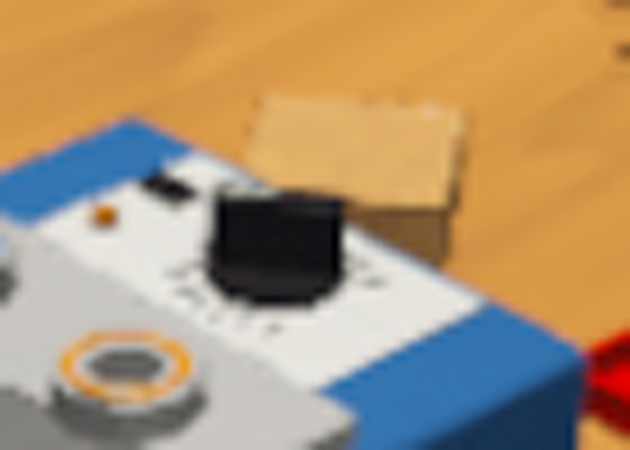

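View pics/t15.png

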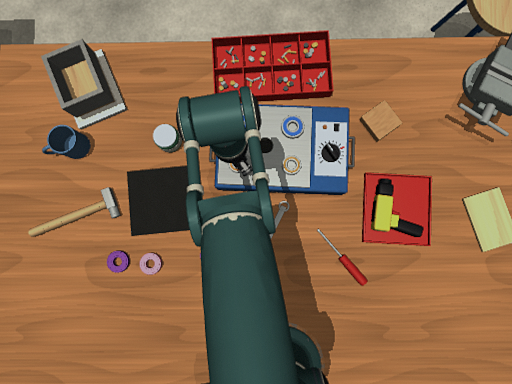

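Run:
```python
from h import *
go((.5836,-.1364,.16),(.5836,-.1364,.078),a0=123.3,step=.06)
```

```text
t 31.4 pos [0.5568 0.1173 0.1609] x [-0. -0. -1.] y [ 0.819  0.574 -0.   ] z [ 0.574 -0.819 -0.   ] w 0.06 F [ 0.1 -0.2  0.7] q [ 0.16  0.1   1.89  0.    1.15 -0.45]
jaw deg 123.3
d_tool [ 0.0009 -0.2267 -0.1169] rows 5 each [ 0.0002 -0.0453 -0.0234]
d_tool [0.082 0.    0.   ] rows 2 each [0.041 0.    0.   ]
```

>>> servo_tool:
  moves:
    - {"x": 0, "y": 0, "z": 0, "spin": -10, "fingers": 0.06}
    - {"x": 0, "y": 0, "z": 0, "spin": -10, "fingers": 0.06}
    - {"x": 0, "y": 0, "z": 0, "spin": -10, "fingers": 0.06}
    - {"x": 0, "y": 0, "z": 0, "spin": -10, "fingers": 0.06}
    - {"x": 0, "y": 0, "z": 0, "spin": -10, "fingers": 0.06}
    - {"x": 0, "y": 0, "z": 0, "spin": -10, "fingers": 0.06}
    - {"x": 0, "y": 0, "z": 0, "spin": -10, "fingers": 0.06}
    - {"x": 0, "y": 0, "z": 0, "spin": -10, "fingers": 0.06}
    - {"x": 0, "y": 0, "z": 0, "spin": -8, "fingers": 0.06}

```text
clock: 32.52
tool_pos: [0.5568, 0.1173, 0.1609]
ee_rot: [-0.201, 0.678, 0.201, 0.678]
ft_force: [-0.4, 0.1, 0.5]
gripper_width: 0.0602
```

>>> servo_tool:
  moves:
    - {"x": 0, "y": -0.0453, "z": -0.0234, "spin": 0, "fingers": 0.06}
    - {"x": 0, "y": -0.0453, "z": -0.0234, "spin": 0, "fingers": 0.06}
    - {"x": 0, "y": -0.0453, "z": -0.0234, "spin": 0, "fingers": 0.06}
    - {"x": 0, "y": -0.0453, "z": -0.0234, "spin": 0, "fingers": 0.06}
    - {"x": 0, "y": -0.0453, "z": -0.0234, "spin": 0, "fingers": 0.06}
    - {"x": 0, "y": 0, "z": 0, "spin": 0, "fingers": 0.06}
    - {"x": 0, "y": 0, "z": 0, "spin": 0, "fingers": 0.06}
    - {"x": 0, "y": 0, "z": 0, "spin": 0, "fingers": 0.06}

```text
clock: 33.52
tool_pos: [0.582, -0.1352, 0.1609]
ee_rot: [-0.201, 0.678, 0.201, 0.678]
ft_force: [-0.2, -0.8, 0.1]
gripper_width: 0.0598
```

Run:
```python
from h import *
go((.5836,-.1364,.08))
s=cap("side"); zoom(s,(220,80,340,190),6,"sdial2")
```

```text
t 33.52 pos [ 0.582  -0.1352  0.1609] x [-0.  0. -1.] y [-0.545  0.838  0.001] z [ 0.838  0.545 -0.   ] w 0.0598 F [-0.2 -0.8  0.1] q [-0.27  0.15  1.83  0.    1.16 -2.42]
jaw deg 123.03
d_tool [ 0.0809 -0.0019  0.0007] rows 2 each [ 0.0405 -0.001   0.0003]
```

View pics/sdial2.png

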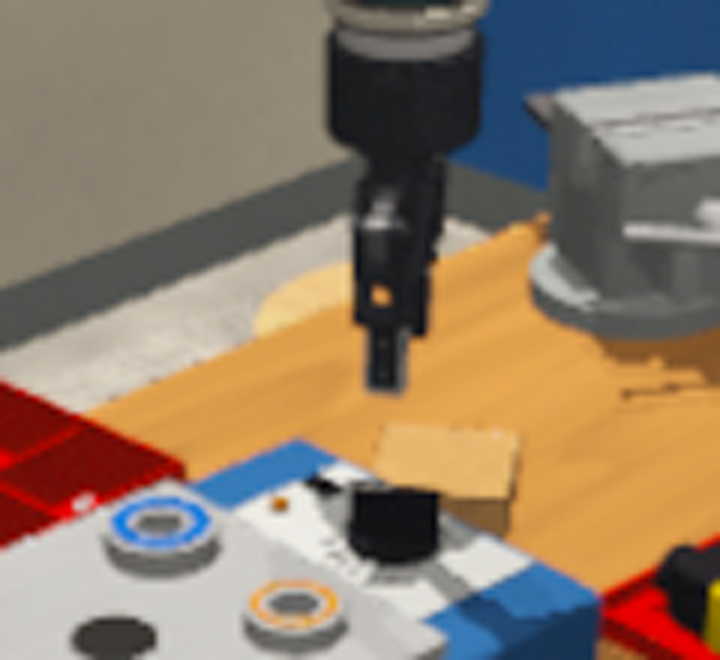

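>>> servo_tool:
  moves:
    - {"x": 0.04, "y": -0.002, "z": 0.001, "spin": 0, "fingers": 0.06}
    - {"x": 0.035, "y": 0, "z": 0, "spin": 0, "fingers": 0.06}
    - {"x": 0.01, "y": 0, "z": 0, "spin": 0, "fingers": 0.06}
    - {"x": 0, "y": 0, "z": 0, "spin": 0, "fingers": 0.06}
    - {"x": 0, "y": 0, "z": 0, "spin": 0, "fingers": 0.0}
    - {"x": 0, "y": 0, "z": 0, "spin": 0, "fingers": 0.0}
    - {"x": 0, "y": 0, "z": 0, "spin": 0, "fingers": 0.0}
    - {"x": 0, "y": 0, "z": 0, "spin": 0, "fingers": 0.0}
    - {"x": 0, "y": 0, "z": 0, "spin": 0, "fingers": 0.0}
    - {"x": 0, "y": 0, "z": 0, "spin": 0, "fingers": 0.0}
  newtons: 25

```text
clock: 34.83
tool_pos: [0.5846, -0.1368, 0.0778]
ee_rot: [-0.201, 0.678, 0.201, 0.678]
ft_force: [-1.8, 3.6, 5.1]
gripper_width: 0.0134
```

Run:
```python
from h import *
st()
s=cap("side"); zoom(s,(220,80,340,190),6,"sdial3")
```

```text
t 34.83 pos [ 0.5846 -0.1368  0.0778] x [ 0.001  0.001 -1.   ] y [-0.545  0.839  0.   ] z [0.839 0.545 0.002] w 0.0134 F [-1.8  3.6  5.1] q [-0.27  0.24  1.89  0.    1.01 -2.42]
```

View pics/sdial3.png

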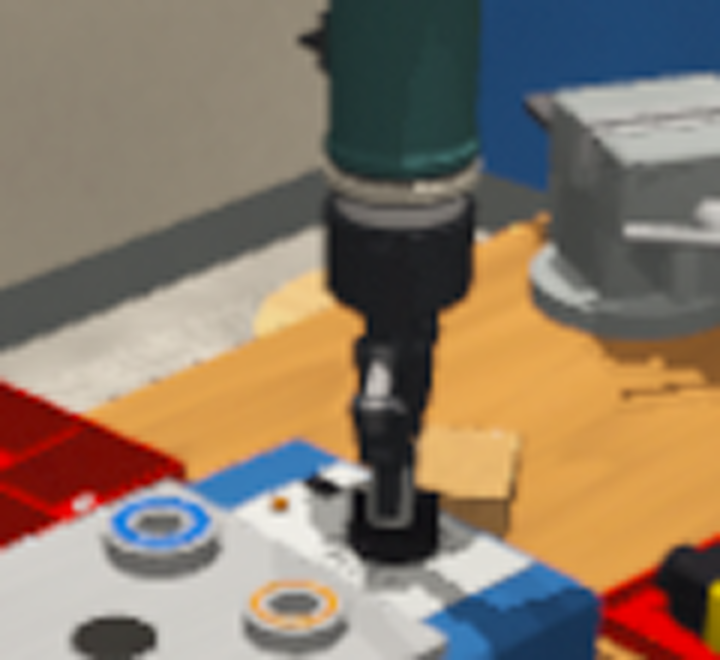

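>>> servo_tool:
  moves:
    - {"x": 0, "y": 0, "z": 0, "spin": 9.9, "fingers": 0}
    - {"x": 0, "y": 0, "z": 0, "spin": 9.9, "fingers": 0}
    - {"x": 0, "y": 0, "z": 0, "spin": 9.9, "fingers": 0}
    - {"x": 0, "y": 0, "z": 0, "spin": 9.9, "fingers": 0}
    - {"x": 0, "y": 0, "z": 0, "spin": 9.9, "fingers": 0}
    - {"x": 0, "y": 0, "z": 0, "spin": 9.9, "fingers": 0}
    - {"x": 0, "y": 0, "z": 0, "spin": 9.9, "fingers": 0}
    - {"x": 0, "y": 0, "z": 0, "spin": 9.9, "fingers": 0}
    - {"x": 0, "y": 0, "z": 0, "spin": 9.9, "fingers": 0}
    - {"x": 0, "y": 0, "z": 0, "spin": 9.9, "fingers": 0}
    - {"x": 0, "y": 0, "z": 0, "spin": 0, "fingers": 0}
    - {"x": 0, "y": 0, "z": 0, "spin": 0, "fingers": 0}
    - {"x": 0, "y": 0, "z": 0, "spin": 0, "fingers": 0}

```text
clock: 36.5
tool_pos: [0.5841, -0.1379, 0.0778]
ee_rot: [0.385, 0.593, -0.385, 0.593]
ft_force: [-3.2, 0.1, 6.6]
gripper_width: 0.0134
```

Run:
```python
from h import *
go((0,0,0))
```

```text
t 36.5 pos [ 0.5841 -0.1379  0.0778] x [ 0.    -0.001 -1.   ] y [ 0.914  0.407 -0.   ] z [ 0.407 -0.914  0.001] w 0.0134 F [-3.2  0.1  6.6] q [-0.27  0.24  1.89 -0.    1.01 -0.69]
jaw deg 24.0
d_tool [ 0.0776 -0.4774 -0.3637] rows 13 each [ 0.006  -0.0367 -0.028 ]
```

>>> servo_tool:
  moves:
    - {"x": 0, "y": 0, "z": 0, "spin": 0, "fingers": 0.05}
    - {"x": 0, "y": 0, "z": 0, "spin": 0, "fingers": 0.05}
    - {"x": 0, "y": 0, "z": 0, "spin": 0, "fingers": 0.05}
    - {"x": -0.04, "y": 0, "z": 0, "spin": 0, "fingers": 0.05}
    - {"x": -0.05, "y": 0, "z": 0, "spin": 0, "fingers": 0.05}
    - {"x": 0, "y": 0.015, "z": -0.06, "spin": 0, "fingers": 0.08}
    - {"x": 0, "y": 0.015, "z": -0.06, "spin": 0, "fingers": 0.08}
    - {"x": 0, "y": 0.007, "z": -0.03, "spin": 0, "fingers": 0.08}
    - {"x": 0, "y": 0, "z": 0, "spin": 0, "fingers": 0.08}

```text
clock: 37.62
tool_pos: [0.5563, 0.0165, 0.166]
ee_rot: [0.384, 0.594, -0.384, 0.594]
ft_force: [-0.5, -1.0, -1.1]
gripper_width: 0.08
```

Run:
```python
from h import *
st()
c=cap("top","t16"); zoom(c,(310,130,356,172),12,"zdial4"); zoom(c,(355,165,440,250),7,"ztray2")
print(proj(c,(.5836,-.1364,.114)))
s=cap("side","s16")
m=mask(c,(24,100,80),(36,255,255),(360,165,440,250))
cv2.imwrite("pics/my.png",cv2.resize(m[165:250,355:440],None,fx=7,fy=7,interpolation=0))
```

```text
t 37.62 pos [0.5563 0.0165 0.166 ] x [-0.  0. -1.] y [ 0.912  0.41  -0.   ] z [ 0.41  -0.912 -0.   ] w 0.08 F [-0.5 -1.  -1.1] q [-0.02  0.07  1.91  0.    1.16 -0.44]
[332.11779389 150.40047805]
```

View pics/zdial4.png

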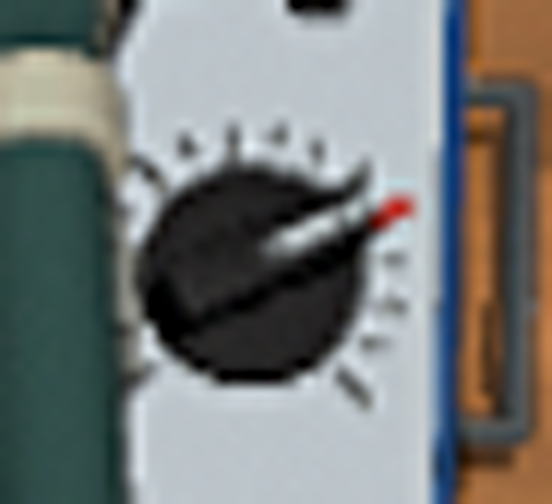

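View pics/t16.png

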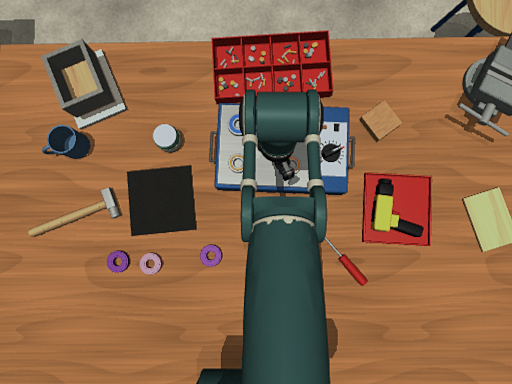

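View pics/my.png

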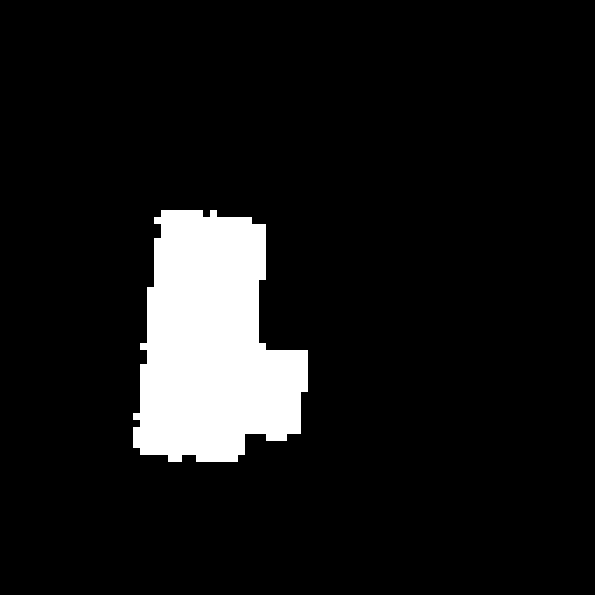

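View pics/s16.png

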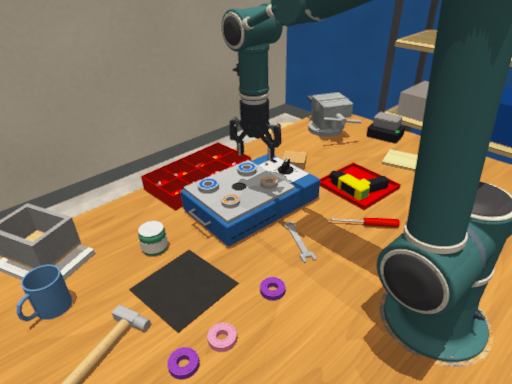

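Run:
```python
from h import *
c=cap("top")
m=mask(c,(24,100,80),(36,255,255),(360,165,440,250))
ys,xs=np.nonzero(m)
# right edge of barrel rows 195..213 ; left edge rows
R_=[];L=[]
for v in range(197,227):
    u=xs[ys==v]
    if len(u)==0: continue
    L.append((u.min()-.0,v+.5)); 
    if v<214: R_.append((u.max()+1.,v+.5))
for E,n in((L,"L"),(R_,"R")):
    P=np.array([ray(c,u-.5,v-.5,.046)[:2] for u,v in E]); vx,vy,x0,y0=cv2.fitLine(P.astype(np.float32),cv2.DIST_HUBER,0,.01,.01).ravel(); print(n,np.degrees(np.arctan2(vy*np.sign(vx),abs(vx))),x0,y0, "y at x=.43",y0+(0.43-x0)*vy/vx)
print("front",ray(c,385,194.7,.046),"rear",ray(c,381.8,230.9,.046))
# whole ir outline = non red inside tray
hsv=cv2.cvtColor(c["image"],cv2.COLOR_RGB2HSV)
k=mask(c,(0,0,0),(180,255,75),(372,176,428,240))|m
k=cv2.bitwise_and(k,255-(mask(c,(0,120,50),(8,255,255))|mask(c,(172,120,50),(180,255,255))))
cv2.imwrite("pics/mk.png",cv2.resize(k[165:250,355:440],None,fx=7,fy=7,interpolation=0))
for n,u,v in(("nose",(165+257)/2,97),("nosetop",211,105),("handle end",470,470)): print(n,ray(c,355+u/7,165+v/7,.046))
s=cap("side"); zoom(s,(310,150,410,215),8,"sir")
```

```text
L -8.168461 0.42341346 -0.26328748 y at x=.43 -0.26423293
R -7.2139497 0.4452132 -0.31047887 y at x=.43 -0.30855322
front [ 0.46997144 -0.29175135  0.046     ] rear [ 0.36955855 -0.27905569  0.046     ]
nose [ 0.51449821 -0.29387009  0.046     ]
nosetop [ 0.5112745  -0.29374543  0.046     ]
handle end [ 0.36520172 -0.38985868  0.046     ]
```

View pics/mk.png

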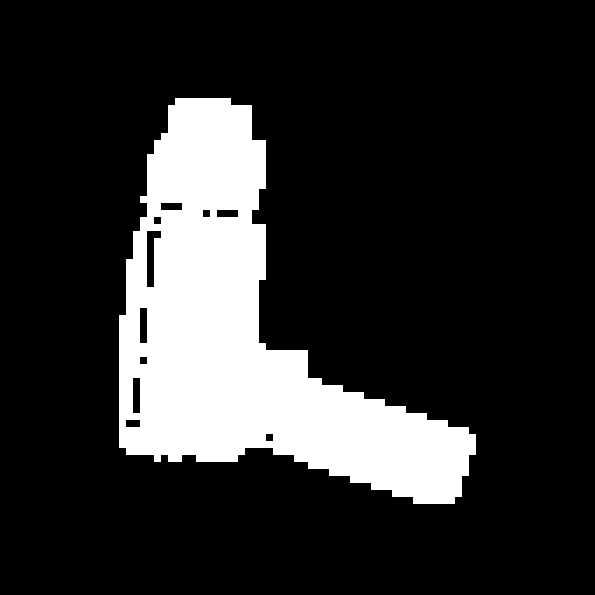

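View pics/sir.png

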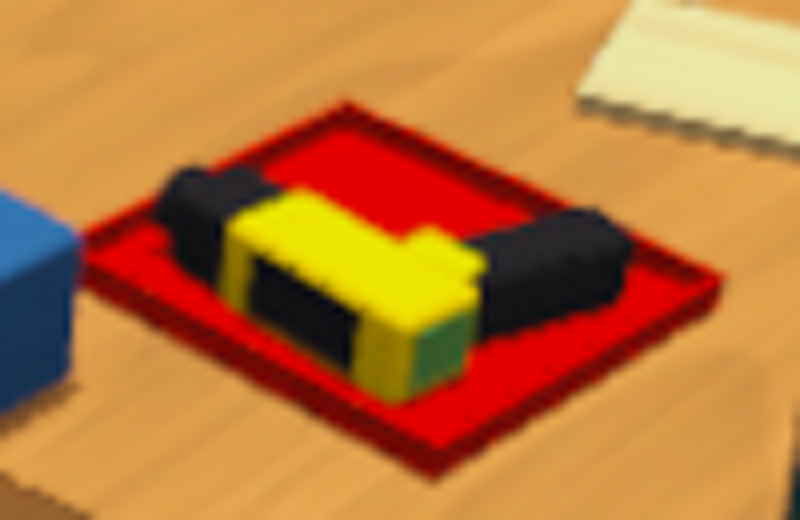

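Run:
```python
from h import *
go((.4484,-.2888,.13),(.4484,-.2888,-.01),a0=82.5,step=.06)
```

```text
t 37.83 pos [0.5572 0.0135 0.166 ] x [ 0. -0. -1.] y [ 0.914  0.406 -0.   ] z [ 0.406 -0.914  0.   ] w 0.0797 F [-0.1  0.3 -1.2] q [-0.02  0.07  1.91 -0.    1.16 -0.44]
jaw deg 82.5
d_tool [ 0.036  -0.3139 -0.0684] rows 6 each [ 0.006  -0.0523 -0.0114]
d_tool [0.14 0.   0.  ] rows 3 each [0.0467 0.     0.    ]
```

>>> servo_tool:
  moves:
    - {"x": 0, "y": 0, "z": 0, "spin": -10, "fingers": 0.08}
    - {"x": 0, "y": 0, "z": 0, "spin": -10, "fingers": 0.08}
    - {"x": 0, "y": 0, "z": 0, "spin": -10, "fingers": 0.08}
    - {"x": 0, "y": 0, "z": 0, "spin": -10, "fingers": 0.08}
    - {"x": 0, "y": 0, "z": 0, "spin": -10, "fingers": 0.08}
    - {"x": 0, "y": 0, "z": 0, "spin": -8.3, "fingers": 0.08}

```text
clock: 38.58
tool_pos: [0.5572, 0.013, 0.1659]
ee_rot: [0.046, 0.706, -0.046, 0.706]
ft_force: [0.0, -0.5, 0.2]
gripper_width: 0.0797
```

>>> servo_tool:
  moves:
    - {"x": 0, "y": -0.0523, "z": -0.0114, "spin": 0, "fingers": 0.08}
    - {"x": 0, "y": -0.0523, "z": -0.0114, "spin": 0, "fingers": 0.08}
    - {"x": 0, "y": -0.0523, "z": -0.0114, "spin": 0, "fingers": 0.08}
    - {"x": 0, "y": -0.0523, "z": -0.0114, "spin": 0, "fingers": 0.08}
    - {"x": 0, "y": -0.0523, "z": -0.0114, "spin": 0, "fingers": 0.08}
    - {"x": 0, "y": -0.0523, "z": -0.0114, "spin": 0, "fingers": 0.08}
    - {"x": 0.05, "y": 0, "z": 0, "spin": 0, "fingers": 0.08}
    - {"x": 0.03, "y": 0, "z": 0, "spin": 0, "fingers": 0.08}
    - {"x": 0, "y": 0, "z": 0, "spin": 0, "fingers": 0.08}
    - {"x": 0, "y": 0, "z": 0, "spin": 0, "fingers": 0.08}
    - {"x": 0, "y": 0, "z": 0, "spin": 0, "fingers": 0.08}

```text
clock: 39.95
tool_pos: [0.4486, -0.2884, 0.0881]
ee_rot: [0.047, 0.704, -0.048, 0.707]
ft_force: [0.0, 0.2, 0.4]
gripper_width: 0.0804
```

Run:
```python
from h import *
go((.4484,-.2888,-.01))
s=cap("side"); zoom(s,(290,80,430,215),5,"sir2")
```

```text
t 39.95 pos [ 0.4486 -0.2884  0.0881] x [ 0.003 -0.002 -1.   ] y [ 0.134  0.991 -0.002] z [ 0.991 -0.134  0.003] w 0.0804 F [0.  0.2 0.4] q [-0.62  0.1   2.03 -0.    1.   -2.05]
jaw deg 82.32
d_tool [ 0.0981 -0.0002 -0.0004] rows 2 each [ 0.0491 -0.0001 -0.0002]
```

View pics/sir2.png

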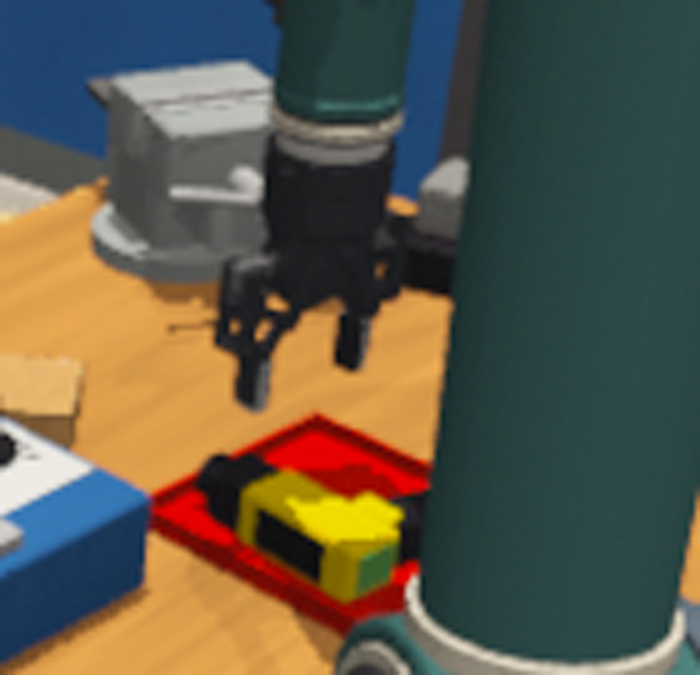

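>>> servo_tool:
  moves:
    - {"x": 0.03, "y": 0, "z": 0, "spin": 0, "fingers": 0.066}
    - {"x": 0.03, "y": 0, "z": 0, "spin": 0, "fingers": 0.066}
    - {"x": 0.02, "y": 0, "z": 0, "spin": 0, "fingers": 0.066}
    - {"x": 0.016, "y": 0, "z": 0, "spin": 0, "fingers": 0.066}
    - {"x": 0, "y": 0, "z": 0, "spin": 0, "fingers": 0.066}
    - {"x": 0, "y": 0, "z": 0, "spin": 0, "fingers": 0.066}

```text
clock: 40.75
tool_pos: [0.448, -0.2878, -0.0089]
ee_rot: [0.047, 0.705, -0.048, 0.706]
ft_force: [-0.1, -0.2, -0.8]
gripper_width: 0.066
```

Run:
```python
from h import *
st()
s=cap("side"); zoom(s,(290,80,430,215),5,"sir3")
```

```text
t 40.75 pos [ 0.448  -0.2878 -0.0089] x [ 0.001 -0.001 -1.   ] y [ 0.134  0.991 -0.001] z [ 0.991 -0.134  0.001] w 0.066 F [-0.1 -0.2 -0.8] q [-0.62  0.24  2.09  0.    0.81 -2.05]
```

View pics/sir3.png

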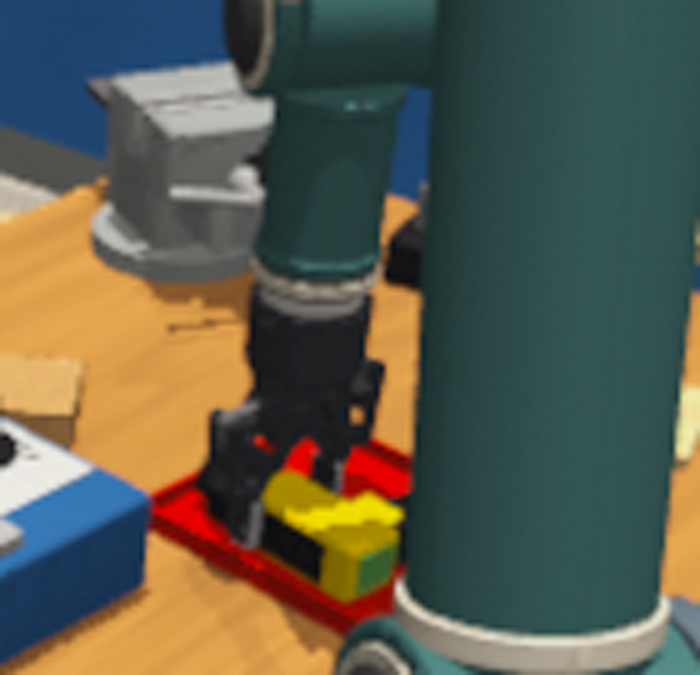

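>>> servo_tool:
  moves:
    - {"x": 0, "y": 0, "z": 0, "spin": 0, "fingers": 0.03}
    - {"x": 0, "y": 0, "z": 0, "spin": 0, "fingers": 0.03}
    - {"x": 0, "y": 0, "z": 0, "spin": 0, "fingers": 0.03}
    - {"x": 0, "y": 0, "z": 0, "spin": 0, "fingers": 0.03}
  newtons: 30

```text
clock: 41.3
tool_pos: [0.4482, -0.2884, -0.0086]
ee_rot: [0.047, 0.705, -0.048, 0.706]
ft_force: [-0.6, -1.5, 5.9]
gripper_width: 0.0457
```

>>> servo_tool:
  moves:
    - {"x": -0.02, "y": 0, "z": 0, "spin": 0, "fingers": 0.03}
    - {"x": -0.03, "y": 0, "z": 0, "spin": 0, "fingers": 0.03}
    - {"x": -0.03, "y": 0, "z": 0, "spin": 0, "fingers": 0.03}
    - {"x": 0, "y": 0, "z": 0, "spin": 0, "fingers": 0.03}
    - {"x": 0, "y": 0, "z": 0, "spin": 0, "fingers": 0.03}

```text
clock: 41.92
tool_pos: [0.446, -0.2864, 0.0685]
ee_rot: [0.048, 0.706, -0.047, 0.705]
ft_force: [-0.6, 0.4, -4.3]
gripper_width: 0.0454
```

Run:
```python
from h import *
st()
s=cap("side"); zoom(s,(270,80,430,215),5,"sir4")
s=cap("top","t17");
```

```text
t 41.92 pos [ 0.446  -0.2864  0.0685] x [-0.002  0.002 -1.   ] y [0.134 0.991 0.001] z [ 0.991 -0.134 -0.002] w 0.0454 F [-0.6  0.4 -4.3] q [-0.62  0.13  2.05  0.    0.97 -2.05]
```

View pics/sir4.png

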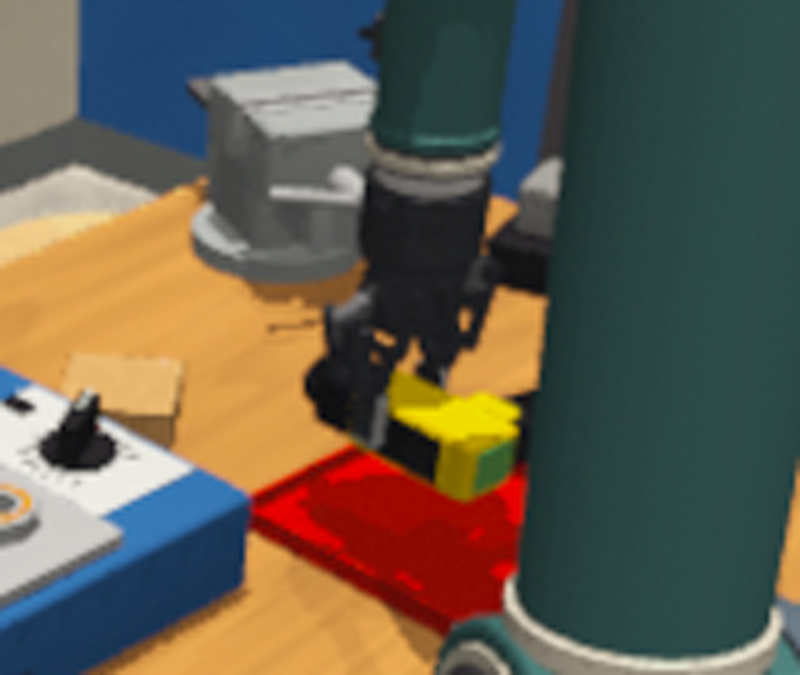

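View pics/t17.png

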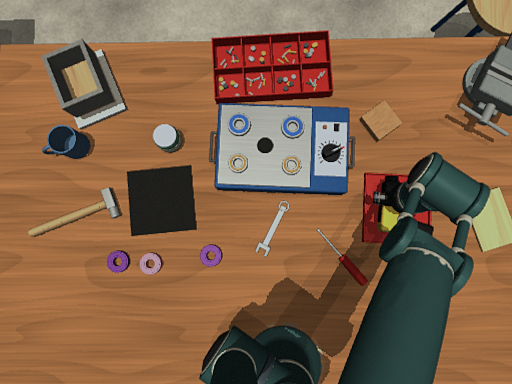

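>>> servo_tool:
  moves:
    - {"x": -0.045, "y": 0, "z": 0, "spin": 0, "fingers": 0.03}
    - {"x": -0.045, "y": 0, "z": 0, "spin": 0, "fingers": 0.03}
    - {"x": 0, "y": 0, "z": 0, "spin": 9, "fingers": 0.03}
    - {"x": 0, "y": 0, "z": 0, "spin": 9, "fingers": 0.03}
    - {"x": 0, "y": 0, "z": 0, "spin": 9, "fingers": 0.03}
    - {"x": 0, "y": 0, "z": 0, "spin": 9, "fingers": 0.03}
    - {"x": 0, "y": 0, "z": 0, "spin": 9, "fingers": 0.03}
    - {"x": 0, "y": 0, "z": 0, "spin": 9, "fingers": 0.03}
    - {"x": 0, "y": 0, "z": 0, "spin": 9, "fingers": 0.03}
    - {"x": 0, "y": 0, "z": 0, "spin": 9, "fingers": 0.03}
    - {"x": 0, "y": 0, "z": 0, "spin": 9, "fingers": 0.03}
    - {"x": 0, "y": 0, "z": 0, "spin": 9, "fingers": 0.03}
    - {"x": 0, "y": 0, "z": 0, "spin": 9, "fingers": 0.03}
    - {"x": 0, "y": 0, "z": 0, "spin": 9, "fingers": 0.03}
    - {"x": 0, "y": 0, "z": 0, "spin": 9, "fingers": 0.03}
    - {"x": 0, "y": 0, "z": 0, "spin": 9, "fingers": 0.03}
    - {"x": 0, "y": 0, "z": 0, "spin": 9, "fingers": 0.03}
    - {"x": 0, "y": 0, "z": 0, "spin": 9, "fingers": 0.03}
    - {"x": 0, "y": 0, "z": 0, "spin": 9, "fingers": 0.03}
    - {"x": 0, "y": 0, "z": 0, "spin": 9, "fingers": 0.03}

```text
clock: 44.52
tool_pos: [0.4461, -0.2866, 0.158]
ee_rot: [-0.703, -0.063, 0.705, -0.061]
ft_force: [-0.4, 1.1, -1.5]
gripper_width: 0.0454
```

>>> servo_tool:
  moves:
    - {"x": 0, "y": 0, "z": 0, "spin": 9, "fingers": 0.03}
    - {"x": 0, "y": 0, "z": 0, "spin": 4.4, "fingers": 0.03}
    - {"x": 0, "y": 0, "z": 0, "spin": 0, "fingers": 0.03}

```text
clock: 44.9
tool_pos: [0.4462, -0.2867, 0.1583]
ee_rot: [-0.706, 0.018, 0.708, 0.019]
ft_force: [0.6, -0.6, -3.8]
gripper_width: 0.0454
```

Run:
```python
from h import *
go((.419,-.068,.15),(.419,-.068,.082),step=.05)
c=cap("top","t18")
for n,u,v in(("wr1",285,203),("wr2",262,252),("wr head",270,248),("sd tip",318,229),("sd mid",340,258)): print(n,ray(c,u,v,.004).round(3))
s=cap("side","s18")
```

```text
t 44.9 pos [ 0.4462 -0.2867  0.1583] x [-0.003  0.002 -1.   ] y [-0.053 -0.999 -0.002] z [-0.999  0.053  0.003] w 0.0454 F [ 0.6 -0.6 -3.8] q [-0.62  0.03  1.97 -0.    1.15  1.01]
jaw deg -93.03
d_tool [ 0.0088 -0.2169  0.0387] rows 5 each [ 0.0018 -0.0434  0.0077]
d_tool [ 0.068   0.0001 -0.0002] rows 2 each [ 0.034   0.0001 -0.0001]
wr1 [ 0.452 -0.015  0.004]
wr2 [0.312 0.053 0.004]
wr head [0.323 0.03  0.004]
sd tip [ 0.376 -0.108  0.004]
sd mid [ 0.293 -0.169  0.004]
```

View pics/s18.png

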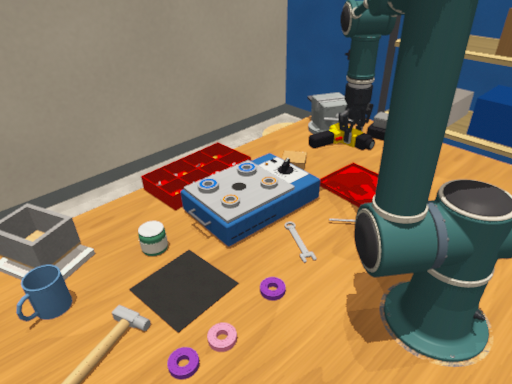

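>>> servo_tool:
  moves:
    - {"x": 0, "y": -0.0434, "z": 0.0077, "spin": 0, "fingers": 0.03}
    - {"x": 0, "y": -0.0434, "z": 0.0077, "spin": 0, "fingers": 0.03}
    - {"x": 0, "y": -0.0434, "z": 0.0077, "spin": 0, "fingers": 0.03}
    - {"x": 0, "y": -0.0434, "z": 0.0077, "spin": 0, "fingers": 0.03}
    - {"x": 0, "y": -0.0434, "z": 0.0077, "spin": 0, "fingers": 0.03}
    - {"x": 0.03, "y": 0, "z": 0, "spin": 0, "fingers": 0.03}
    - {"x": 0.03, "y": 0, "z": 0, "spin": 0, "fingers": 0.03}
    - {"x": 0, "y": 0, "z": 0, "spin": 0, "fingers": 0.03}
    - {"x": 0, "y": 0, "z": 0, "spin": 0, "fingers": 0.03}

```text
clock: 46.12
tool_pos: [0.4209, -0.0688, 0.1008]
ee_rot: [0.707, -0.019, -0.707, -0.019]
ft_force: [0.8, -0.5, -1.5]
gripper_width: 0.0456
```

Run:
```python
from h import *
go((.419,-.068,.08),step=.05)
c=cap("top","t19")
s=cap("side"); zoom(s,(180,110,360,260),4,"s19")
```

```text
t 46.12 pos [ 0.4209 -0.0688  0.1008] x [ 0.001 -0.    -1.   ] y [-0.054 -0.999  0.   ] z [-0.999  0.054 -0.001] w 0.0456 F [ 0.8 -0.5 -1.5] q [-0.22 -0.12  2.22  0.    1.04  1.4 ]
jaw deg -93.07
d_tool [ 0.0208 -0.0007  0.002 ] rows 1 each [ 0.0208 -0.0007  0.002 ]
```

View pics/s19.png

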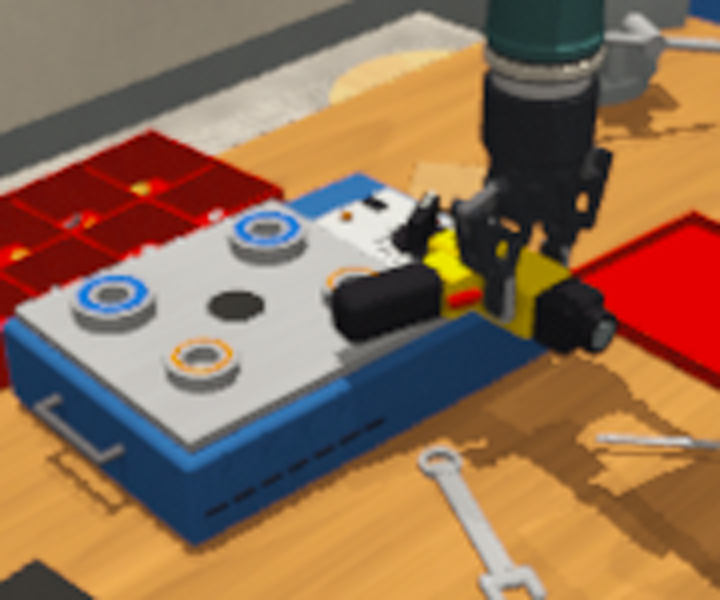

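View pics/t19.png

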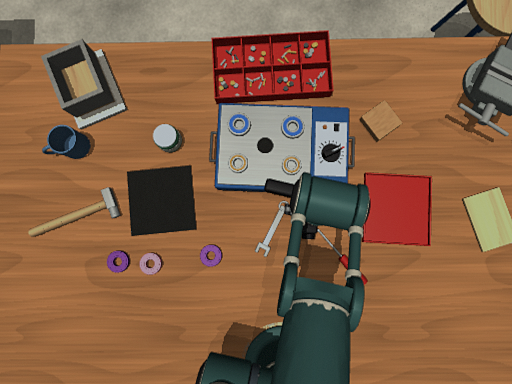

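>>> servo_tool:
  moves:
    - {"x": 0.01, "y": 0, "z": 0.002, "spin": 0, "fingers": 0.03}
    - {"x": 0.01, "y": 0, "z": 0, "spin": 0, "fingers": 0.03}
    - {"x": 0.005, "y": 0, "z": 0, "spin": 0, "fingers": 0.03}
    - {"x": 0.005, "y": 0, "z": 0, "spin": 0, "fingers": 0.03}
    - {"x": 0, "y": 0, "z": 0, "spin": 0, "fingers": 0.03}
  newtons: 25

```text
clock: 46.85
tool_pos: [0.4176, -0.0683, 0.0696]
ee_rot: [-0.706, 0.019, 0.707, 0.019]
ft_force: [-2.6, -0.1, -0.4]
gripper_width: 0.0458
```

Run:
```python
from h import *
st()
s=cap("side"); zoom(s,(180,110,360,260),4,"s20")
```

```text
t 46.85 pos [ 0.4176 -0.0683  0.0696] x [-0.002  0.    -1.   ] y [-0.054 -0.999 -0.   ] z [-0.999  0.054  0.002] w 0.0458 F [-2.6 -0.1 -0.4] q [-0.22 -0.08  2.26 -0.    0.97  1.4 ]
```

View pics/s20.png

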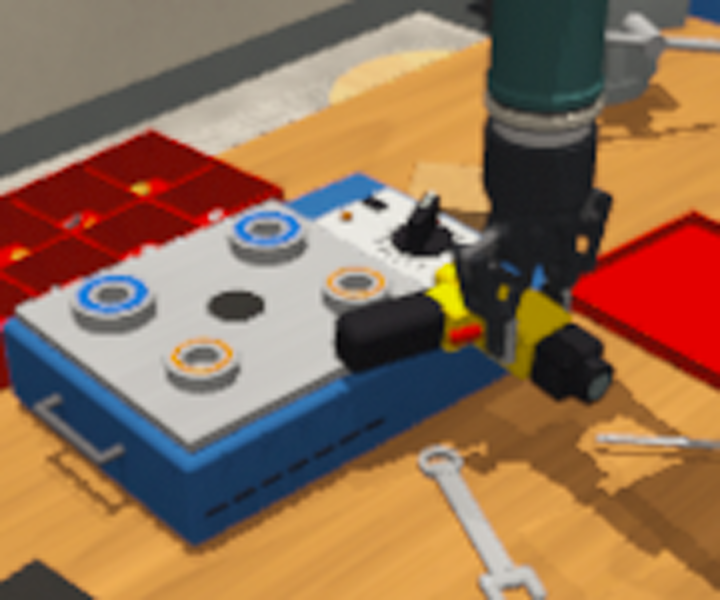

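>>> servo_tool:
  moves:
    - {"x": 0.005, "y": 0, "z": 0, "spin": 0, "fingers": 0.03}
    - {"x": 0.005, "y": 0, "z": 0, "spin": 0, "fingers": 0.03}
    - {"x": 0.005, "y": 0, "z": 0, "spin": 0, "fingers": 0.03}
    - {"x": 0.005, "y": 0, "z": 0, "spin": 0, "fingers": 0.03}
    - {"x": 0, "y": 0, "z": 0, "spin": 0, "fingers": 0.03}

```text
clock: 47.52
tool_pos: [0.4168, -0.0684, 0.0493]
ee_rot: [-0.706, 0.019, 0.708, 0.019]
ft_force: [-5.3, -0.7, 1.2]
gripper_width: 0.0458
```

Run:
```python
from h import *
st()
s=cap("side"); zoom(s,(180,110,360,260),4,"s21")
```

```text
t 47.52 pos [ 0.4168 -0.0684  0.0493] x [-0.003  0.    -1.   ] y [-0.053 -0.999 -0.   ] z [-0.999  0.053  0.003] w 0.0458 F [-5.3 -0.7  1.2] q [-0.22 -0.05  2.27 -0.    0.92  1.4 ]
```

View pics/s21.png

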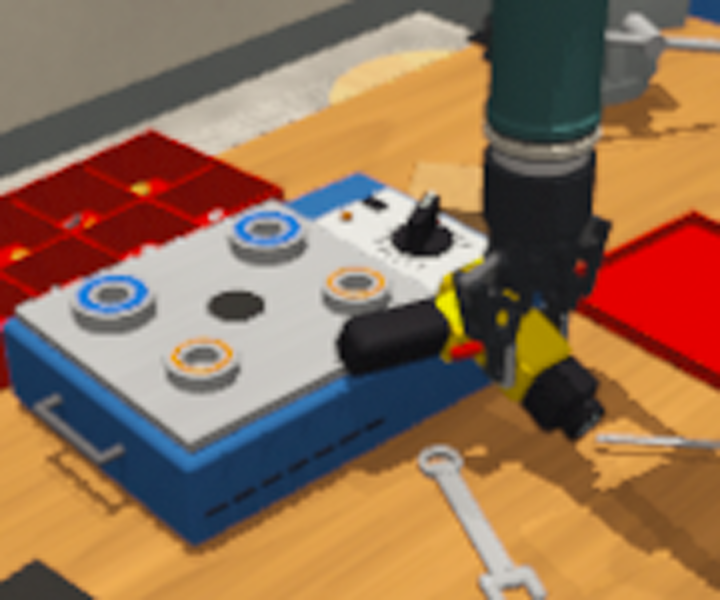

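>>> servo_tool:
  moves:
    - {"x": 0.004, "y": 0, "z": 0, "spin": 0, "fingers": 0.03}
    - {"x": 0.004, "y": 0, "z": 0, "spin": 0, "fingers": 0.03}
    - {"x": 0.002, "y": 0, "z": 0, "spin": 0, "fingers": 0.03}
    - {"x": 0, "y": 0, "z": 0, "spin": 0, "fingers": 0.03}

```text
clock: 48.08
tool_pos: [0.4177, -0.0684, 0.0398]
ee_rot: [-0.706, 0.019, 0.707, 0.019]
ft_force: [-4.6, 0.2, 2.4]
gripper_width: 0.0456
```

>>> servo_tool:
  moves:
    - {"x": -0.02, "y": 0, "z": 0, "spin": 0, "fingers": 0.03}
    - {"x": -0.04, "y": 0, "z": 0, "spin": 0, "fingers": 0.03}
    - {"x": -0.05, "y": 0, "z": 0, "spin": 0, "fingers": 0.03}
    - {"x": -0.03, "y": 0, "z": 0, "spin": 0, "fingers": 0.03}
    - {"x": 0, "y": 0, "z": 0, "spin": 0, "fingers": 0.03}
    - {"x": 0, "y": 0, "z": 0, "spin": 0, "fingers": 0.03}
  newtons: 40

```text
clock: 48.82
tool_pos: [0.4175, -0.0682, 0.1783]
ee_rot: [-0.706, 0.019, 0.708, 0.019]
ft_force: [0.4, 0.4, -3.6]
gripper_width: 0.0456
```

Run:
```python
from h import *
st()
s=cap("side"); zoom(s,(180,60,360,210),4,"s22")
```

```text
t 48.83 pos [ 0.4175 -0.0682  0.1783] x [-0.002  0.    -1.   ] y [-0.054 -0.999 -0.   ] z [-0.999  0.054  0.002] w 0.0456 F [ 0.4  0.4 -3.6] q [-0.22 -0.21  2.14  0.    1.21  1.4 ]
```

View pics/s22.png

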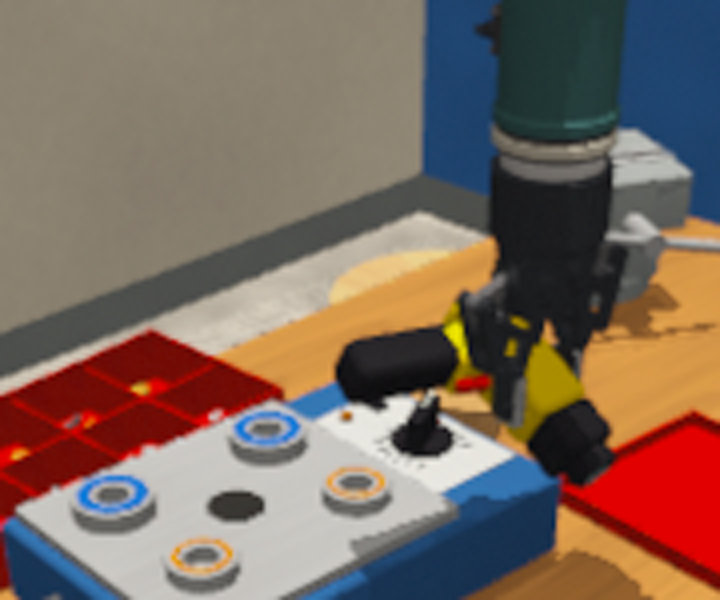

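```bash
cat >> h.py <<'E'
def rayplane(c,u,v,p0,n):
    T=c["world_from_camera"]; d=T[:3,:3]@np.array([(u-c["cx"])/c["fx"],(v-c["cy"])/c["fy"],1]); o=T[:3,3]
    return o+d*(np.dot(np.array(p0)-o,n)/np.dot(d,n))
E
python3 - <<'E'
from h import *
s=cap("side"); zoom(s,(290,120,350,190),11,"s22b")
p=readout.get_obs()["tool_pos"]; a=np.radians(177); f=np.array([np.cos(a),np.sin(a),0]); n=np.array([-np.sin(a),np.cos(a),0])
piv=p+[0,0,.041]
for uv in((329.2,176.2),):
    L=rayplane(s,*uv,p,n); d=L-piv; print(L,"fwd",d@f,"dz",d[2])
for th in(25,30,35,40):
    t=np.radians(th); F=f*np.cos(t)-np.array([0,0,np.sin(t)]); N=f*np.sin(t)+np.array([0,0,np.cos(t)]); l=piv+.067*F-.007*N; print(th,l,proj(s,l), "fwd",(l-piv)@f,(l-piv)[2])
E
```

```text
[ 0.36075745 -0.06513538  0.18308454] fwd 0.05611340047968265 dz -0.035523601229317
25 [ 0.35910882 -0.06504898  0.18394857] [329.71105885 176.15927875] fwd 0.05776429389927063 -0.034659578045883405
30 [ 0.36234497 -0.06521858  0.17904597] [328.6070391  177.28768448] fwd 0.05452370205355741 -0.039562177826491074
35 [ 0.36599551 -0.0654099   0.17444446] [327.40301511 178.24665079] fwd 0.0508681519129051 -0.044163685545543035
40 [ 0.37003266 -0.06562148  0.17017906] [326.1097969  179.03115334] fwd 0.04682546442116575 -0.04842908095083098
```

View pics/s22b.png

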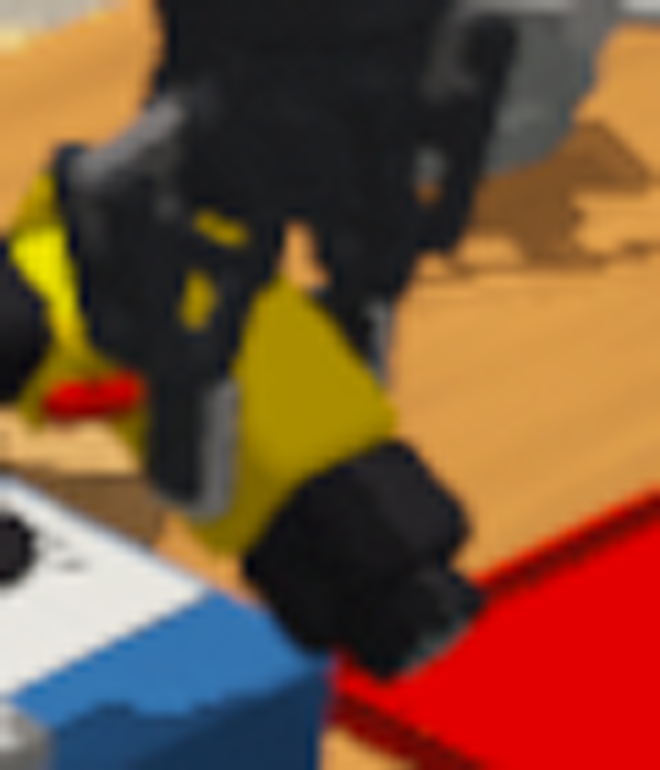

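Run:
```python
from h import *
s=cap("side")
p=readout.get_obs()["tool_pos"]; a=np.radians(177); f=np.array([np.cos(a),np.sin(a),0]); n=np.array([-np.sin(a),np.cos(a),0])
pts=[(290+u/11,120+v/11) for u,v in((285,285),(340,342),(395,415))]
Q=[rayplane(s,u,v,p+.023*n,n)-p for u,v in pts]
for q in Q: print("fwd",(q@f).round(4),"z",q[2].round(4))
d=Q[2]-Q[0]; print("tilt",np.degrees(np.arctan2(-d[2],d@f)))
c=cap("top"); zoom(c,(270,170,370,270),6,"t22")
```

```text
fwd -0.0166 z 0.0584
fwd 0.0021 z 0.05
fwd 0.0211 z 0.0375
tilt 28.99509978705683
```

View pics/t22.png

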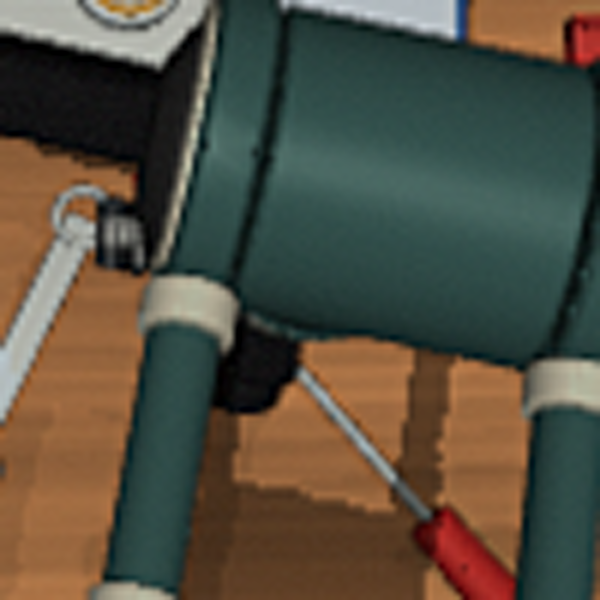

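Run:
```python
from h import *
go((.7568,.098,.195),(.7568,.098,.16),a0=-70,step=.05)
```

```text
t 49.02 pos [ 0.4171 -0.0681  0.178 ] x [-0.004  0.001 -1.   ] y [-0.054 -0.999 -0.001] z [-0.999  0.054  0.004] w 0.0455 F [ 0.6  0.8 -3.5] q [-0.22 -0.21  2.14 -0.    1.21  1.4 ]
jaw deg -70.0
d_tool [-0.017  -0.0399 -0.3761] rows 8 each [-0.0021 -0.005  -0.047 ]
d_tool [0.035 0.    0.   ] rows 1 each [0.035 0.    0.   ]
```

>>> servo_tool:
  moves:
    - {"x": -0.018, "y": 0, "z": 0, "spin": 0, "fingers": 0.03}
    - {"x": 0, "y": 0, "z": 0, "spin": -7, "fingers": 0.03}
    - {"x": 0, "y": 0, "z": 0, "spin": -8, "fingers": 0.03}
    - {"x": 0, "y": 0, "z": 0, "spin": -8, "fingers": 0.03}

```text
clock: 49.52
tool_pos: [0.4189, -0.0685, 0.1993]
ee_rot: [0.697, 0.124, -0.696, 0.124]
ft_force: [0.9, 0.6, -3.3]
gripper_width: 0.0457
```

>>> servo_tool:
  moves:
    - {"x": 0, "y": -0.004, "z": -0.03, "spin": 0, "fingers": 0.03}
    - {"x": 0, "y": -0.004, "z": -0.038, "spin": 0, "fingers": 0.03}
    - {"x": 0, "y": -0.004, "z": -0.038, "spin": 0, "fingers": 0.03}
    - {"x": 0, "y": -0.004, "z": -0.038, "spin": 0, "fingers": 0.03}
    - {"x": 0, "y": -0.004, "z": -0.038, "spin": 0, "fingers": 0.03}
    - {"x": 0, "y": -0.004, "z": -0.038, "spin": 0, "fingers": 0.03}
    - {"x": 0, "y": -0.004, "z": -0.038, "spin": 0, "fingers": 0.03}
    - {"x": 0, "y": -0.004, "z": -0.038, "spin": 0, "fingers": 0.03}
    - {"x": 0, "y": -0.004, "z": -0.038, "spin": 0, "fingers": 0.03}
    - {"x": 0.01, "y": -0.004, "z": -0.035, "spin": 0, "fingers": 0.03}
    - {"x": 0.025, "y": 0, "z": -0.005, "spin": 0, "fingers": 0.03}
    - {"x": 0, "y": 0, "z": 0, "spin": 0, "fingers": 0.03}
    - {"x": 0, "y": 0, "z": 0, "spin": 0, "fingers": 0.03}

```text
clock: 51.15
tool_pos: [0.7554, 0.096, 0.1628]
ee_rot: [-0.696, -0.122, 0.697, -0.122]
ft_force: [-0.2, -0.7, -2.5]
gripper_width: 0.0454
```

Run:
```python
from h import *
st()
s=cap("side","s23"); zoom(s,(170,60,280,190),6,"s23z")
c=cap("top","t23")
```

```text
t 51.15 pos [0.7554 0.096  0.1628] x [-0.002 -0.    -1.   ] y [ 0.34 -0.94 -0.  ] z [-0.94  -0.34   0.002] w 0.0454 F [-0.2 -0.7 -2.5] q [ 0.09  0.45  1.44 -0.    1.25  1.32]
```

View pics/s23z.png

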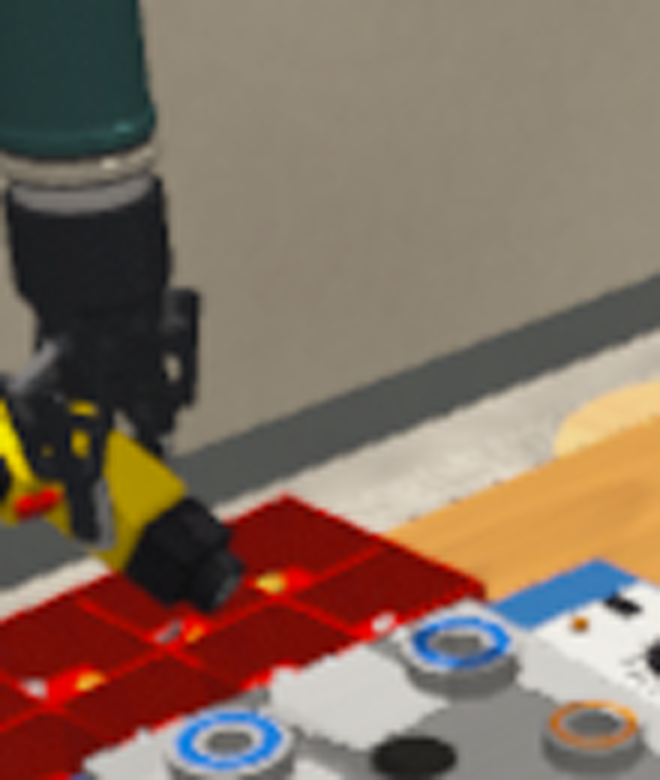

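View pics/t23.png

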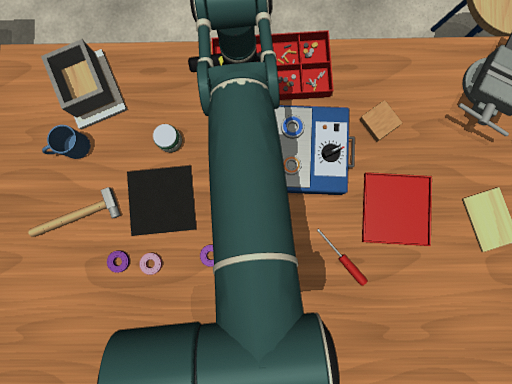

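Run:
```python
from h import *
s=cap("side"); zoom(s,(168,118,218,168),15,"s23b")
```

```text
(no output)
```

View pics/s23b.png

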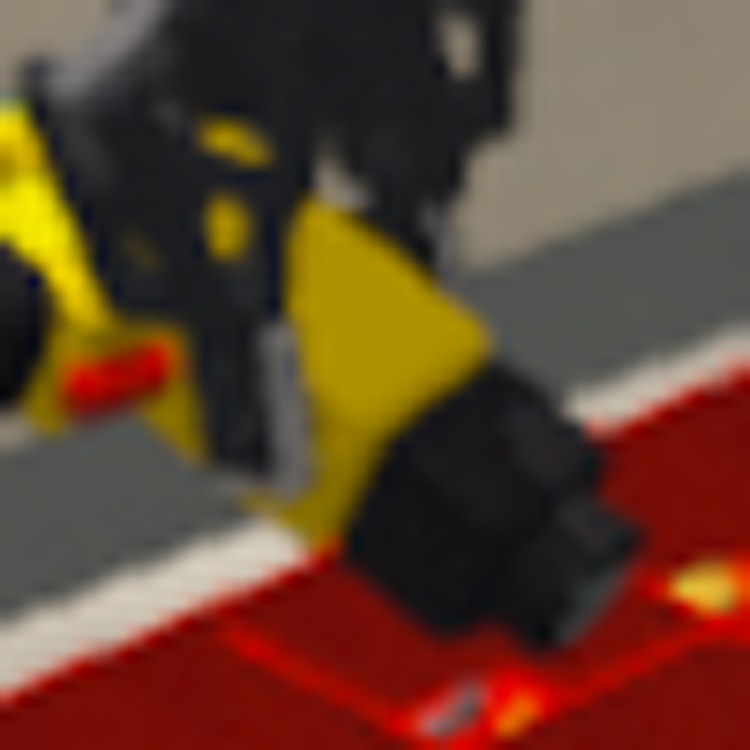

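Run:
```python
from h import *
s=cap("side")
o,r=st(); p=o["tool_pos"]; f=r[:,2].copy(); f[2]=0; f/=np.linalg.norm(f)
n=np.cross([0,0,1],f)
px=lambda u,v:(168+u/15-.5+.5/15,118+v/15-.5+.5/15)
A=rayplane(s,*px(412,440),p,n); L=rayplane(s,*px(600,590),p,n)
for nm,q in(("A",A),("L",L)): print(nm,q.round(4),"fwd",((q-p)@f).round(4),"dz",(q-p)[2].round(4))
d=L-A; print("len",np.linalg.norm(d),"tilt",np.degrees(np.arctan2(-d[2],d@f)))
# edge tilts
B0=rayplane(s,*px(320,195),p+.023*n,n);B1=rayplane(s,*px(490,335),p+.023*n,n); d2=B1-B0; print("top edge tilt",np.degrees(np.arctan2(-d2[2],d2@f)))
C0=rayplane(s,*px(205,450),p-.023*n,n);C1=rayplane(s,*px(335,545),p-.023*n,n); d3=C1-C0; print("bot edge tilt",np.degrees(np.arctan2(-d3[2],d3@f)))
print("B",(B1-p)@f,(B1-p)[2],"C",(C1-p)@f,(C1-p)[2])
S=np.array([.605,.0428,.092])
for th in(28,30,32,34,36):
    t=np.radians(th); D=f*np.cos(t)-np.array([0,0,np.sin(t)]); k=(.092-L[2])/D[2]; h=L+k*D; print(th,"dist",k.round(4),"hit-spot fwd",((h-S)@f).round(4),"lat",((h-S)@n).round(4))
```

```text
t 51.35 pos [0.7566 0.0962 0.1648] x [ 0.002  0.    -1.   ] y [ 0.34  -0.94   0.001] z [-0.94  -0.34  -0.002] w 0.0453 F [ 0.4 -0.  -3.5] q [ 0.09  0.45  1.43 -0.    1.25  1.32]
A [0.7409 0.0905 0.1895] fwd 0.0167 dz 0.0246
L [0.7017 0.0763 0.1652] fwd 0.0584 dz 0.0004
len 0.04827271287636748 tilt 30.14584945538929
top edge tilt 31.409244599142898
bot edge tilt 26.752581781634998
B 0.02148564816233386 0.0384284322035954 C 0.012405520355292295 0.011278961323171993
28 dist 0.1559 hit-spot fwd 0.0354 lat 0.0014
30 dist 0.1464 hit-spot fwd 0.0245 lat 0.0014
32 dist 0.1382 hit-spot fwd 0.0148 lat 0.0014
34 dist 0.1309 hit-spot fwd 0.0062 lat 0.0014
36 dist 0.1246 hit-spot fwd -0.0015 lat 0.0014
```

>>> servo_tool:
  moves:
    - {"x": 0.0105, "y": -0.0015, "z": -0.007, "spin": 0, "fingers": 0.03}
    - {"x": 0, "y": 0, "z": 0, "spin": 0, "fingers": 0.03}
    - {"x": 0, "y": 0, "z": 0, "spin": 0, "fingers": 0.03}
    - {"x": 0, "y": 0, "z": 0, "spin": 0, "fingers": 0.03}

```text
clock: 51.85
tool_pos: [0.7625, 0.1004, 0.1526]
ee_rot: [-0.696, -0.122, 0.696, -0.122]
ft_force: [0.2, -0.2, -3.0]
gripper_width: 0.0456
```

Run:
```python
from h import *
s=cap("side"); st(); zoom(s,(168,120,268,195),8,"s24a"); zoom(s,(168,118,218,168),15,"s24b")
m=mask(s,(0,0,0),(180,255,70),(225,175,255,195)); 
for k in blobs(m): M=cv2.moments(k); print(M['m10']/M['m00'],M['m01']/M['m00'],M['m00'])
print(proj(s,(.605,.0428,.092)))
```

```text
t 51.9 pos [0.7625 0.1004 0.1527] x [ 0. -0. -1.] y [ 0.341 -0.94   0.   ] z [-0.94  -0.341 -0.   ] w 0.0454 F [ 0.1  0.2 -2.2] q [ 0.1   0.47  1.43 -0.    1.24  1.32]
238.45238095238096 185.95238095238096 63.0
[238.48005815 185.71603046]
```

View pics/s24a.png

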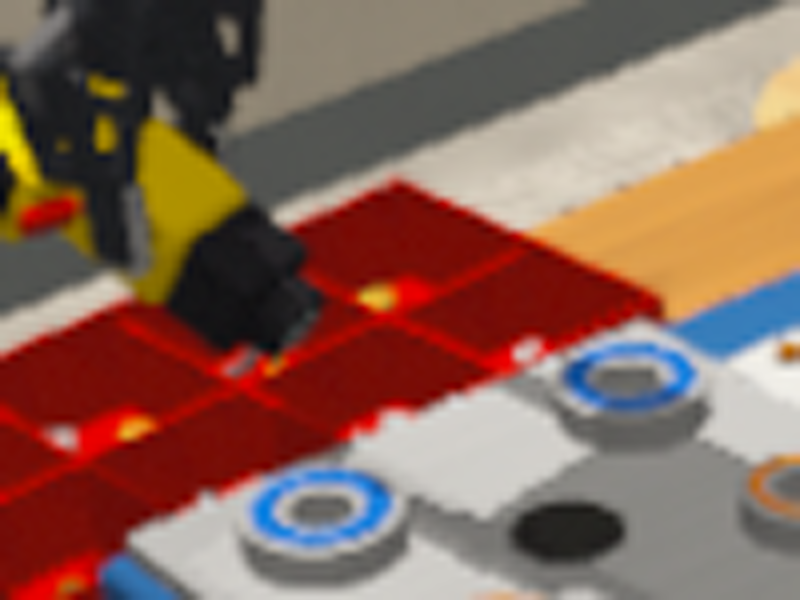

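View pics/s24b.png

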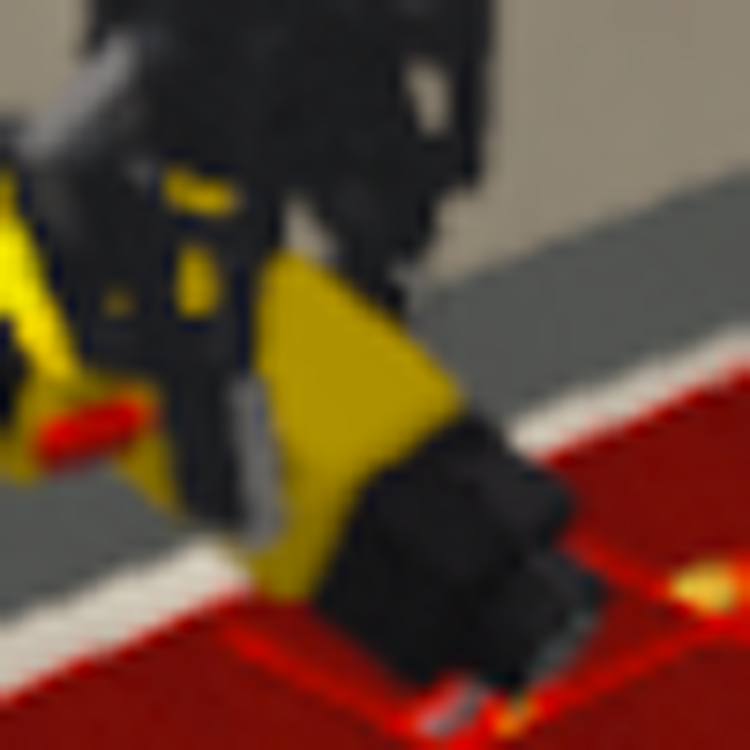

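The beam line through barrel midpoint and lens (zoom 206,247 → 300,322) extends to about (568,536) against the spot centre at (568,530), so the aim is within about 2 mm. Holding steady.

>>> servo_tool:
  moves:
    - {"x": 0, "y": 0, "z": 0, "spin": 0, "fingers": 0.03}
    - {"x": 0, "y": 0, "z": 0, "spin": 0, "fingers": 0.03}
    - {"x": 0, "y": 0, "z": 0, "spin": 0, "fingers": 0.03}
    - {"x": 0, "y": 0, "z": 0, "spin": 0, "fingers": 0.03}
    - {"x": 0, "y": 0, "z": 0, "spin": 0, "fingers": 0.03}
    - {"x": 0, "y": 0, "z": 0, "spin": 0, "fingers": 0.03}
    - {"x": 0, "y": 0, "z": 0, "spin": 0, "fingers": 0.03}
    - {"x": 0, "y": 0, "z": 0, "spin": 0, "fingers": 0.03}
    - {"x": 0, "y": 0, "z": 0, "spin": 0, "fingers": 0.03}
    - {"x": 0, "y": 0, "z": 0, "spin": 0, "fingers": 0.03}
    - {"x": 0, "y": 0, "z": 0, "spin": 0, "fingers": 0.03}
    - {"x": 0, "y": 0, "z": 0, "spin": 0, "fingers": 0.03}
    - {"x": 0, "y": 0, "z": 0, "spin": 0, "fingers": 0.03}
    - {"x": 0, "y": 0, "z": 0, "spin": 0, "fingers": 0.03}
    - {"x": 0, "y": 0, "z": 0, "spin": 0, "fingers": 0.03}
    - {"x": 0, "y": 0, "z": 0, "spin": 0, "fingers": 0.03}
    - {"x": 0, "y": 0, "z": 0, "spin": 0, "fingers": 0.03}
    - {"x": 0, "y": 0, "z": 0, "spin": 0, "fingers": 0.03}
    - {"x": 0, "y": 0, "z": 0, "spin": 0, "fingers": 0.03}
    - {"x": 0, "y": 0, "z": 0, "spin": 0, "fingers": 0.03}

```text
clock: 54.4
tool_pos: [0.7624, 0.1003, 0.1526]
ee_rot: [-0.696, -0.122, 0.696, -0.122]
ft_force: [-0.3, -0.4, -3.3]
gripper_width: 0.0454
```

Run:
```python
from h import *
s=cap("side"); o,r=st(); zoom(s,(168,118,218,168),15,"s25b")
p=o["tool_pos"]; f=r[:,2].copy(); f[2]=0; f/=np.linalg.norm(f); n=np.cross([0,0,1],f)
px=lambda u,v:(168+u/15-.5+.5/15,118+v/15-.5+.5/15)
A=rayplane(s,*px(384,502),p,n); L=rayplane(s,*px(566,632),p,n); d=L-A
print("len",np.linalg.norm(d),"tilt",np.degrees(np.arctan2(-d[2],d@f)),"L",L,"dist",np.linalg.norm(L-[.605,.0428,.092]))
D=d/np.linalg.norm(d); h=L+(.092-L[2])/D[2]*D; print("hit",h-[.605,.0428,.092])
```

```text
t 54.45 pos [0.7624 0.1004 0.1526] x [ 0. -0. -1.] y [ 0.341 -0.94   0.   ] z [-0.94  -0.341 -0.   ] w 0.0453 F [-0.5  0.3 -2.1] q [ 0.1   0.47  1.43 -0.    1.24  1.32]
len 0.04580363857952499 tilt 26.030594124649255 L [0.70852055 0.08082197 0.15487151] dist 0.12694486873729155
hit [-0.01751221 -0.00582768  0.        ]
```

View pics/s25b.png

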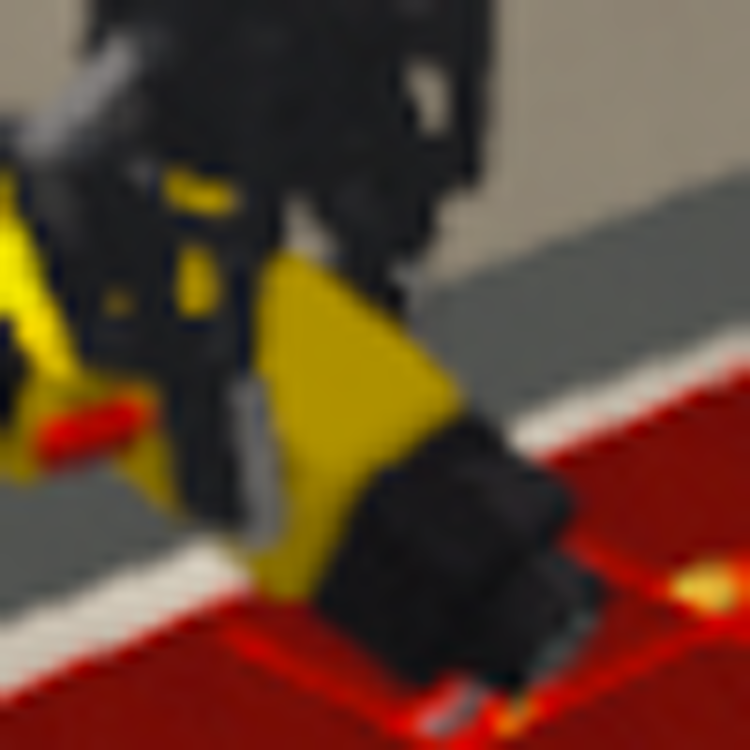

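Run:
```python
from h import *
s=cap("side"); o,r=st(); p=o["tool_pos"]; f=r[:,2].copy(); f[2]=0; f/=np.linalg.norm(f); n=np.cross([0,0,1],f)
F=12; x0,y0=168,118
im=cv2.resize(s["image"][118:168,168:218],None,fx=F,fy=F,interpolation=cv2.INTER_CUBIC)
hsv=cv2.cvtColor(im,cv2.COLOR_RGB2HSV); 
y=cv2.inRange(hsv,(20,140,70),(33,255,255))
cv2.imwrite("pics/ym.png",y)
def fit(pts,off,name):
    Q=np.array([rayplane(s,x0+(u+.5)/F-.5,y0+(v+.5)/F-.5,p+off*n,n)-p for u,v in pts]); P=np.c_[Q@f,Q[:,2]].astype(np.float32)
    vx,vz,a,b=cv2.fitLine(P,cv2.DIST_HUBER,0,.001,.001).ravel(); print(name,"tilt",np.degrees(np.arctan2(-vz*np.sign(vx),abs(vx))).round(2),"pt",a.round(4),b.round(4),"n",len(P),"perp", (b*abs(vx)-a*vz*np.sign(vx)).round(4))
up=[]
for u in range(int(300*F/15),int(450*F/15)):
    v=np.nonzero(y[:int(480*F/15),u])[0]
    if len(v): up.append((u,v.min()))
lo=[]
for u in range(int(250*F/15),int(300*F/15)):
    v=np.nonzero(y[:,u])[0]
    if len(v): lo.append((u,v.max()))
lo2=[]
for u in range(int(130*F/15),int(170*F/15)):
    v=np.nonzero(y[:,u])[0]
    if len(v): lo2.append((u,v.max()))
fit(up,.023,"up"); fit(lo,-.023,"lo"); print(lo2[:3],lo[:3],lo[-3:]); fit(lo2,-.023,"lo2"); fit(lo2+lo[:10],-.023,"lo2+lo")
# dark nose silhouette vs red: red mask
rd=cv2.inRange(hsv,(0,150,60),(10,255,255))|cv2.inRange(hsv,(170,150,60),(180,255,255)); cv2.imwrite("pics/rm.png",rd)
```

```text
t 54.5 pos [0.7624 0.1004 0.1526] x [ 0.  0. -1.] y [ 0.341 -0.94   0.   ] z [-0.94  -0.341 -0.   ] w 0.0455 F [-0.3  0.1 -2.8] q [ 0.1   0.47  1.43 -0.    1.24  1.32]
up tilt 33.28 pt 0.0026 0.0522 n 120 perp 0.045
lo tilt 12.88 pt 0.0041 0.0114 n 40 perp 0.012
[(104, np.int64(385)), (105, np.int64(386)), (106, np.int64(387))] [(200, np.int64(460)), (201, np.int64(460)), (202, np.int64(461))] [(237, np.int64(475)), (238, np.int64(475)), (239, np.int64(475))]
lo2 tilt 29.69 pt -0.0241 0.0256 n 32 perp 0.0103
lo2+lo tilt 28.32 pt -0.0142 0.0203 n 42 perp 0.0111
```

View pics/ym.png

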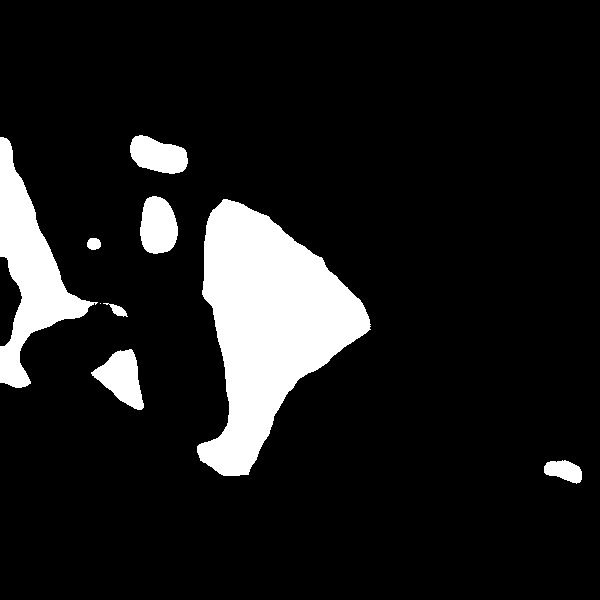

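View pics/rm.png

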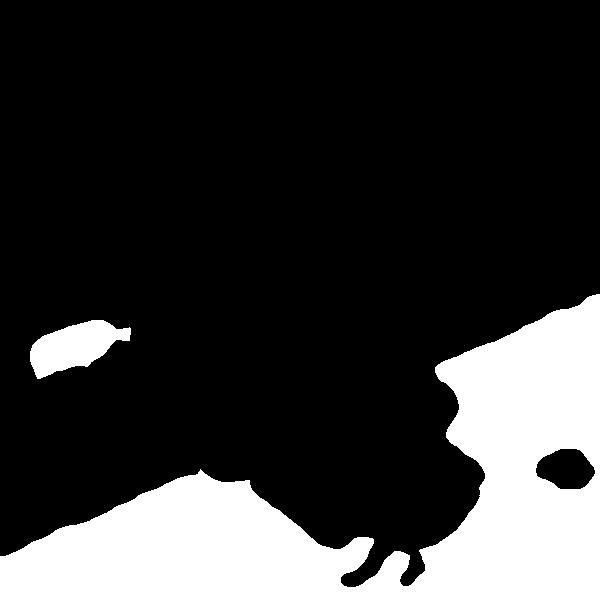

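Independent edge fits put the tilt at 29–33°, which would mean the beam falls about 5 mm short. I'm moving 5 mm forward and holding again.

>>> servo_tool:
  moves:
    - {"x": 0, "y": 0, "z": 0.006, "spin": 0, "fingers": 0.03}
    - {"x": 0, "y": 0, "z": 0, "spin": 0, "fingers": 0.03}
    - {"x": 0, "y": 0, "z": 0, "spin": 0, "fingers": 0.03}
    - {"x": 0, "y": 0, "z": 0, "spin": 0, "fingers": 0.03}
    - {"x": 0, "y": 0, "z": 0, "spin": 0, "fingers": 0.03}
    - {"x": 0, "y": 0, "z": 0, "spin": 0, "fingers": 0.03}
    - {"x": 0, "y": 0, "z": 0, "spin": 0, "fingers": 0.03}
    - {"x": 0, "y": 0, "z": 0, "spin": 0, "fingers": 0.03}
    - {"x": 0, "y": 0, "z": 0, "spin": 0, "fingers": 0.03}
    - {"x": 0, "y": 0, "z": 0, "spin": 0, "fingers": 0.03}
    - {"x": 0, "y": 0, "z": 0, "spin": 0, "fingers": 0.03}
    - {"x": 0, "y": 0, "z": 0, "spin": 0, "fingers": 0.03}
    - {"x": 0, "y": 0, "z": 0, "spin": 0, "fingers": 0.03}
    - {"x": 0, "y": 0, "z": 0, "spin": 0, "fingers": 0.03}
    - {"x": 0, "y": 0, "z": 0, "spin": 0, "fingers": 0.03}
    - {"x": 0, "y": 0, "z": 0, "spin": 0, "fingers": 0.03}
    - {"x": 0, "y": 0, "z": 0, "spin": 0, "fingers": 0.03}
    - {"x": 0, "y": 0, "z": 0, "spin": 0, "fingers": 0.03}
    - {"x": 0, "y": 0, "z": 0, "spin": 0, "fingers": 0.03}
    - {"x": 0, "y": 0, "z": 0, "spin": 0, "fingers": 0.03}

```text
clock: 57.0
tool_pos: [0.7568, 0.0983, 0.1526]
ee_rot: [-0.696, -0.122, 0.696, -0.122]
ft_force: [-0.7, -0.1, -3.8]
gripper_width: 0.0454
```

>>> servo_tool:
  moves:
    - {"x": 0, "y": 0, "z": 0, "spin": 0, "fingers": 0.03}
    - {"x": 0, "y": 0, "z": 0, "spin": 0, "fingers": 0.03}
    - {"x": 0, "y": 0, "z": 0, "spin": 0, "fingers": 0.03}
    - {"x": 0, "y": 0, "z": 0, "spin": 0, "fingers": 0.03}

```text
clock: 57.5
tool_pos: [0.7568, 0.0983, 0.1526]
ee_rot: [0.696, 0.122, -0.696, 0.122]
ft_force: [0.4, 0.4, -2.8]
gripper_width: 0.0449
```

Run:
```python
from h import *
s=cap("side"); st(); zoom(s,(168,120,268,195),8,"s26a")
```

```text
t 57.55 pos [0.7568 0.0983 0.1526] x [-0. -0. -1.] y [ 0.341 -0.94  -0.   ] z [-0.94  -0.341  0.   ] w 0.0452 F [-0.6 -0.  -2.1] q [0.1  0.46 1.44 0.   1.24 1.32]
```

View pics/s26a.png

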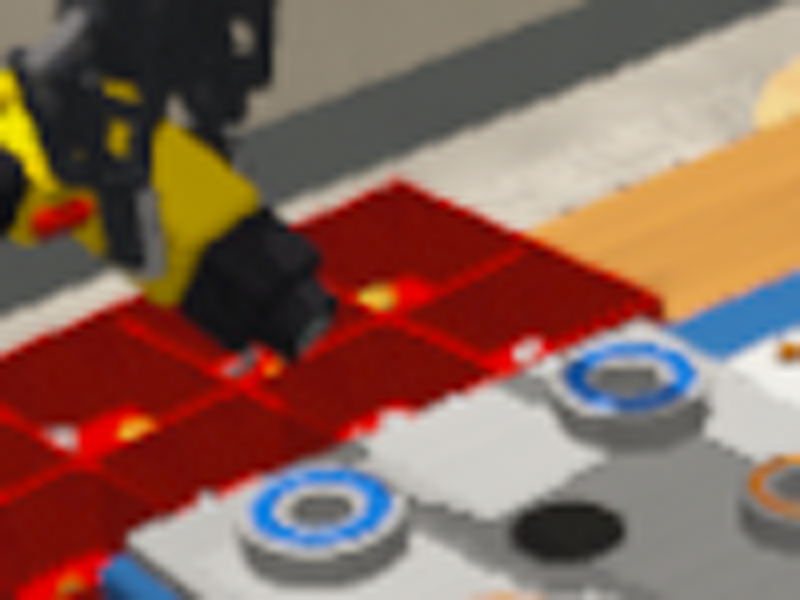

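>>> servo_tool:
  moves:
    - {"x": -0.03, "y": 0, "z": 0, "spin": 0, "fingers": 0.03}
    - {"x": -0.03, "y": 0, "z": 0, "spin": 0, "fingers": 0.03}
    - {"x": 0, "y": 0, "z": 0, "spin": -9, "fingers": 0.03}
    - {"x": 0, "y": 0, "z": 0, "spin": -9, "fingers": 0.03}
    - {"x": 0, "y": 0, "z": 0, "spin": -9, "fingers": 0.03}
    - {"x": 0, "y": 0, "z": 0, "spin": -9, "fingers": 0.03}
    - {"x": 0, "y": 0, "z": 0, "spin": -9, "fingers": 0.03}
    - {"x": 0, "y": 0, "z": 0, "spin": -9, "fingers": 0.03}
    - {"x": 0, "y": 0, "z": 0, "spin": -9, "fingers": 0.03}
    - {"x": 0, "y": 0, "z": 0, "spin": -9, "fingers": 0.03}
    - {"x": 0, "y": 0, "z": 0, "spin": -9, "fingers": 0.03}
    - {"x": 0, "y": 0, "z": 0, "spin": -9, "fingers": 0.03}
    - {"x": 0, "y": 0, "z": 0, "spin": -9, "fingers": 0.03}
    - {"x": 0, "y": 0, "z": 0, "spin": -9, "fingers": 0.03}
    - {"x": 0, "y": 0, "z": 0, "spin": -9, "fingers": 0.03}
    - {"x": 0, "y": 0, "z": 0, "spin": -9, "fingers": 0.03}
    - {"x": 0, "y": 0, "z": 0, "spin": -9, "fingers": 0.03}
    - {"x": 0, "y": 0, "z": 0, "spin": -9, "fingers": 0.03}
    - {"x": 0, "y": 0, "z": 0, "spin": -6, "fingers": 0.03}
    - {"x": 0, "y": 0, "z": 0, "spin": 0, "fingers": 0.03}

```text
clock: 60.05
tool_pos: [0.7568, 0.0984, 0.2126]
ee_rot: [0.063, 0.704, -0.063, 0.704]
ft_force: [-0.5, 0.7, -3.6]
gripper_width: 0.0459
```

Run:
```python
from h import *
go((.4432,-.2878,.19),(.4432,-.2878,.08),step=.05)
```

```text
t 60.05 pos [0.7568 0.0984 0.2126] x [ 0.  0. -1.] y [0.176 0.984 0.   ] z [ 0.984 -0.176  0.   ] w 0.0459 F [-0.5  0.7 -3.6] q [ 0.1   0.43  1.38  0.    1.33 -1.3 ]
jaw deg 79.85
d_tool [ 0.0225 -0.4354 -0.2406] rows 10 each [ 0.0023 -0.0435 -0.0241]
d_tool [ 0.11 -0.   -0.  ] rows 3 each [ 0.0367 -0.     -0.    ]
```

>>> servo_tool:
  moves:
    - {"x": 0, "y": 0, "z": 0, "spin": -4.1, "fingers": 0.03}
    - {"x": 0, "y": -0.0417, "z": -0.0272, "spin": 0, "fingers": 0.03}
    - {"x": 0, "y": -0.0417, "z": -0.0272, "spin": 0, "fingers": 0.03}
    - {"x": 0, "y": -0.0417, "z": -0.0272, "spin": 0, "fingers": 0.03}
    - {"x": 0, "y": -0.0417, "z": -0.0272, "spin": 0, "fingers": 0.03}
    - {"x": 0, "y": -0.0417, "z": -0.0272, "spin": 0, "fingers": 0.03}
    - {"x": 0, "y": -0.0417, "z": -0.0272, "spin": 0, "fingers": 0.03}
    - {"x": 0, "y": -0.0417, "z": -0.0272, "spin": 0, "fingers": 0.03}
    - {"x": 0, "y": -0.0417, "z": -0.0272, "spin": 0, "fingers": 0.03}
    - {"x": 0, "y": -0.0417, "z": -0.0272, "spin": 0, "fingers": 0.03}
    - {"x": 0, "y": -0.0417, "z": -0.0272, "spin": 0, "fingers": 0.03}
    - {"x": 0.03, "y": 0, "z": 0, "spin": 0, "fingers": 0.03}
    - {"x": 0.04, "y": 0, "z": 0, "spin": 0, "fingers": 0.03}
    - {"x": 0.04, "y": 0, "z": 0, "spin": 0, "fingers": 0.03}
    - {"x": 0, "y": 0, "z": 0, "spin": 0, "fingers": 0.03}
    - {"x": 0, "y": 0, "z": 0, "spin": 0, "fingers": 0.03}

```text
clock: 62.05
tool_pos: [0.4438, -0.2887, 0.1042]
ee_rot: [0.037, 0.705, -0.038, 0.707]
ft_force: [0.5, 0.8, -2.2]
gripper_width: 0.0454
```

Run:
```python
from h import *
go((.4432,-.2878,.03),step=.05)
s=cap("side"); zoom(s,(270,80,430,215),5,"s27")
c=cap("top","t27")
```

```text
t 62.05 pos [ 0.4438 -0.2887  0.1042] x [ 0.002 -0.001 -1.   ] y [ 0.105  0.994 -0.001] z [ 0.994 -0.105  0.002] w 0.0454 F [ 0.5  0.8 -2.2] q [-0.62  0.08  2.02  0.    1.04 -2.09]
jaw deg 83.97
d_tool [ 0.0742  0.0009 -0.0008] rows 2 each [ 0.0371  0.0004 -0.0004]
```

View pics/s27.png

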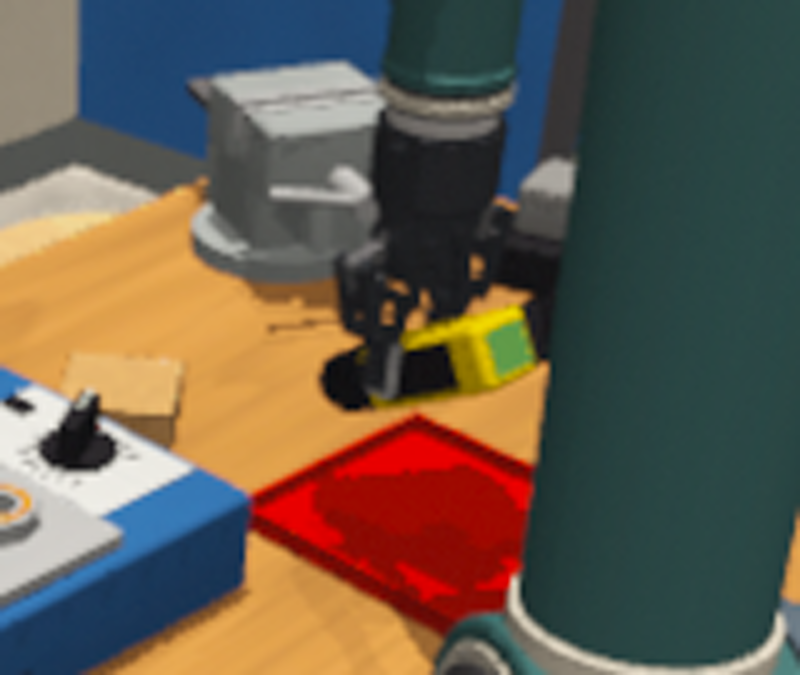

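View pics/t27.png

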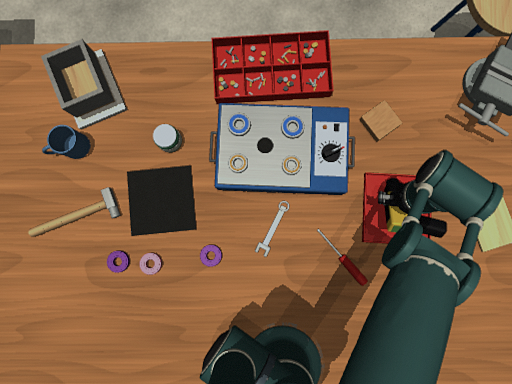

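>>> servo_tool:
  moves:
    - {"x": 0.03, "y": 0, "z": 0, "spin": 0, "fingers": 0.03}
    - {"x": 0.025, "y": 0, "z": 0, "spin": 0, "fingers": 0.03}
    - {"x": 0.012, "y": 0, "z": 0, "spin": 0, "fingers": 0.03}
    - {"x": 0.006, "y": 0, "z": 0, "spin": 0, "fingers": 0.03}
    - {"x": 0.004, "y": 0, "z": 0, "spin": 0, "fingers": 0.03}
    - {"x": 0.003, "y": 0, "z": 0, "spin": 0, "fingers": 0.03}
    - {"x": 0.003, "y": 0, "z": 0, "spin": 0, "fingers": 0.03}
    - {"x": 0, "y": 0, "z": 0, "spin": 0, "fingers": 0.03}
  newtons: 22

```text
clock: 63.15
tool_pos: [0.4428, -0.288, 0.0196]
ee_rot: [0.037, 0.706, -0.037, 0.706]
ft_force: [0.3, -0.8, -2.9]
gripper_width: 0.0451
```

Run:
```python
from h import *
st()
s=cap("side"); zoom(s,(270,80,430,215),5,"s28")
```

```text
t 63.15 pos [ 0.4428 -0.288   0.0196] x [-0.  0. -1.] y [0.104 0.995 0.   ] z [ 0.995 -0.104 -0.   ] w 0.0451 F [ 0.3 -0.8 -2.9] q [-0.62  0.19  2.08  0.    0.87 -2.09]
```

View pics/s28.png

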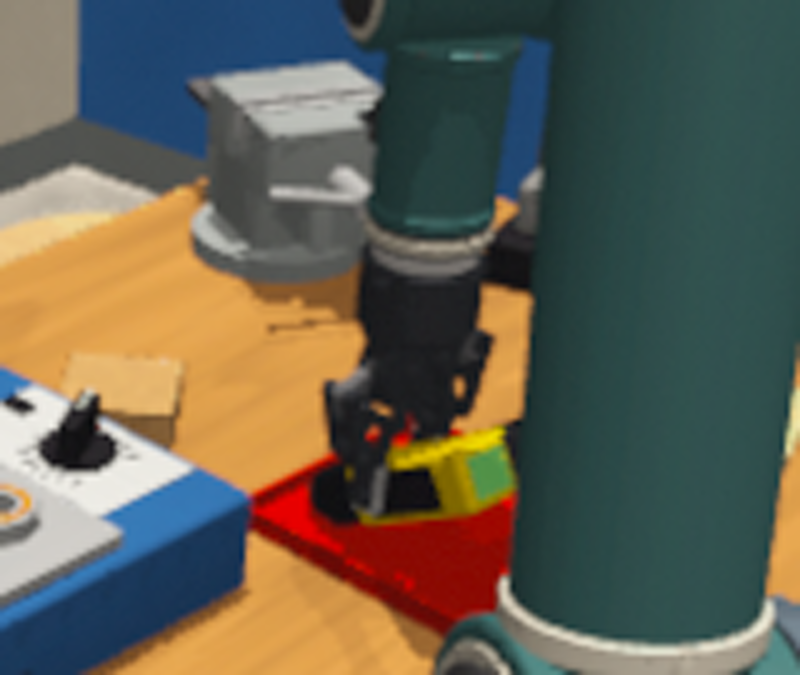

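Nose about at the tray floor. Continuing slowly so the floor levels it.

>>> servo_tool:
  moves:
    - {"x": 0.003, "y": 0, "z": 0, "spin": 0, "fingers": 0.03}
    - {"x": 0.003, "y": 0, "z": 0, "spin": 0, "fingers": 0.03}
    - {"x": 0.003, "y": 0, "z": 0, "spin": 0, "fingers": 0.03}
    - {"x": 0.003, "y": 0, "z": 0, "spin": 0, "fingers": 0.03}
    - {"x": 0, "y": 0, "z": 0, "spin": 0, "fingers": 0.03}

```text
clock: 63.82
tool_pos: [0.4401, -0.2883, 0.01]
ee_rot: [0.037, 0.708, -0.036, 0.704]
ft_force: [-16.5, 2.5, 21.7]
gripper_width: 0.0457
```

>>> servo_tool:
  moves:
    - {"x": 0.003, "y": 0, "z": 0, "spin": 0, "fingers": 0.03}
    - {"x": 0.003, "y": 0, "z": 0, "spin": 0, "fingers": 0.03}
    - {"x": 0.003, "y": 0, "z": 0, "spin": 0, "fingers": 0.03}
    - {"x": 0, "y": 0, "z": 0, "spin": 0, "fingers": 0.03}

```text
clock: 64.32
tool_pos: [0.4427, -0.2892, 0.0004]
ee_rot: [0.036, 0.706, -0.037, 0.706]
ft_force: [-7.6, -0.1, 8.6]
gripper_width: 0.0453
```

Run:
```python
from h import *
st()
s=cap("side"); zoom(s,(270,80,430,215),5,"s29")
```

```text
t 64.33 pos [ 4.427e-01 -2.892e-01  4.000e-04] x [ 0.    -0.002 -1.   ] y [ 0.104  0.995 -0.002] z [ 0.995 -0.104  0.   ] w 0.0453 F [-7.6 -0.1  8.6] q [-0.62  0.22  2.09 -0.    0.83 -2.09]
```

View pics/s29.png

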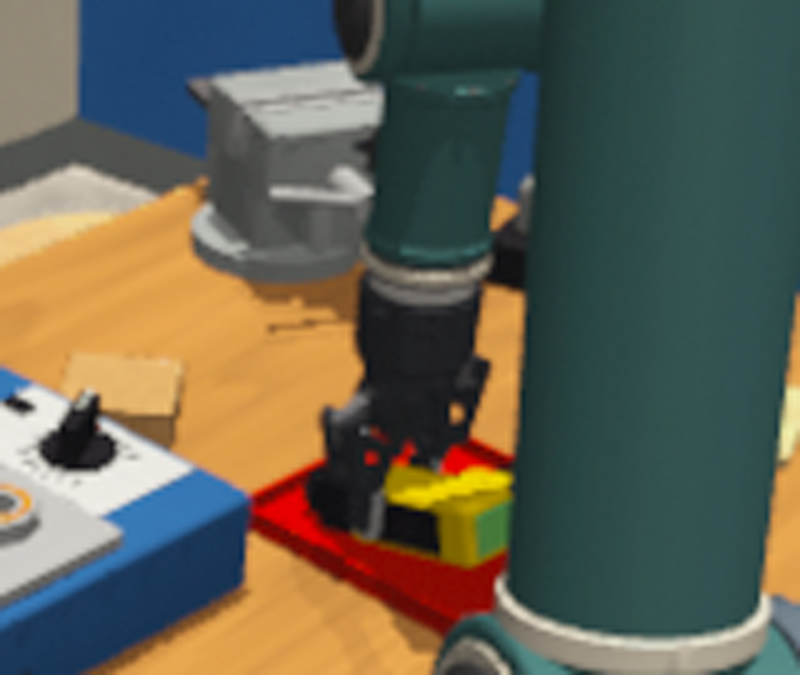

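>>> servo_tool:
  moves:
    - {"x": 0.0015, "y": 0, "z": 0, "spin": 0, "fingers": 0.03}
    - {"x": 0.0015, "y": 0, "z": 0, "spin": 0, "fingers": 0.03}
    - {"x": 0.0015, "y": 0, "z": 0, "spin": 0, "fingers": 0.03}
    - {"x": 0.0015, "y": 0, "z": 0, "spin": 0, "fingers": 0.03}
    - {"x": 0, "y": 0, "z": 0, "spin": 0, "fingers": 0.03}
  newtons: 20

```text
clock: 65.0
tool_pos: [0.4415, -0.2891, -0.0053]
ee_rot: [0.036, 0.707, -0.037, 0.705]
ft_force: [-12.1, -0.4, 15.5]
gripper_width: 0.0453
```

>>> servo_tool:
  moves:
    - {"x": 0.0015, "y": 0, "z": 0, "spin": 0, "fingers": 0.03}
    - {"x": 0.0015, "y": 0, "z": 0, "spin": 0, "fingers": 0.03}
    - {"x": 0, "y": 0, "z": 0, "spin": 0, "fingers": 0.03}

```text
clock: 65.38
tool_pos: [0.4418, -0.2891, -0.0085]
ee_rot: [0.036, 0.707, -0.037, 0.706]
ft_force: [-11.0, -0.6, 14.7]
gripper_width: 0.0458
```

Run:
```python
from h import *
st()
s=cap("side"); zoom(s,(310,130,410,215),8,"s30")
```

```text
t 65.38 pos [ 0.4418 -0.2891 -0.0085] x [-0.002 -0.001 -1.   ] y [ 0.104  0.995 -0.001] z [ 0.995 -0.104 -0.002] w 0.0458 F [-11.   -0.6  14.7] q [-0.63  0.23  2.1  -0.    0.82 -2.09]
```

View pics/s30.png

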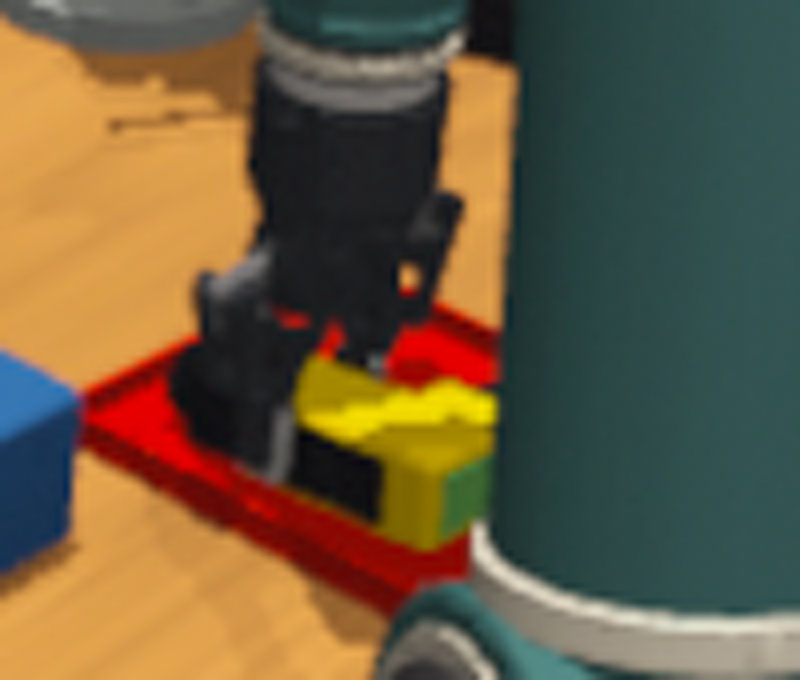

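>>> servo_tool:
  moves:
    - {"x": 0.001, "y": 0, "z": 0, "spin": 0, "fingers": 0.03}
    - {"x": 0.001, "y": 0, "z": 0, "spin": 0, "fingers": 0.03}
    - {"x": 0, "y": 0, "z": 0, "spin": 0, "fingers": 0.03}

```text
clock: 65.8
tool_pos: [0.4419, -0.2891, -0.0106]
ee_rot: [0.036, 0.707, -0.037, 0.706]
ft_force: [-10.5, -0.4, 11.5]
gripper_width: 0.0454
```

>>> servo_tool:
  moves:
    - {"x": 0, "y": 0, "z": 0, "spin": 0, "fingers": 0.048}
    - {"x": 0, "y": 0, "z": 0, "spin": 0, "fingers": 0.055}
    - {"x": 0, "y": 0, "z": 0, "spin": 0, "fingers": 0.066}
    - {"x": 0, "y": 0, "z": 0, "spin": 0, "fingers": 0.066}
    - {"x": -0.02, "y": 0, "z": 0, "spin": 0, "fingers": 0.066}
    - {"x": -0.04, "y": 0, "z": 0, "spin": 0, "fingers": 0.066}
    - {"x": -0.05, "y": 0, "z": 0, "spin": 0, "fingers": 0.066}
    - {"x": -0.05, "y": 0, "z": 0, "spin": 0, "fingers": 0.066}
    - {"x": -0.03, "y": 0, "z": 0, "spin": 0, "fingers": 0.066}
    - {"x": 0, "y": 0.05, "z": 0, "spin": 0, "fingers": 0.066}
    - {"x": 0, "y": 0.05, "z": 0, "spin": 0, "fingers": 0.066}
    - {"x": 0, "y": 0.05, "z": 0, "spin": 0, "fingers": 0.066}
    - {"x": 0, "y": 0.05, "z": 0, "spin": 0, "fingers": 0.066}
    - {"x": 0, "y": 0, "z": 0, "spin": 0, "fingers": 0.066}

```text
clock: 67.55
tool_pos: [0.4636, -0.0862, 0.1774]
ee_rot: [0.035, 0.706, -0.035, 0.706]
ft_force: [0.2, 0.8, -0.4]
gripper_width: 0.0662
```

Run:
```python
from h import *
st()
s=cap("side","s31"); zoom(s,(310,140,410,215),8,"s31z")
c=cap("top","t31"); zoom(c,(355,165,440,250),7,"t31z"); zoom(c,(210,95,360,200),5,"t31h")
m=mask(c,(24,100,80),(36,255,255),(360,165,440,250)); ys,xs=np.nonzero(m); print(xs.min(),xs.max(),ys.min(),ys.max())
```

```text
t 67.55 pos [ 0.4636 -0.0862  0.1774] x [-0.     0.001 -1.   ] y [0.099 0.995 0.001] z [ 0.995 -0.099 -0.   ] w 0.0662 F [ 0.2  0.8 -0.4] q [-0.24 -0.1   2.06  0.    1.19 -1.71]
380 398 199 234
```

View pics/s31.png

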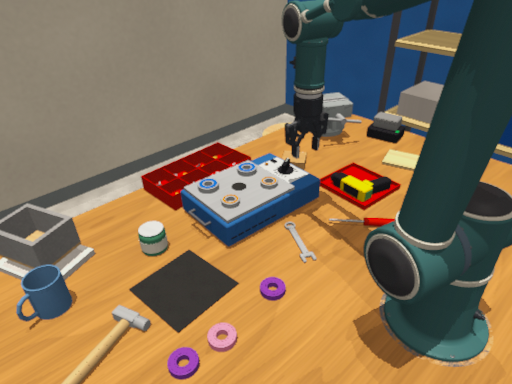

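View pics/t31z.png

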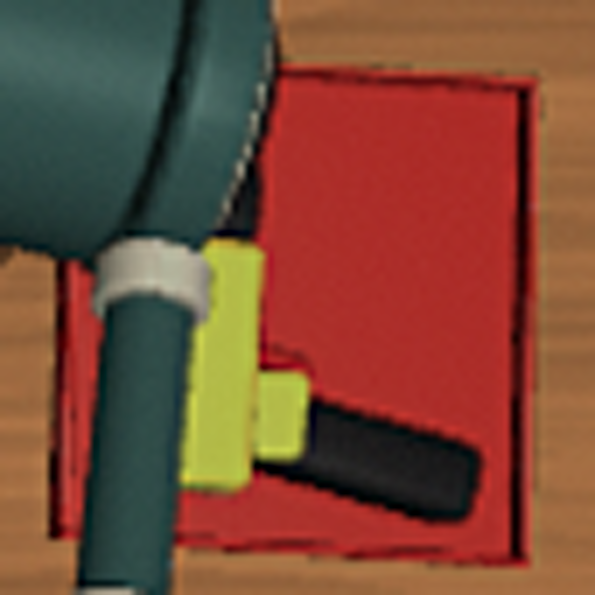

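View pics/t31.png

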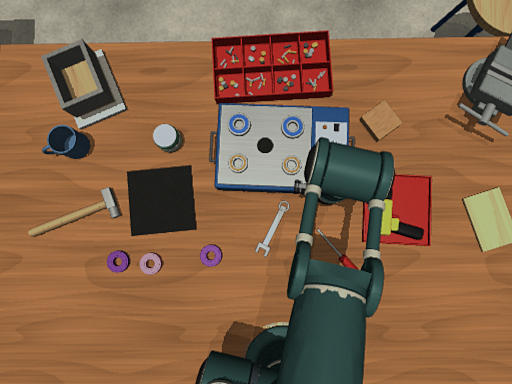

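View pics/s31z.png

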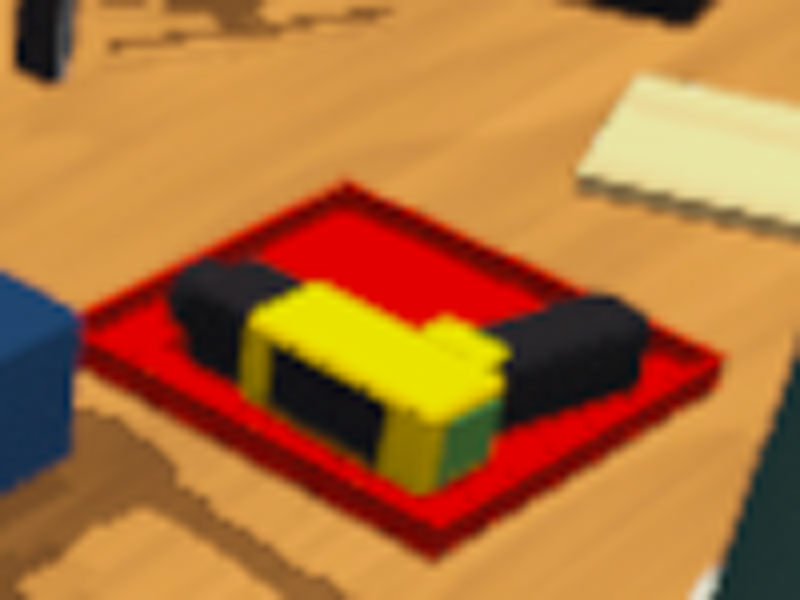

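>>> servo_tool:
  moves:
    - {"x": -0.04, "y": 0.05, "z": 0, "spin": 0, "fingers": 0.066}
    - {"x": -0.04, "y": 0.05, "z": 0, "spin": 0, "fingers": 0.066}
    - {"x": 0, "y": 0.055, "z": 0, "spin": 0, "fingers": 0.066}
    - {"x": 0, "y": 0.055, "z": 0, "spin": 0, "fingers": 0.066}
    - {"x": 0, "y": 0.055, "z": 0, "spin": 0, "fingers": 0.066}
    - {"x": 0, "y": 0.055, "z": 0, "spin": 0, "fingers": 0.066}
    - {"x": 0, "y": 0.055, "z": 0, "spin": 0, "fingers": 0.066}
    - {"x": 0, "y": 0, "z": 0, "spin": 0, "fingers": 0.066}
    - {"x": 0, "y": 0, "z": 0, "spin": 0, "fingers": 0.066}
    - {"x": 0, "y": 0, "z": 0, "spin": 0, "fingers": 0.066}
    - {"x": 0, "y": 0, "z": 0, "spin": 0, "fingers": 0.066}

```text
clock: 69.03
tool_pos: [0.5028, 0.28, 0.2559]
ee_rot: [0.038, 0.706, -0.038, 0.706]
ft_force: [-0.2, 0.9, -0.3]
gripper_width: 0.066
```

Run:
```python
from h import *
st()
c=cap("top","t32"); zoom(c,(210,95,360,200),5,"t32h"); zoom(c,(355,165,440,250),7,"t32z")
Hh=np.array([.605,.0427]); y=np.radians(-3); Rm=np.array([[np.cos(y),-np.sin(y)],[np.sin(y),np.cos(y)]])
for b in bearings(c,(214,98,312,195),.108):
    if b[3]<12: print(b[0],b[3],"heater mm",(Rm.T@(b[4][:2]-Hh)*1000).round(1))
m=mask(c,(24,100,80),(36,255,255),(360,165,440,250)); ys,xs=np.nonzero(m); v=ys.max()+.5; u=xs[ys>=ys.max()-2].mean()
print("rear",ray(c,u,v,.046))
```

```text
t 69.03 pos [0.5028 0.28   0.2559] x [ 0. -0. -1.] y [ 0.106  0.994 -0.   ] z [ 0.994 -0.106  0.   ] w 0.066 F [-0.2  0.9 -0.3] q [ 0.46  0.05  1.76 -0.    1.33 -1.  ]
blue 9.7 heater mm [ 52.9 -72.5]
blue 9.6 heater mm [52.6 72.8]
orange 11.5 heater mm [-137.    98.1]
orange 8.1 heater mm [-51.9 -72.9]
orange 8.1 heater mm [-52.9  71. ]
rear [ 0.35964808 -0.27996958  0.046     ]
```

View pics/t32h.png

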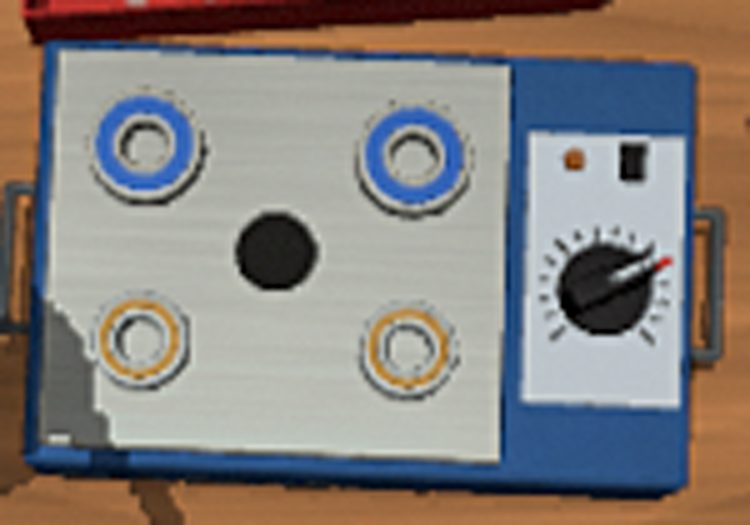

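View pics/t32z.png

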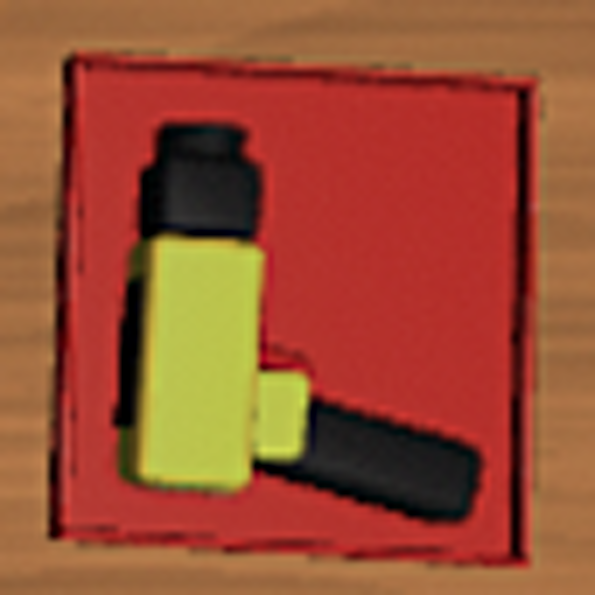

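The top view shows all four bearings clear of the spot, the pointer on the red mark, and the thermometer flat inside its tray. Handing in.

Run:
```python
from h import *
print(ticket.hand_in())
```

```text
the job is handed in; nothing more can be done
None
```

I laid all four bearings (two blue, two orange) on the steel plate and turned the dial to 110. I then took the reading, put the thermometer back flat in its tray, and handed the job in at about 69 s. No verdict was reported.

**Final checks from the top view:**
- **Bearings:** they sit flat at about (±52, ±72) mm from the plate centre, wholly on the plate and clear of the black spot. I saw none knocked aside during the run.
- **Dial:** the pointer is on the red mark.
- **Other things:** the wrench, grease tin and carton look unmoved, and the gripper is clear of everything.

**What was less certain or disagreed:**
- **Gripper height:** the fingertips stood roughly 25–30 mm higher than the given tool data implies. The first closings on a bearing passed over its top, and I used the measured offset after that.
- **Tilting the thermometer:** the tool cannot tilt, so I pivoted the thermometer in the grip against the plate's front edge. When I put it back, the tray floor pressed it level again, with a brief wrist-force peak of about 27 N.
- **Aim:** my estimates of the beam's slant ran from 26° to 33°, and the lens was about 12 cm from the spot. I held steady for over two seconds twice, the second time after a 6 mm correction. In the side view the beam line then met the spot's centre to within a few mm.
- **Thermometer position:** it lies about 1 cm nearer the robot than where it started, inside the tray and flat.

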